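# Pack the clay-tool caddy and lock its keeper bar

## Task

Pack away the clay tools after class: swing the caddy's keeper bar out of the way, thread the three wooden thickness rings fully home down the post one after another, largest first, then medium, then smallest, and stand every hand stamp that is on the table upright, grip ridge up and flat on the floor of the caddy's shallow bay. When everything is in, swing the keeper bar shut over it until it snaps into its detent and stays shut; do not disturb the sponge, the glaze pot, the bowl or the wooden strip.

Things in the scene. Friction and masses are not known exactly. Their poses are not given: they have to be found in the camera images.
- caddy: fixed plywood caddy board, 130 x 365 x 15 mm (x, y, z), ahead of the robot and a little left; origin on the table near its middle. Its y runs along its length towards the keeper's hinge, x away from the robot, z up. Along y from the origin: hinge +155, ring post +90, bay centre -52, catch block (77 mm high) -170 mm. Nothing tall beside post or bay on the x sides
- post_seat (a point): point on the axis of the caddy's steel ring post, on the top face of the 32 mm wide wooden shoulder at its foot, 25 mm above the table, where the lowest ring lies. The post is 18 mm in diameter and rises 56 mm above this point (the last 6 mm taper to 10 mm). Axes as the caddy
- bay_floor (a point): centre of the floor of the caddy's stamp bay, 15 mm above the table: inside 64 mm along x, 190 mm along y; walls 5 mm thick, only 12 mm high. Axes as the caddy. Four stamps fit in a row along y, 46 mm apart
- keeper_hinge (a point): on the keeper bar's upright hinge axis, on a 24 mm wide pillar at the caddy's +y end, at the bar's mid height, 92 mm above the table; axes as the caddy. Shut, the bar runs from here along the caddy's -y over the post (5 mm above its top) and the bay to the catch block
- keeper_knob (a point): half-way up the black upright knob on the keeper bar: 18 mm in diameter, 32 mm high, 150 mm from the hinge axis; this point is 114 mm above the table, 16 mm above the bar's top face. Bar: flat aluminium, 20 mm wide, 12 mm thick, underside 86 mm above the table, reaching 337 mm from the hinge. Axes turn with the bar; -y points to its free end
- keeper (a joint): bar angle about its upright hinge (rad): 0 shut on its stop, growing as the free end swings away from the robot (+x), anticlockwise from above, to 1.6. Starts at 0.3 to 0.7. Light friction keeps it where left. In the last 0.05 rad the free end must be forced over a sprung ball (about 5 to 8 N at the knob): past it, it snaps to 0 and stays; short of it, it springs back to 0.045
- ring_large_center (a point): centre (half-way up) of the large thickness ring: a flat light-wood ring, outside diameter 64 mm, hole 24 mm, 14 mm thick. It starts flat on the table to the robot's right (-y). It goes at the bottom
- ring_medium_center (a point): centre (half-way up) of the medium thickness ring: a flat light-wood ring, outside diameter 52 mm, hole 24 mm, 14 mm thick. It starts flat on the table to the robot's right (-y). It goes in the middle
- ring_small_center (a point): centre (half-way up) of the small thickness ring: a flat light-wood ring, outside diameter 40 mm, hole 24 mm, 14 mm thick. It starts flat on the table to the robot's right (-y). It goes on top
- stamp1_center (a point): hand stamp 1: terracotta block 40 x 34 x 16 mm (own x, y, z), upright grip ridge on its middle, 10 mm thick (own x), 30 long (own y), 30 high; 46 mm high over all, 60 g. Point: on the centre line, 23 mm above the underside (the ridge spans -7 to +23 mm from it); z up. Starts upright on the table at the robot's right. 2 to 4 of the four like stamps are there, the rest absent (None)
- stamp2_center (a point): hand stamp 2: terracotta block 40 x 34 x 16 mm (own x, y, z), upright grip ridge on its middle, 10 mm thick (own x), 30 long (own y), 30 high; 46 mm high over all, 60 g. Point: on the centre line, 23 mm above the underside (the ridge spans -7 to +23 mm from it); z up. Starts upright on the table at the robot's right. 2 to 4 of the four like stamps are there, the rest absent (None)
- stamp3_center (a point): hand stamp 3: terracotta block 40 x 34 x 16 mm (own x, y, z), upright grip ridge on its middle, 10 mm thick (own x), 30 long (own y), 30 high; 46 mm high over all, 60 g. Point: on the centre line, 23 mm above the underside (the ridge spans -7 to +23 mm from it); z up. Starts upright on the table at the robot's right. 2 to 4 of the four like stamps are there, the rest absent (None)
- stamp4_center (a point): hand stamp 4: terracotta block 40 x 34 x 16 mm (own x, y, z), upright grip ridge on its middle, 10 mm thick (own x), 30 long (own y), 30 high; 46 mm high over all, 60 g. Point: on the centre line, 23 mm above the underside (the ridge spans -7 to +23 mm from it); z up. Starts upright on the table at the robot's right. 2 to 4 of the four like stamps are there, the rest absent (None)
- sponge: bystander: brown sponge block 60 x 85 x 30 mm beyond the caddy; origin under its centre. Not to be disturbed
- glaze_pot: bystander: small white pot with a blue cap, 48 mm wide, 45 mm high, near the robot; origin under its centre. Not to be disturbed
- bowl: bystander: upturned terracotta bowl, 114 mm wide, 52 mm high, beyond the loose parts; origin under its centre. Not to be disturbed
- guide_strip: bystander: wooden guide strip 300 x 28 x 8 mm at the robot's left; origin under its centre. Not to be disturbed
Not all that is in view belongs to the job. Leave any purple or red look-alike of the part that bears ring_small_center alone. Leave any red look-alike of the part that bears ring_medium_center alone.

How it is judged:
On the way, in this order (a step that is already met when the one before it is completed fails the run):
1. the large ring lies home at the foot of the post (horizontal distance between ring_large_center and post_seat below 0.007 m and z of ring_large_center in the frame of post_seat below 0.011 m), for 0.2 s.
2. the medium ring lies home on the large one (horizontal distance between ring_medium_center and post_seat below 0.007 m and z of ring_medium_center in the frame of post_seat between 0.017 and 0.025 m), for 0.2 s.
3. the small ring lies home on the medium one (horizontal distance between ring_small_center and post_seat below 0.007 m and z of ring_small_center in the frame of post_seat between 0.031 and 0.039 m), for 0.2 s.
4. with all rings home and all present stamps standing in the bay, the keeper bar is shut in its detent (all of step 1 and all of step 2 and all of step 3 and x of stamp1_center in the frame of bay_floor between -0.022 and 0.022 m and y of stamp1_center in the frame of bay_floor between -0.086 and 0.086 m and z of each of stamp1_center, stamp2_center, stamp3_center, stamp4_center in the frame of bay_floor below 0.028 m and angle between each of stamp1_center, stamp2_center, stamp3_center, stamp4_center's own z axis and vertical below 0.2 rad and x of stamp2_center in the frame of bay_floor between -0.022 and 0.022 m and y of stamp2_center in the frame of bay_floor between -0.086 and 0.086 m and x of stamp3_center in the frame of bay_floor between -0.022 and 0.022 m and y of stamp3_center in the frame of bay_floor between -0.086 and 0.086 m and x of stamp4_center in the frame of bay_floor between -0.022 and 0.022 m and y of stamp4_center in the frame of bay_floor between -0.086 and 0.086 m and value of joint keeper below 0.016 rad), for 0.3 s.
At the end, for the whole second after the job is handed in: Rings home on the post, large, medium, small from below (centres within 7 mm of its axis and 4 mm of their stacked heights); every present stamp upright (0.2 rad) on the bay floor (22 mm across, 86 mm along, centre under 28 mm up); keeper at rest in its detent (below 0.016 rad) (all of step 4 and velocity of joint keeper between -0.05 and 0.05 rad/s); the robot touches nothing.
It fails at once if the sponge is moved more than 30 mm (distance of sponge from where it was at the start of the episode above 0.03 m).
It fails at once if the glaze pot is moved more than 30 mm (distance of glaze_pot from where it was at the start of the episode above 0.03 m).
It fails at once if the bowl is moved more than 30 mm (distance of bowl from where it was at the start of the episode above 0.03 m).
It fails at once if the guide strip is moved more than 30 mm (distance of guide_strip from where it was at the start of the episode above 0.03 m).
Of stamp1, stamp2, stamp3, stamp4 only 2 to 4 are there at a start; the rules pass over those that are not, and their reading is None.
At some moment in a run one of ring_large, ring_medium, ring_small, stamp1, stamp2, stamp3, stamp4 may be knocked a few centimetres aside while the robot is not near it.
Once in a run the grip may slacken for a moment while it holds something.
It also fails if it takes over 208 s, if anything falls off the work surface, if the arm or the gripper's body presses on something with over 40 N, if the wrist force passes 120 N, or if a joint passes its speed limit or range.

## Robot

A 6-joint arm with a two-finger parallel gripper is mounted at the origin on the work surface. World frame = base frame: x ahead of the robot, y to its left, z up, the work surface at z = 0. Lengths are in m, angles in rad, forces in N, time in s.
With the tool pointing down it reaches from about 0.35 to 0.975 m from the base axis. Payload 7.1 kg.
Tool frame: the origin (TCP) lies at the very end of the fingers, on their centre line; the grasp point (between the pads) lies 19 mm behind it (arm.grip_point_offset is the z of the grasp point in the tool frame, in m); z points along the fingers, x is the direction in which the jaws open and shut, and the axes are right-handed (so a half turn about z gives the same grasp; the last joint's range is limited). The gripper opens to 88 mm and grips with 3 to 60 N. Pads are 20 mm wide; open, the fingers measure 115 mm over their backs; the gripper's body (75 mm by 178 mm) begins 61 mm behind the grasp point.
Start: joints at [1.215, 0.423, 1.63, -0, 1.089, -0.019], TCP at [0.207, 0.59, 0.192] pointing down, gripper open.
Joint ranges: [-3, 3], [-0.9, 2.11], [0.09, 2.58], [-1.31, 4.45], [0.11, 2.69], [-2.54, 2.54]. Speed limits (rad/s): [2.39, 2.39, 3.01, 3.14, 3.14, 3.14].

## Interface

Orientations are given as a rotation vector (axis times angle).
In Python, from plant import arm, snapshot, camera_model, workorder, finder gives the robot as it stands.
- The arm moves only by the tool jog_arm, never from a script. Its argument "moves" is a list that holds one entry, the list of rows, each a list of 7 numbers: the shift along the tool's x, y, z in mm, then the turn, a rotation vector about the tool's x, y, z in rad, then the finger opening in mm, from 0 to 87.8. In form: [[[dx, dy, dz, rx, ry, rz, gripper], ...]]. A call has 1 to 20 rows; each row is the pose to reach, as a shift and turn from the pose commanded when the call began, along the tool's axes at that moment; what a row does not reach only later rows make up. A row lasts 1/8 s, in which the tool goes at most 62.5 mm and 10.7 degrees, less where a joint would pass 70% of its speed; a pose out of reach is approached as far as the arm can. A call with a gripper value outside its range is refused whole. The fingers move at their own pace and stop on an object; the grip force is fixed at half the most. Time passes only in rows, so rows that repeat a pose let the fingers close. It gives the time, the measured TCP pose, the force and the opening at its end, in the units of the state.
- arm.observe(): the state, without advancing time (a new reading comes with each control period).
- snapshot(name): name is "side" or "top" or "wrist"; returns the picture (400x640x3 uint8, red, green, blue); there is no depth.
- camera_model(name): a dict with "intrinsics" (3x3 intrinsics, pixels), "distortion" ([k1, k2, p1, p2, k3] as OpenCV has them; the pictures are not rectified), "world_from_camera" (4x4, takes a point from camera to world coordinates). Camera axes: x right, y down, z forward; pixel columns grow to the right and rows downward; lengths in m; the calibration is good to about 2 mm. A picture is of the moment at which its call begins: read the wrist's pose just before it. camera_model takes no time and is no camera call; for the wrist camera it gives the pose at the moment of the call.
- workorder.job_done(): hands the job in, once; it reports no verdict.
Trained networks look in the newest picture that a camera, given by its name, has taken for a name from the list of things; names that differ only in an ending like _2 or _b are one class to them, and where a whole thing is asked for, a point or a joint stands for the part that bears it (a point fixed in the world has none). Each returns a list of dicts, best first, with "conf" (0 to 1); they miss things now and then, are a little off and sometimes report something else, mostly with a low value. They report only what shows in the picture. A call takes as long as a camera call. They do not tell look-alikes from the thing itself.
- finder.recognise(camera, label): "location" ([column, row] in pixels, amid what is visible of it).
The state is a dict: "time_s": time; "joints": joint angles; "qd": joint speeds; "effort": joint torques, N m; "position": TCP position; "tcp_rot": TCP orientation; "force": force on the tool from outside, world axes, zero at the start; "ft_torque": the same for the moment, N m; "width": finger opening in m.
Only numpy, scipy, OpenCV 4.12 (cv2) and the standard library are available. Lean on these libraries where they do the work, as an engineer would, in place of code of your own. Each camera call takes 0.05 s, during which the arm holds its last target.

## Working session

There is one attempt and no reset: what is moved stays moved. The work goes in short steps, Python scripts to look and compute and a tool call to move; the robot and the scene stay as the last step left them, time stands still between calls to the robot, and variables do not carry over. Pictures are saved under pics/ and viewed, and the job is handed in when it is done.

Besides the shell and the picture viewer there is one more tool, called after "Call:" as name(argument=value, ...) on one line, values as JSON. jog_arm: Moves the arm, as the interface text tells. Its arguments: {"type":"object","properties":{"moves":{"type":"array","items":{"type":"array","items":{"type":"array","items":{"type":"number"}}}}},"required":["moves"]}

```bash
ls; mkdir -p pics; python3 - <<'E'
from plant import arm, snapshot, camera_model, workorder, finder
import cv2,numpy as np
print(arm.observe(), arm.grip_point_offset)
for n in ["side","top","wrist"]:
    im=snapshot(n); cv2.imwrite(f"pics/{n}0.png",im[:,:,::-1])
    c=camera_model(n); print(n,np.round(c["intrinsics"],1).tolist(),c["distortion"],np.round(c["world_from_camera"],3).tolist())
E
```

```text
pics
{'time_s': 0.0, 'joints': array([ 1.21501005e+00,  4.23840307e-01,  1.63071218e+00, -9.78607120e-06,
        1.08859952e+00, -1.89744715e-02]), 'qd': array([ 0.00187041,  0.00210832, -0.0005812 , -0.00095622, -0.00145721,
        0.001174  ]), 'effort': array([ 3.72609036e-03, -5.44633126e+01, -2.73659617e+01,  6.46302430e-02,
        2.26467516e-02, -1.27993844e-04]), 'position': array([0.20629708, 0.58931418, 0.19129336]), 'tcp_rot': array([ 2.56162671e+00,  1.81717049e+00, -2.01609611e-03]), 'force': array([ 0.56381521, -0.31703147,  0.41588932]), 'ft_torque': array([-0.01536557, -0.018694  ,  0.03216633]), 'width': 0.08790958021681344} -0.0187
side [[423.4, 0.0, 322.7], [0.0, 423.4, 199.9], [0.0, 0.0, 1.0]] [-0.08014777  0.          0.          0.          0.        ] [[0.995, -0.075, 0.065, 0.489], [-0.099, -0.661, 0.744, -0.838], [-0.013, -0.747, -0.665, 0.845], [0.0, 0.0, 0.0, 1.0]]
top [[379.0, 0.0, 313.9], [0.0, 379.0, 195.7], [0.0, 0.0, 1.0]] [-0.00372747  0.          0.          0.          0.        ] [[0.016, -0.977, 0.215, 0.328], [-1.0, -0.016, 0.001, 0.008], [0.003, -0.215, -0.977, 1.24], [0.0, 0.0, 0.0, 1.0]]
wrist [[280.1, 0.0, 315.3], [0.0, 280.1, 197.1], [0.0, 0.0, 1.0]] [-0.04373201  0.          0.          0.          0.        ] [[0.33, 0.915, 0.231, 0.144], [0.944, -0.32, -0.083, 0.612], [-0.002, 0.245, -0.969, 0.384], [0.0, 0.0, 0.0, 1.0]]
```

View pics/top0.png

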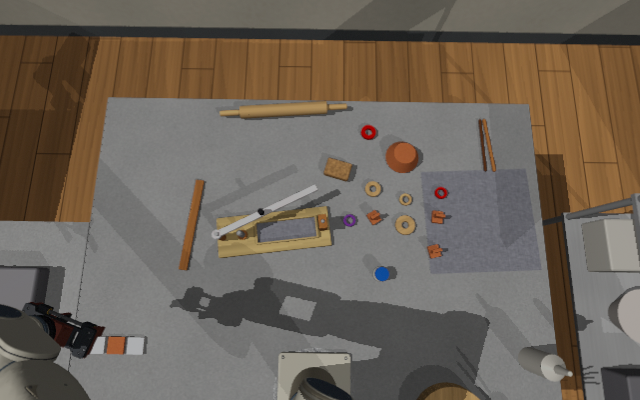

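View pics/side0.png

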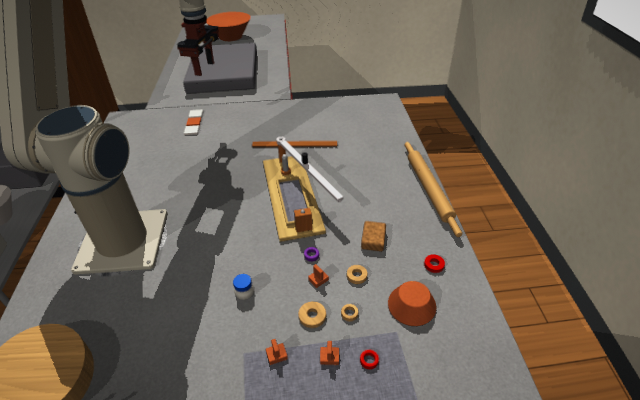

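View pics/wrist0.png

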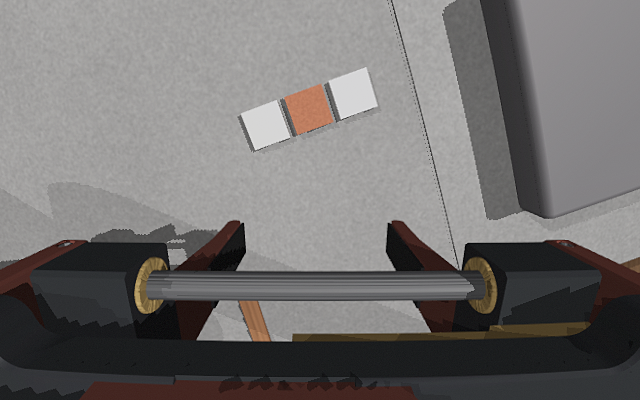

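```bash
cat > h.py <<'E'
from plant import arm, snapshot, camera_model, workorder, finder
import cv2,numpy as np
from scipy.spatial.transform import Rotation as R
def proj(c,P):
    T=np.linalg.inv(c["world_from_camera"]); P=np.atleast_2d(P).astype(float)
    p,_=cv2.projectPoints(P.reshape(-1,1,3),cv2.Rodrigues(T[:3,:3])[0],T[:3,3],np.array(c["intrinsics"]),np.array(c["distortion"]))
    return p.reshape(-1,2)
def ray(c,px):
    u=cv2.undistortPoints(np.array([[px]],float),np.array(c["intrinsics"]),np.array(c["distortion"])).reshape(2)
    W=np.array(c["world_from_camera"]); d=W[:3,:3]@np.array([u[0],u[1],1]); return W[:3,3],d/np.linalg.norm(d)
def onz(c,px,z):
    o,d=ray(c,px); return o+d*(z-o[2])/d[2]
def tri(rs):
    A=np.zeros((3,3));b=np.zeros(3)
    for o,d in rs:
        M=np.eye(3)-np.outer(d,d);A+=M;b+=M@o
    return np.linalg.solve(A,b)
def down(yaw):
    """tool pointing down, tool x (jaws) at world angle yaw"""
    x=np.array([np.cos(yaw),np.sin(yaw),0]);z=np.array([0,0,-1.]);return np.c_[x,np.cross(z,x),z]
def yaw_near(yaw):
    s=arm.observe();x=R.from_rotvec(s["tcp_rot"]).as_matrix()[:,0];c=np.arctan2(x[1],x[0])
    return min([yaw+k*np.pi for k in range(-3,4)],key=lambda a:abs(a-c)),c
def go(p,yaw=None):
    s=arm.observe();M=R.from_rotvec(s["tcp_rot"]).as_matrix()
    d=M.T@(np.array(p)-s["position"])*1000
    if yaw is None: t=[0,0,0]
    else: t=R.from_matrix(M.T@down(yaw)).as_rotvec()
    print("row",np.round(d,1),np.round(t,3)," to",np.round(p,4)); 
def pic(n,f,crop=None,sc=1):
    im=snapshot(n)
    o=im if crop is None else im[crop[1]:crop[3],crop[0]:crop[2]]
    o=cv2.resize(o,None,fx=sc,fy=sc,interpolation=cv2.INTER_CUBIC)
    cv2.imwrite("pics/"+f,o[:,:,::-1]);return im
E
python3 - <<'E'
from h import *
Z=dict(ring_large_center=.007,ring_medium_center=.007,ring_small_center=.007,stamp1_center=.023,post_seat=.025,bay_floor=.015,keeper_hinge=.092,keeper_knob=.114,sponge=.015,glaze_pot=.022,bowl=.026,guide_strip=.004)
cs={n:camera_model(n) for n in("top","side")}
for n in cs: snapshot(n)
for l,z in Z.items():
    for n in cs:
        r=finder.recognise(n,l)
        for q in r[:5]:
            print(l,n,round(q["conf"],2),np.round(q["location"],1),np.round(onz(cs[n],q["location"],z),3)[:2])
print(arm.observe()["time_s"])
E
```

```text
ring_large_center top 0.53 [406.  224.6] [ 0.507 -0.294]
ring_large_center side 0.81 [309.7 309.5] [ 0.504 -0.276]
ring_large_center side 0.5 [244.2 287.4] [ 0.35  -0.197]
ring_medium_center top 0.74 [369.5 185.8] [ 0.636 -0.176]
ring_medium_center top 0.7 [366.6 132.4] [ 0.826 -0.169]
ring_medium_center side 0.76 [435.7 267.2] [ 0.83  -0.187]
ring_medium_center side 0.72 [352.7 274.5] [ 0.618 -0.186]
ring_small_center top 0.67 [437.5 188.6] [ 0.63  -0.404]
ring_small_center top 0.61 [276.3 230.3] [0.481 0.13 ]
ring_small_center top 0.42 [345.8 219.4] [ 0.521 -0.097]
ring_small_center top 0.38 [404.9 196.8] [ 0.6   -0.294]
ring_small_center side 0.69 [310.2 246.9] [ 0.52  -0.082]
ring_small_center side 0.57 [347.6 315. ] [ 0.589 -0.3  ]
ring_small_center side 0.54 [365.8 363.8] [ 0.61  -0.423]
post_seat top 0.76 [272.5 232.1] [0.473 0.141]
post_seat side 0.68 [292.5 193.4] [0.483 0.119]
post_seat side 0.25 [275.  353.2] [ 0.423 -0.388]
bay_floor top 0.89 [275.2 229.9] [0.482 0.133]
bay_floor side 0.69 [293.7 192.9] [0.487 0.133]
bay_floor side 0.55 [312.4 310.8] [ 0.509 -0.286]
bay_floor side 0.36 [331.7 355.8] [ 0.541 -0.401]
keeper_hinge top 0.88 [275.3 231.1] [0.468 0.125]
keeper_hinge side 0.6 [292.7 191.7] [0.485 0.048]
keeper_knob top 0.97 [267.  209.3] [0.531 0.15 ]
keeper_knob side 0.86 [307.8 169.1] [0.532 0.116]
sponge top 0.85 [336.6 168.8] [ 0.691 -0.065]
sponge top 0.66 [380.7 274. ] [ 0.347 -0.206]
sponge side 0.72 [369.3 234.1] [ 0.682 -0.061]
glaze_pot top 0.45 [379.5 269.7] [ 0.36  -0.202]
glaze_pot side 0.69 [242.5 287. ] [ 0.348 -0.207]
bowl top 0.65 [398.8 159. ] [ 0.726 -0.273]
bowl top 0.61 [278.  228.8] [0.484 0.123]
bowl side 0.96 [409.6 300.4] [ 0.734 -0.29 ]
bowl side 0.31 [293.5 192.4] [0.486 0.123]
guide_strip top 0.86 [191.8 227.7] [0.486 0.408]
guide_strip top 0.33 [263.4 210.2] [0.548 0.176]
guide_strip side 0.78 [300.9 143.9] [0.525 0.408]
1.45
```

```bash
python3 - <<'E'
from h import *
pic("top","t1.png",(200,150,460,290),3)
pic("side","s1.png",(230,120,430,380),2.3)
E
```

```text
(no output)
```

View pics/t1.png

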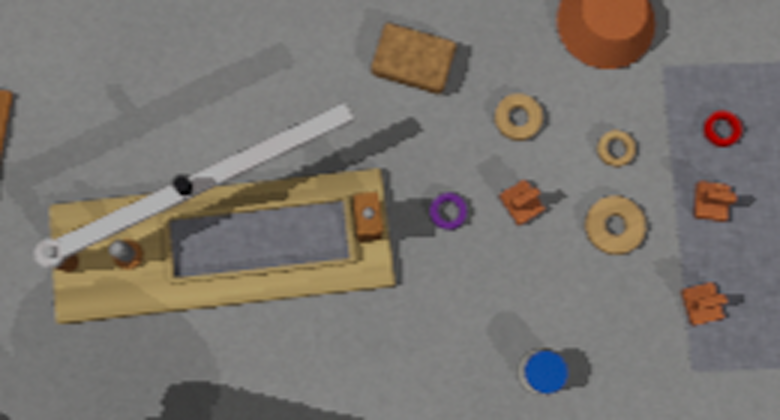

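View pics/s1.png

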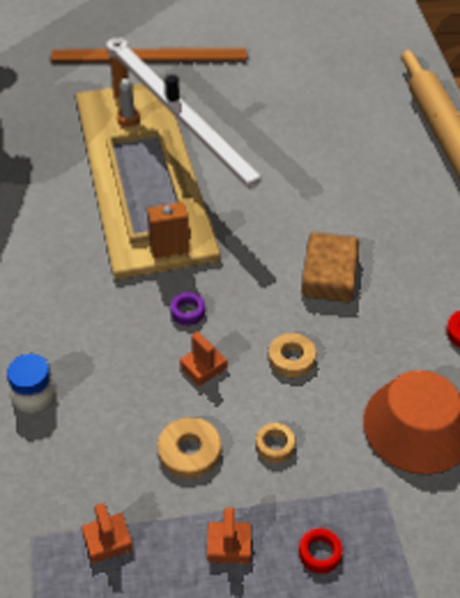

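```bash
cat > fit.py <<'E'
from h import *
from scipy.optimize import least_squares
T=lambda u,v:(200+u/3,150+v/3); S=lambda u,v:(230+u/2.3,120+v/2.3)
ct,cs=camera_model("top"),camera_model("side")
h=.365/2
obs=[(ct,T(50,207),(.065,h,.015)),(ct,T(381,170),(.065,-h,.015)),(ct,T(395,285),(-.065,-h,.015)),(ct,T(57,321),(-.065,h,.015)),
(ct,T(47,251),(0,.155,.098)),(ct,T(122,247),(0,.09,.081)),(ct,T(368,213),(0,-.17,.077)),
(cs,S(76,96),(-.065,h,.015)),(cs,S(115,279),(-.065,-h,.015)),(cs,S(220,260),(.065,-h,.015)),
(cs,S(118,44),(0,.155,.098)),(cs,S(127,80),(0,.09,.081)),(cs,S(167,209),(0,-.17,.077))]
def w(q,p):
    c,s=np.cos(q[2]),np.sin(q[2]);return [q[0]+c*p[0]-s*p[1],q[1]+s*p[0]+c*p[1],p[2]]
f=lambda q:np.concatenate([(proj(c,w(q,p))[0]-px) for c,px,p in obs])
r=least_squares(f,[.48,.12,.1],loss="soft_l1")
if __name__=="__main__":
    print(r.x,np.round(f(r.x).reshape(-1,2),1).tolist())
    for cam in((ct,),(cs,)):
        g=lambda q:np.concatenate([(proj(c,w(q,p))[0]-px) for c,px,p in obs if c is cam[0]]);print(least_squares(g,[.48,.12,.1]).x)
    q=r.x
    for n,p in dict(hinge=(0,.155,.098),post=(0,.09,.025),bay=(0,-.052,.015),catch=(0,-.17,.077)).items():print(n,np.round(w(q,p),4))
    k=tri([ray(ct,T(183,186)),ray(cs,S(172,88))]);print("knob",k,onz(ct,T(182,183),.13),onz(cs,S(172,78),.13))
    hh=np.array(w(q,(0,.155,.098)));
    for e in (onz(ct,T(349,112),.098),onz(cs,S(254,181),.098),k):
        d=e-hh;print("ang",np.arctan2(d[1],d[0])-(q[2]-np.pi/2),np.hypot(*d[:2]))
E
python3 fit.py
```

```text
[0.47933719 0.14027919 0.13378129] [[-1.2, -1.6], [-0.7, -2.1], [-0.3, -1.1], [-1.0, 0.4], [3.4, -0.5], [0.9, -1.0], [2.9, 0.7], [-0.9, -1.7], [-0.8, -3.1], [0.6, -3.2], [-0.4, 1.6], [-0.6, 2.0], [-1.6, 3.5]]
[0.47701554 0.14213299 0.13186867]
[0.48116721 0.13885398 0.13142163]
hinge [0.4587 0.2939 0.098 ]
post [0.4673 0.2295 0.025 ]
bay [0.4863 0.0887 0.015 ]
catch [ 0.502  -0.0282  0.077 ]
knob [0.52477133 0.16812722 0.1141956 ] [0.52295305 0.1667654  0.13      ] [0.52742335 0.16842035 0.13      ]
ang 0.33347930060448827 0.32668157274956117
ang 0.33862381001987285 0.3320908297246196
ang 0.35016901200834605 0.14208328603998294
```

```bash
python3 - <<'E'
import re
s=open('fit.py').read()
s=s.replace("def w(q,p):\n","def w(q,p):\n    if p[2]==.015 and len(q)>3 and abs(p[0])>.05: p=(p[0],p[1]+q[3],p[2])\n")
s=s.replace("[.48,.12,.1]","[.48,.12,.1,0]")
open('fit.py','w').write(s)
E
python3 fit.py
```

```text
[ 0.47830848  0.1491677   0.1317361  -0.01317885] [[0.1, -1.9], [0.6, -2.2], [0.9, -1.1], [0.3, 0.1], [0.4, -0.3], [-2.0, -0.8], [0.1, 1.1], [-0.6, -1.0], [-0.6, -2.0], [0.9, -2.1], [-0.7, 0.1], [-1.0, 0.4], [-2.3, 1.2]]
[ 0.47634797  0.1472543   0.1315826  -0.00952017]
[ 0.47995595  0.15076319  0.12759968 -0.02124234]
hinge [0.4579 0.3028 0.098 ]
post [0.4665 0.2384 0.025 ]
bay [0.4851 0.0976 0.015 ]
catch [ 0.5006 -0.0194  0.077 ]
knob [0.52477133 0.16812722 0.1141956 ] [0.52295305 0.1667654  0.13      ] [0.52742335 0.16842035 0.13      ]
ang 0.325420382219473 0.3349936933066979
ang 0.33059970832086294 0.3403855833814033
ang 0.3287837942491578 0.1503619345248594
```

```bash
cat >> h.py <<'E'
H=np.array([.4579,.3028]);CY=.1317
def knob(th,r=.15):
    a=CY-np.pi/2+th;return H+r*np.array([np.cos(a),np.sin(a)])
E
python3 - <<'E'
from h import *
print(yaw_near(1.0))
k=knob(.328)
go([*k,.165],1.0)
go([*k,.106],1.0)
for t in np.linspace(.328,1.5,9): go([*knob(t),.106],1.0)
E
```

```text
(1.0, np.float64(1.2340156806528706))
row [-292.7  439.4   27.1] [0.    0.    0.234]  to [0.5245 0.1684 0.165 ]
row [-292.7  439.4   86.1] [0.    0.    0.234]  to [0.5245 0.1684 0.106 ]
row [-292.7  439.4   86.1] [0.    0.    0.234]  to [0.5245 0.1684 0.106 ]
row [-276.   453.5   86.1] [0.    0.    0.234]  to [0.5434 0.1795 0.106 ]
row [-257.3  465.1   86.1] [0.    0.    0.234]  to [0.5604 0.1933 0.106 ]
row [-237.1  473.8   86.1] [0.    0.    0.234]  to [0.5753 0.2095 0.106 ]
row [-215.9  479.5   86.1] [0.    0.    0.234]  to [0.5877 0.2276 0.106 ]
row [-194.1  482.    86.1] [0.    0.    0.234]  to [0.5973 0.2474 0.106 ]
row [-172.2  481.3   86.1] [0.    0.    0.234]  to [0.6039 0.2683 0.106 ]
row [-150.6  477.4   86.1] [0.    0.    0.234]  to [0.6074 0.29   0.106 ]
row [-129.8  470.4   86.1] [0.    0.    0.234]  to [0.6076 0.3119 0.106 ]
```

Call:
jog_arm(moves=[[[-293, 439, 27, 0, 0, 0.234, 50], [-293, 439, 27, 0, 0, 0.234, 50], [-293, 439, 27, 0, 0, 0.234, 50], [-293, 439, 27, 0, 0, 0.234, 50], [-293, 439, 27, 0, 0, 0.234, 50], [-293, 439, 27, 0, 0, 0.234, 50], [-293, 439, 27, 0, 0, 0.234, 50], [-293, 439, 27, 0, 0, 0.234, 50], [-293, 439, 27, 0, 0, 0.234, 50], [-293, 439, 27, 0, 0, 0.234, 50], [-293, 439, 27, 0, 0, 0.234, 50]]])

```text
time_s: 2.92
position: [0.5235, 0.1688, 0.165]
tcp_rot: [-2.757, -1.506, 0.001]
force: [-0.8, 0.2, -0.3]
width: 0.0499
```

```bash
python3 - <<'E'
from h import *
s=arm.observe();print(s["time_s"],s["position"],s["width"],yaw_near(1.0))
c=camera_model("wrist");pic("wrist","w2.png")
print(proj(c,[[*knob(.328),.13],[*knob(.328),.106],[.4665,.2384,.081],[*H,.098]]))
go([*knob(.328),.106],1.0)
E
```

```text
2.925 [0.52345388 0.16875402 0.16501044] 0.049914749699272114 (1.0, np.float64(0.9999785207056049))
[[315.28567991 208.87037698]
 [315.30754321 201.51253065]
 [344.52255019 106.29081511]
 [405.05532925  54.64419789]]
row [-0.   1.4 59.1] [-0.     0.     0.001]  to [0.5245 0.1684 0.106 ]
```

View pics/w2.png

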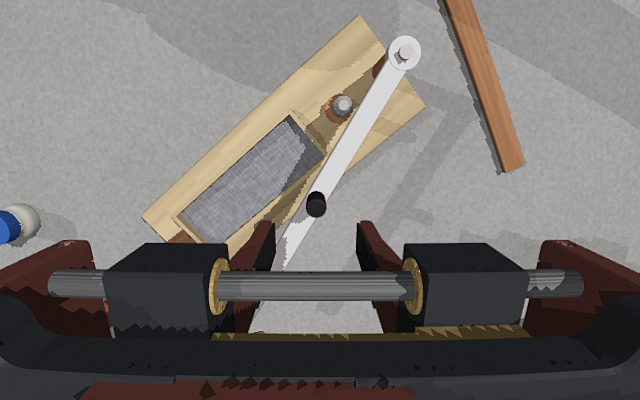

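```bash
python3 - <<'E'
from h import *
for t in np.linspace(.328,1.52,13): go([*knob(t),.106])
E
```

```text
row [-0.   1.4 59.1] [0 0 0]  to [0.5245 0.1684 0.106 ]
row [13.1  8.4 59.1] [0 0 0]  to [0.5375 0.1756 0.106 ]
row [26.9 14.1 59.1] [0 0 0]  to [0.5497 0.1842 0.106 ]
row [41.1 18.4 59.1] [0 0 0]  to [0.561  0.1938 0.106 ]
row [55.7 21.3 59.1] [0 0 0]  to [0.5713 0.2046 0.106 ]
row [70.6 22.7 59.1] [0 0 0]  to [0.5805 0.2163 0.106 ]
row [85.5 22.6 59.1] [0 0 0]  to [0.5884 0.2289 0.106 ]
row [100.3  21.1  59.1] [0 0 0]  to [0.5951 0.2422 0.106 ]
row [114.9  18.   59.1] [0 0 0]  to [0.6005 0.2561 0.106 ]
row [129.1  13.6  59.1] [0 0 0]  to [0.6044 0.2705 0.106 ]
row [142.8   7.8  59.1] [0 0 0]  to [0.6069 0.2852 0.106 ]
row [155.8   0.6  59.1] [0 0 0]  to [0.6079 0.3    0.106 ]
row [168.1  -7.8  59.1] [0 0 0]  to [0.6074 0.3149 0.106 ]
```

Call:
jog_arm(moves=[[[0, 1, 59, 0, 0, 0, 36], [0, 1, 59, 0, 0, 0, 36], [0, 1, 59, 0, 0, 0, 30], [13, 8, 59, 0, 0, 0, 30], [27, 14, 59, 0, 0, 0, 30], [41, 18, 59, 0, 0, 0, 30], [56, 21, 59, 0, 0, 0, 30], [71, 23, 59, 0, 0, 0, 30], [85, 23, 59, 0, 0, 0, 30], [100, 21, 59, 0, 0, 0, 30], [115, 18, 59, 0, 0, 0, 30], [129, 14, 59, 0, 0, 0, 30], [143, 8, 59, 0, 0, 0, 30], [156, 1, 59, 0, 0, 0, 30], [163, -3, 59, 0, 0, 0, 30], [163, -3, 59, 0, 0, 0, 30], [158, -4, 59, 0, 0, 0, 50], [160, -4, 0, 0, 0, 0, 50], [160, -4, -35, 0, 0, 0, 80], [160, -4, -35, 0, 0, 0, 80]]])

```text
time_s: 5.48
position: [0.6088, 0.3052, 0.2038]
tcp_rot: [2.757, 1.505, 0.01]
force: [0.6, 0.3, -0.4]
width: 0.0667
```

```bash
python3 - <<'E'
from h import *
s=arm.observe();print(s["time_s"],s["position"],s["width"],yaw_near(1.0))
c=camera_model("wrist");pic("wrist","w3.png")
print(proj(c,[[*knob(1.48),.13],[*H,.098],[.4665,.2384,.081]]))
E
```

```text
5.475 [0.60883481 0.3051678  0.20379768] 0.06666752892165628 (1.0, np.float64(0.9992930400720751))
[[317.34691325 193.3833132 ]
 [230.35184848  65.73536218]
 [192.21655571 110.8606686 ]]
```

View pics/w3.png

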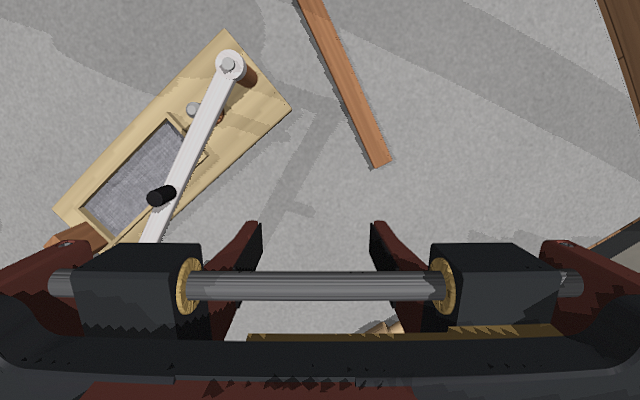

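```bash
python3 - <<'E'
from h import *
c=camera_model("wrist")
for px in((168,190),(166,188)):
    k=onz(c,px,.13);d=k[:2]-H;print(k,np.arctan2(d[1],d[0])-(CY-np.pi/2),np.hypot(*d))
k=onz(c,(230,65),.098);print(k)
pic("top","t4.png",(180,130,460,290),2.8)
pic("side","s4.png",(230,60,430,280),2.5)
E
```

```text
[0.52384646 0.18756901 0.13      ] 0.3881012238205521 0.13276715386210358
[0.52121743 0.18718762 0.13      ] 0.369352578078209 0.1318154703175515
[0.45610253 0.3024227  0.098     ]
```

View pics/t4.png

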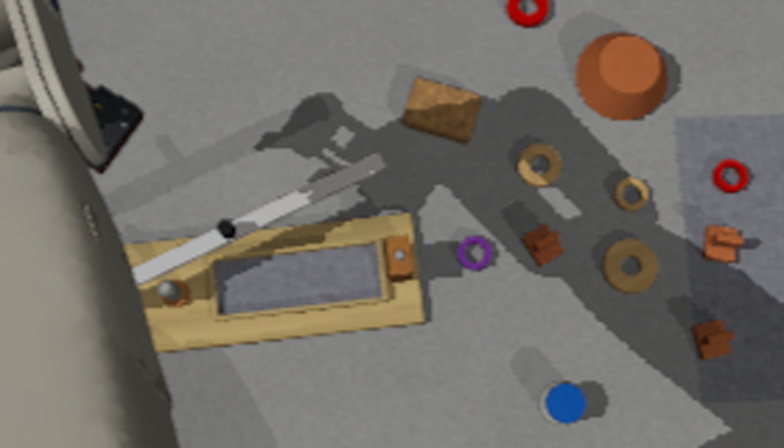

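View pics/s4.png

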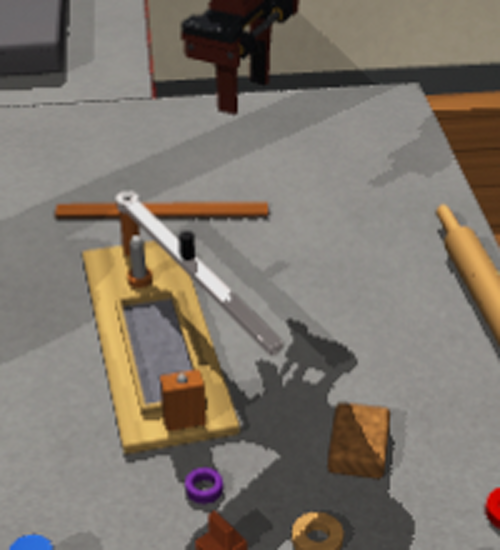

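```bash
python3 - <<'E'
from h import *
print(yaw_near(.75))
k=knob(.328);go([*k,.165],.75);go([*k,.106],.75)
E
```

```text
(0.75, np.float64(0.9994928158963869))
row [-158.3    4.7   34.1] [-0.001  0.002  0.249]  to [0.5245 0.1684 0.165 ]
row [-158.2    4.8   93.1] [-0.001  0.002  0.249]  to [0.5245 0.1684 0.106 ]
```

Call:
jog_arm(moves=[[[-158, 5, 35, 0, 0, 0.25, 50], [-158, 5, 35, 0, 0, 0.25, 50], [-158, 5, 35, 0, 0, 0.25, 50], [-158, 5, 35, 0, 0, 0.25, 50], [-158, 5, 92, 0, 0, 0.25, 50], [-158, 5, 92, 0, 0, 0.25, 50], [-158, 5, 92, 0, 0, 0.25, 30], [-158, 5, 92, 0, 0, 0.25, 30]]])

```text
time_s: 6.62
position: [0.5273, 0.1701, 0.1097]
tcp_rot: [2.923, 1.151, 0.004]
force: [0.7, 0.1, 0.9]
width: 0.0334
```

```bash
python3 - <<'E'
from h import *
s=arm.observe();print(s["time_s"],s["position"],s["width"],s["force"],yaw_near(1.0))
c=camera_model("wrist");pic("wrist","w5.png")
pic("side","s5.png",(230,60,430,280),2.5)
for t in np.linspace(.328,1.5,13): go([*knob(t),.106],.75+t-.328)
E
```

```text
6.625 [0.52727459 0.17013944 0.10971938] 0.033360208857193964 [0.74421171 0.12639454 0.86195859] (1.0, np.float64(0.7504023277110276))
row [-2.9 -0.6  3.6] [ 0.001 -0.002  0.   ]  to [0.5245 0.1684 0.106 ]
row [11.3  2.9  3.6] [ 0.001 -0.002 -0.097]  to [0.5372 0.1755 0.106 ]
row [25.8  5.   3.6] [ 0.001 -0.002 -0.195]  to [0.5493 0.1838 0.106 ]
row [40.4  5.7  3.7] [ 0.001 -0.002 -0.293]  to [0.5604 0.1933 0.106 ]
row [55.1  4.9  3.7] [ 0.002 -0.002 -0.39 ]  to [0.5706 0.2038 0.106 ]
row [69.5  2.8  3.7] [ 0.002 -0.002 -0.488]  to [0.5797 0.2153 0.106 ]
row [83.7 -0.8  3.8] [ 0.002 -0.002 -0.586]  to [0.5877 0.2276 0.106 ]
row [97.5 -5.7  3.8] [ 0.002 -0.002 -0.683]  to [0.5944 0.2406 0.106 ]
row [110.8 -12.    3.8] [ 0.002 -0.002 -0.781]  to [0.5998 0.2542 0.106 ]
row [123.3 -19.5   3.8] [ 0.002 -0.002 -0.879]  to [0.6039 0.2683 0.106 ]
row [135.1 -28.2   3.8] [ 0.002 -0.002 -0.976]  to [0.6065 0.2827 0.106 ]
row [146.  -38.1   3.9] [ 2.000e-03 -1.000e-03 -1.074e+00]  to [0.6078 0.2973 0.106 ]
row [155.8 -48.9   3.9] [ 2.000e-03 -1.000e-03 -1.172e+00]  to [0.6076 0.3119 0.106 ]
```

View pics/w5.png

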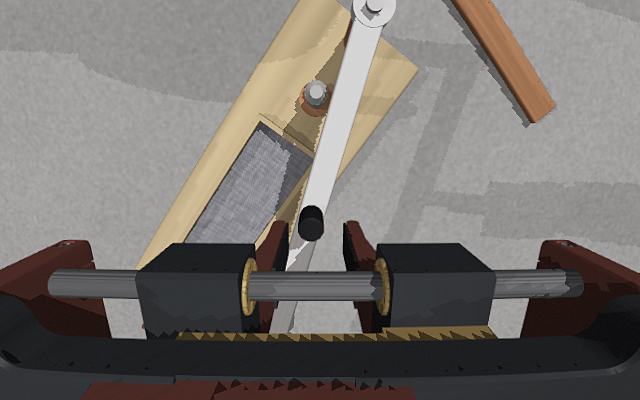

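View pics/s5.png

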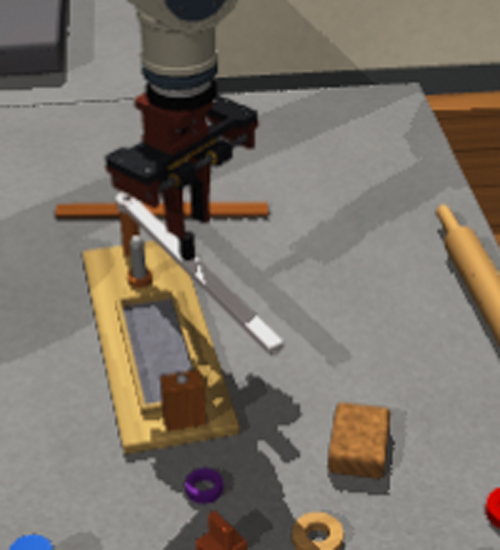

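```bash
python3 - <<'E'
from h import *
s=arm.observe();M=R.from_rotvec(s["tcp_rot"]).as_matrix();c=camera_model("wrist");p=s["position"]
print("tcp",proj(c,p),"fingers",proj(c,[p+M@[.015,0,0],p-M@[.015,0,0],p+M@[0,.01,0],p+M@[0,0,-.019]]))
W=np.array(c["world_from_camera"]);print(np.round(M.T@(W[:3,3]-p),4),np.round(M.T@W[:3,:3],3))
print(onz(c,(311,211),.13),onz(c,(375,8),.098),onz(c,(316,90),.081),proj(c,[*knob(.328),.13]))
E
```

```text
tcp [[315.04122889 221.34704883]] fingers [[335.69498387 221.35107001]
 [294.38915667 221.33150427]
 [315.04062702 234.23330943]
 [314.99705808 230.81019881]]
[ 0.0003 -0.067  -0.1928] [[ 1.     0.    -0.   ]
 [-0.     0.969  0.245]
 [ 0.001 -0.245  0.969]]
[0.51542353 0.17847857 0.13      ] [0.45816032 0.30136062 0.098     ] [0.46377235 0.23879617 0.081     ] [[310.63680897 230.78465661]]
```

Call:
jog_arm(moves=[[[-3, 0, 4, 0, 0, 0, 28], [0, 0, 4, 0, 0, 0, 28], [11, 3, 4, 0, 0, -0.1, 28], [18, 4, 4, 0, 0, -0.15, 28], [26, 5, 4, 0, 0, -0.2, 28], [33, 5, 4, 0, 0, -0.25, 28], [40, 6, 4, 0, 0, -0.3, 28], [40, 6, 4, 0, 0, -0.3, 28]]])

```text
time_s: 7.72
position: [0.5597, 0.1926, 0.1041]
tcp_rot: [2.719, 1.574, 0.001]
force: [0.4, -0.2, 0.4]
width: 0.0278
```

```bash
python3 - <<'E'
from h import *
s=arm.observe();print(s["time_s"],s["position"],s["width"],s["force"],yaw_near(1.0))
c=camera_model("wrist");pic("wrist","w6.png")
pic("side","s6.png",(230,60,430,280),2.5)
E
```

```text
7.725 [0.55967379 0.19256292 0.10408687] 0.027843311657030634 [ 0.38610831 -0.17638643  0.35012404] (1.0, np.float64(1.0497200477310218))
```

View pics/w6.png

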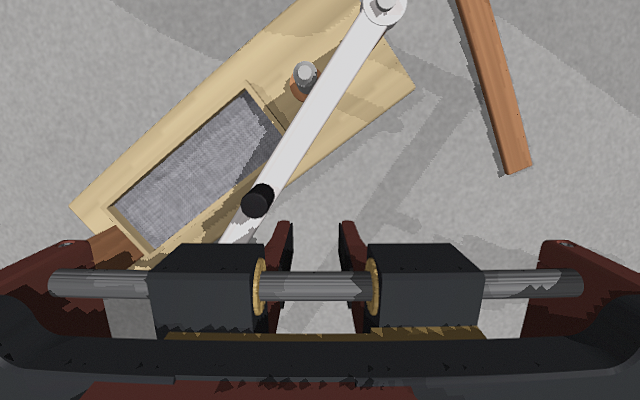

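View pics/s6.png

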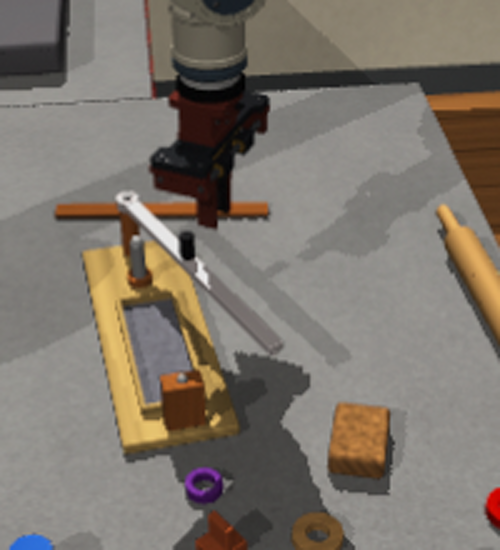

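```bash
python3 - <<'E'
from h import *
s=arm.observe();M=R.from_rotvec(s["tcp_rot"]).as_matrix();p=s["position"]
for n,sc,o in(("side",2.5,(230,60)),):
    c=camera_model(n)
    P=[p+M@[x,y,0] for x in(-.014,.014,-.03,.03) for y in(-.01,.01)]
    print(((proj(c,P)-o)*sc).round(0).tolist())
    print("knob",((proj(c,[[*knob(.328),.13],[*knob(.328),.098],[*knob(.328,.337),.098],[*H,.098],[.4665,.2384,.081]])-o)*sc).round(0).tolist())
im=snapshot("top");cv2.imwrite("pics/t6.png",cv2.resize(im[130:290,160:440],None,fx=2.8,fy=2.8)[:,:,::-1])
E
```

```text
[[200.0, 244.0], [216.0, 248.0], [210.0, 231.0], [225.0, 235.0], [194.0, 251.0], [210.0, 255.0], [216.0, 224.0], [231.0, 228.0]]
knob [[184.0, 235.0], [186.0, 257.0], [274.0, 345.0], [126.0, 198.0], [136.0, 238.0]]
```

View pics/t6.png

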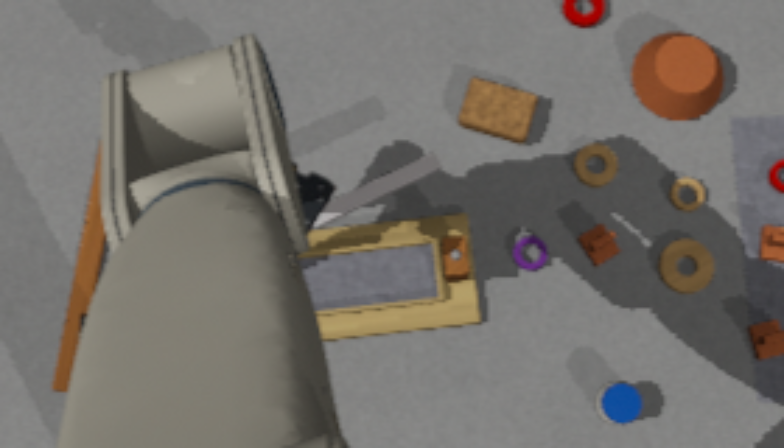

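```bash
python3 - <<'E'
from h import *
k=knob(.328);y=CY+.328
go([*k,.150],y);go([*k,.076],y)
E
```

```text
row [-37.8 -18.1 -46. ] [-0.     0.     0.589]  to [0.5245 0.1684 0.15  ]
row [-37.8 -18.1  28. ] [-0.     0.     0.589]  to [0.5245 0.1684 0.076 ]
```

Call:
jog_arm(moves=[[[0, 0, -46, 0, 0, 0.15, 55], [-38, -18, -46, 0, 0, 0.3, 55], [-38, -18, -46, 0, 0, 0.589, 55], [-38, -18, -46, 0, 0, 0.589, 55], [-38, -18, -46, 0, 0, 0.589, 55], [-38, -18, -20, 0, 0, 0.589, 55], [-38, -18, 5, 0, 0, 0.589, 55], [-38, -18, 28, 0, 0, 0.589, 55], [-38, -18, 28, 0, 0, 0.589, 55]]])

```text
time_s: 9.0
position: [0.5233, 0.1678, 0.0746]
tcp_rot: [3.058, 0.72, -0.006]
force: [-0.3, 0.9, -0.2]
width: 0.0548
```

```bash
python3 - <<'E'
from h import *
s=arm.observe();print(s["time_s"],s["position"],s["width"],s["force"],yaw_near(.46))
c=camera_model("wrist");pic("wrist","w7.png")
pic("side","s7.png",(230,60,430,280),2.5)
for t in np.linspace(.328,1.6,16): go([*knob(t),.076],CY+t)
E
```

```text
9.0 [0.52334023 0.16781778 0.07456176] 0.05479837814112527 [-0.30734518  0.8883646  -0.20164698] (0.46, np.float64(0.4625771335880436))
row [-0.5 -0.2  0.4] [-0.    -0.     0.002]  to [0.5245 0.1684 0.076 ]
row [12.3 -0.8  0.4] [-0.    -0.    -0.083]  to [0.5356 0.1745 0.076 ]
row [24.9 -2.3  0.4] [-0.    -0.    -0.167]  to [0.5462 0.1815 0.076 ]
row [37.3 -5.   0.4] [-0.    -0.    -0.252]  to [0.5561 0.1894 0.076 ]
row [49.5 -8.7  0.4] [-0.    -0.    -0.337]  to [0.5654 0.1982 0.076 ]
row [ 61.3 -13.4   0.4] [-0.    -0.    -0.422]  to [0.5739 0.2077 0.076 ]
row [ 72.7 -19.1   0.4] [-0.    -0.    -0.507]  to [0.5815 0.2178 0.076 ]
row [ 83.5 -25.7   0.4] [ 0.    -0.    -0.591]  to [0.5883 0.2286 0.076 ]
row [ 93.8 -33.2   0.4] [ 0.    -0.    -0.676]  to [0.5941 0.2399 0.076 ]
row [103.3 -41.6   0.4] [ 0.    -0.    -0.761]  to [0.5989 0.2517 0.076 ]
row [112.2 -50.8   0.4] [ 0.    -0.    -0.846]  to [0.6027 0.2638 0.076 ]
row [120.2 -60.6   0.4] [ 0.    -0.    -0.931]  to [0.6055 0.2762 0.076 ]
row [127.3 -71.1   0.4] [ 0.    -0.    -1.015]  to [0.6072 0.2888 0.076 ]
row [133.6 -82.2   0.4] [ 0.  -0.  -1.1]  to [0.6079 0.3015 0.076 ]
row [138.9 -93.8   0.4] [ 0.    -0.    -1.185]  to [0.6075 0.3142 0.076 ]
row [ 143.1 -105.8    0.4] [ 0.   -0.   -1.27]  to [0.606  0.3268 0.076 ]
```

View pics/w7.png

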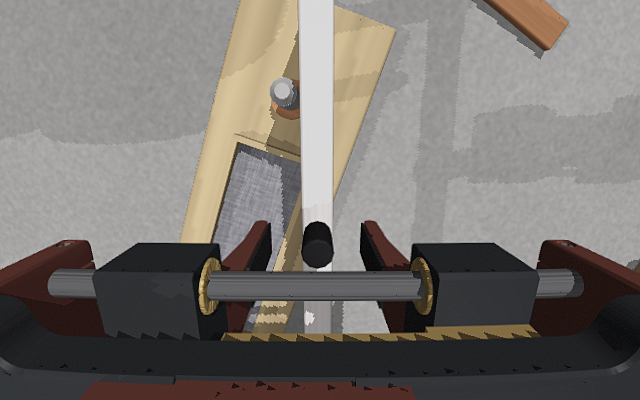

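View pics/s7.png

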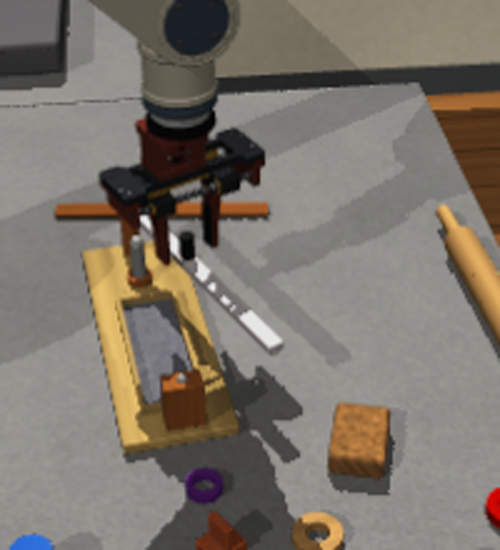

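Call:
jog_arm(moves=[[[12, -1, 0, 0, 0, -0.08, 55], [25, -2, 0, 0, 0, -0.17, 55], [37, -5, 0, 0, 0, -0.25, 55], [49, -9, 0, 0, 0, -0.34, 55], [61, -13, 0, 0, 0, -0.42, 55], [73, -19, 0, 0, 0, -0.51, 55], [84, -26, 0, 0, 0, -0.59, 55], [94, -33, 0, 0, 0, -0.68, 55], [103, -42, 0, 0, 0, -0.76, 55], [112, -51, 0, 0, 0, -0.85, 55], [120, -61, 0, 0, 0, -0.93, 55], [127, -71, 0, 0, 0, -1.01, 55], [134, -82, 0, 0, 0, -1.1, 55], [139, -94, 0, 0, 0, -1.18, 55], [139, -94, 0, 0, 0, -1.18, 55]]])

```text
time_s: 10.98
position: [0.608, 0.3153, 0.0775]
tcp_rot: [2.141, 2.298, 0.003]
force: [0.0, -0.8, 0.4]
width: 0.055
```

```bash
python3 - <<'E'
from h import *
s=arm.observe();print(s["time_s"],s["position"],s["width"],s["force"],yaw_near(1.6))
c=camera_model("wrist");pic("wrist","w8.png")
pic("side","s8.png",(230,60,430,280),2.5)
E
```

```text
10.975 [0.60803493 0.3153229  0.07745895] 0.05496440067064158 [ 0.01153681 -0.79097227  0.36554035] (1.6, np.float64(1.6418700468473943))
```

View pics/w8.png

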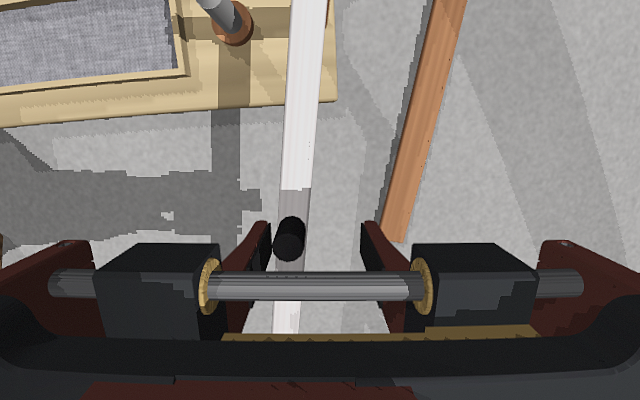

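View pics/s8.png

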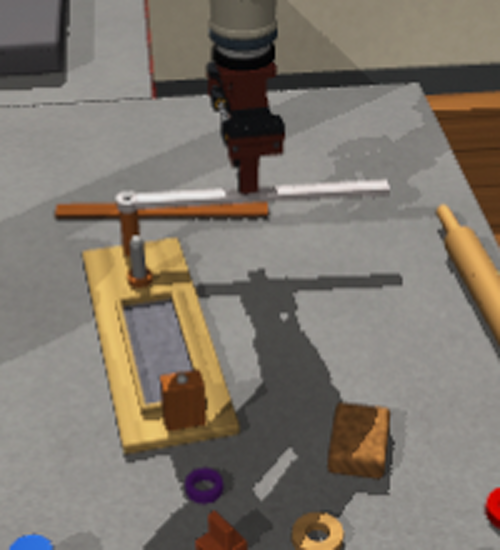

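```bash
python3 - <<'E'
from h import *
print(arm.observe()["joints"])
s=arm.observe();p=s["position"]
go([p[0],p[1],.22]);go([.54,-.22,.24],.13)
E
```

```text
[ 4.59904636e-01  6.39888763e-01  1.55697214e+00 -1.53479853e-04
  9.43798514e-01 -1.17996225e+00]
row [ 0.000e+00  1.000e-01 -1.431e+02] [0 0 0]  to [0.6077 0.3143 0.22  ]
row [-528.3 -104.3 -163.3] [ 1.00e-03 -1.00e-03  1.51e+00]  to [ 0.54 -0.22  0.24]
```

Call:
jog_arm(moves=[[[0, 0, -60, 0, 0, 0, 55], [0, 0, -120, 0, 0, 0, 70], [0, 0, -163, 0, 0, 0, 80], [-528, -104, -163, 0, 0, 1.51, 80], [-528, -104, -163, 0, 0, 1.51, 80], [-528, -104, -163, 0, 0, 1.51, 80], [-528, -104, -163, 0, 0, 1.51, 80], [-528, -104, -163, 0, 0, 1.51, 80], [-528, -104, -163, 0, 0, 1.51, 80], [-528, -104, -163, 0, 0, 1.51, 80], [-528, -104, -163, 0, 0, 1.51, 80], [-528, -104, -163, 0, 0, 1.51, 80], [-528, -104, -163, 0, 0, 1.51, 80], [-528, -104, -163, 0, 0, 1.51, 80], [-528, -104, -163, 0, 0, 1.51, 80]]])

```text
time_s: 12.95
position: [0.5408, -0.2185, 0.2392]
tcp_rot: [-3.135, -0.208, 0.0]
force: [0.1, 0.4, 0.1]
width: 0.0802
```

```bash
python3 - <<'E'
from h import *
s=arm.observe();print(s["time_s"],s["position"],s["width"],s["force"],yaw_near(.13))
c=camera_model("wrist");pic("wrist","w9.png")
pic("top","t9.png",(180,100,460,290),2.8)
for l in("ring_large_center","ring_medium_center","ring_small_center","stamp1_center"):
  for q in finder.recognise("wrist",l): print(l,round(q["conf"],2),np.round(q["location"]),onz(c,q["location"],.014 if 'r' in l[:1] else .023).round(4))
E
```

```text
12.95 [ 0.54081861 -0.21850464  0.23918188] 0.08015985296752551 [0.07582105 0.3916632  0.13812397] (0.13, np.float64(0.13221949778022415))
ring_large_center 0.92 [285. 219.] [ 0.5027 -0.2987  0.014 ]
ring_medium_center 0.82 [383. 159.] [ 0.6389 -0.1857  0.014 ]
ring_medium_center 0.39 [303.  23.] [ 0.4976 -0.0186  0.014 ]
ring_medium_center 0.27 [184. 146.] [ 0.3417 -0.2051  0.014 ]
ring_small_center 0.86 [314.  85.] [ 0.5232 -0.0955  0.014 ]
ring_small_center 0.67 [343. 227.] [ 0.5958 -0.2999  0.014 ]
```

View pics/w9.png

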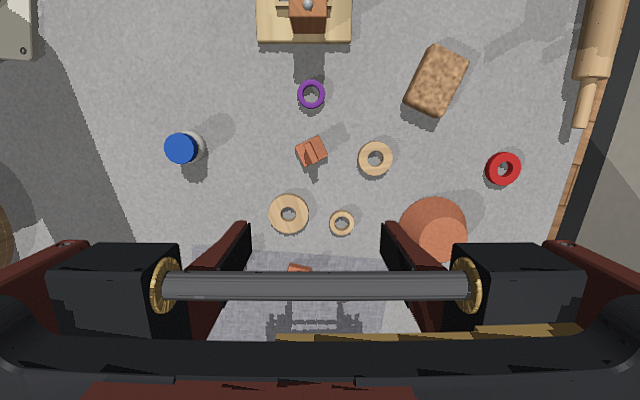

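View pics/t9.png

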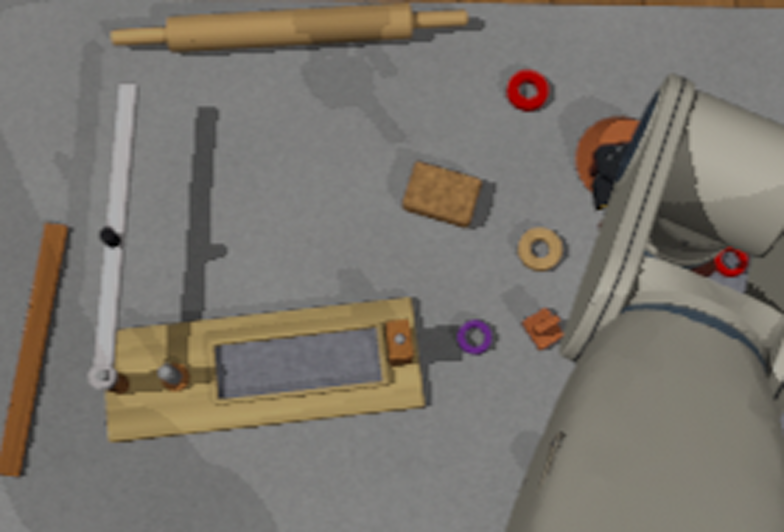

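```bash
cat >> h.py <<'E'
from scipy.optimize import least_squares
def fit_ring(c,im,guess,Ro,zb,show=None,th=.014):
    hsv=cv2.cvtColor(im,cv2.COLOR_RGB2HSV)
    m=((hsv[...,0]>=11)&(hsv[...,0]<=24)&(hsv[...,1]>60)&(hsv[...,2]>60)).astype(np.uint8)
    g=proj(c,[*guess[:2],zb+th])[0];px=np.linalg.norm(proj(c,[guess[0]+Ro,guess[1],zb+th])[0]-g)
    n,lab,st,cen=cv2.connectedComponentsWithStats(m)
    i=min([k for k in range(1,n) if st[k,4]>px*px*.5],key=lambda k:np.linalg.norm(cen[k]-g))
    cs,_=cv2.findContours((lab==i).astype(np.uint8),cv2.RETR_EXTERNAL,cv2.CHAIN_APPROX_NONE)
    ct=max(cs,key=cv2.contourArea);h=cv2.convexHull(ct);mo=cv2.moments(h);o=np.array([mo['m10']/mo['m00'],mo['m01']/mo['m00']])
    a=np.linspace(0,2*np.pi,72)
    def cp(q):
        P=[[q[0]+Ro*np.cos(t),q[1]+Ro*np.sin(t),z] for z in(zb,zb+th) for t in a]
        hh=cv2.convexHull(proj(c,P).astype(np.float32));M=cv2.moments(hh);return np.array([M['m10']/M['m00'],M['m01']/M['m00']]),M['m00']
    r=least_squares(lambda q:cp(q)[0]-o,guess[:2]);ar=cp(r.x)[1]
    print("ring",r.x.round(4),"area obs/pred",mo['m00']/ar,"cen",o.round(1));return r.x
E
python3 - <<'E'
from h import *
c=camera_model("wrist");im=cv2.imread("pics/w9.png")[:,:,::-1].copy()
fit_ring(c,im,[.505,-.295],.032,0)
fit_ring(c,im,[.637,-.186],.026,0)
fit_ring(c,im,[.595,-.297],.020,0)
E
```

```text
ring [ 0.5068 -0.2909] area obs/pred 0.9329905388784939 cen [288. 213.]
ring [ 0.6266 -0.187 ] area obs/pred 0.9228572762201146 cen [374.5 157.9]
ring [ 0.5926 -0.295 ] area obs/pred 0.8881564557583043 cen [341.2 222.3]
```

```bash
python3 - <<'E'
from h import *
go([.5068,-.2909,.07],.13)
E
```

```text
row [-43.2  66.7 169.1] [-0.     0.     0.002]  to [ 0.5068 -0.2909  0.07  ]
```

Call:
jog_arm(moves=[[[-43, 67, 60, 0, 0, 0, 80], [-43, 67, 110, 0, 0, 0, 80], [-43, 67, 150, 0, 0, 0, 80], [-43, 67, 169, 0, 0, 0, 80], [-43, 67, 169, 0, 0, 0, 80], [-43, 67, 169, 0, 0, 0, 80]]])

```text
time_s: 14.0
position: [0.5086, -0.2921, 0.0721]
tcp_rot: [3.133, 0.207, 0.004]
force: [-0.6, 0.1, 1.3]
width: 0.0799
```

```bash
python3 - <<'E'
from h import *
s=arm.observe();print(s["time_s"],s["position"],s["width"],s["force"],yaw_near(.13))
c=camera_model("wrist");im=pic("wrist","w10.png")
fit_ring(c,im,[.507,-.291],.032,0)
pic("side","s10.png",(200,160,440,400),2.4)
p=s["position"];M=R.from_rotvec(s["tcp_rot"]).as_matrix()
for dz in(0,-.037):print(((proj(camera_model("side"),[p+M@[x,0,dz] for x in(-.045,.045)])-[200,160])*2.4).round())
E
```

```text
14.0 [ 0.50859754 -0.29212713  0.07207064] 0.07990254886624149 [-0.58203825  0.14811315  1.27970203] (0.13, np.float64(0.13176510920815038))
ring [ 0.5067 -0.2898] area obs/pred 0.949694421073617 cen [313.5 196.1]
[[219. 342.]
 [316. 323.]]
[[216. 318.]
 [315. 298.]]
```

View pics/w10.png

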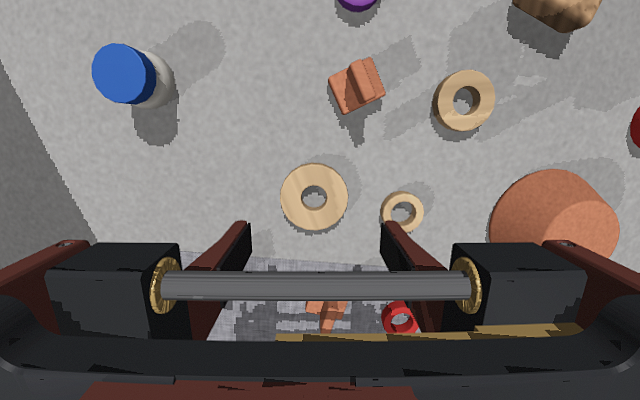

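View pics/s10.png

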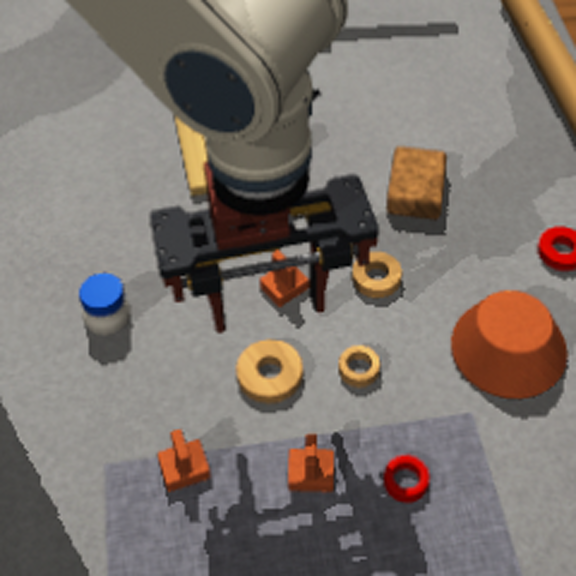

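Call:
jog_arm(moves=[[[-2, -2, 40, 0, 0, 0, 80], [-2, -2, 60, 0, 0, 0, 80], [-2, -2, 62, 0, 0, 0, 80], [-2, -2, 62, 0, 0, 0, 80]]])

```text
time_s: 14.6
position: [0.5053, -0.2904, 0.0088]
tcp_rot: [3.134, 0.206, 0.001]
force: [-0.0, -0.6, -0.6]
width: 0.08
```

```bash
python3 - <<'E'
from h import *
s=arm.observe();print(s["time_s"],s["position"],s["width"],s["force"],yaw_near(.13))
c=camera_model("wrist");im=pic("wrist","w11.png")
fit_ring(c,im,[.507,-.291],.032,0)
pic("side","s11.png",(240,220,400,380),3.6)
p=s["position"];M=R.from_rotvec(s["tcp_rot"]).as_matrix()
for dz in(0,-.02,-.037):print(((proj(camera_model("side"),[p+M@[x,0,dz] for x in(-.045,.045)])-[240,220])*3.6).round())
E
```

```text
14.6 [ 0.50529529 -0.29036163  0.00882533] 0.08002266916027569 [-0.04692786 -0.56760579 -0.599922  ] (0.13, np.float64(0.13104958667265842))
ring [ 0.5068 -0.2898] area obs/pred 0.9531584386648159 cen [317.5 220.1]
[[186. 353.]
 [324. 325.]]
[[183. 336.]
 [324. 307.]]
[[182. 320.]
 [324. 291.]]
```

View pics/w11.png

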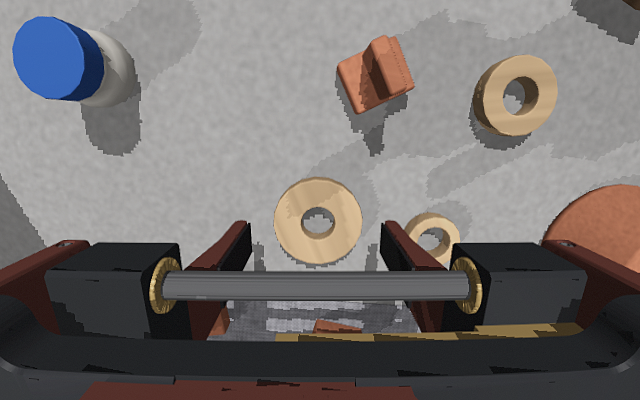

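View pics/s11.png

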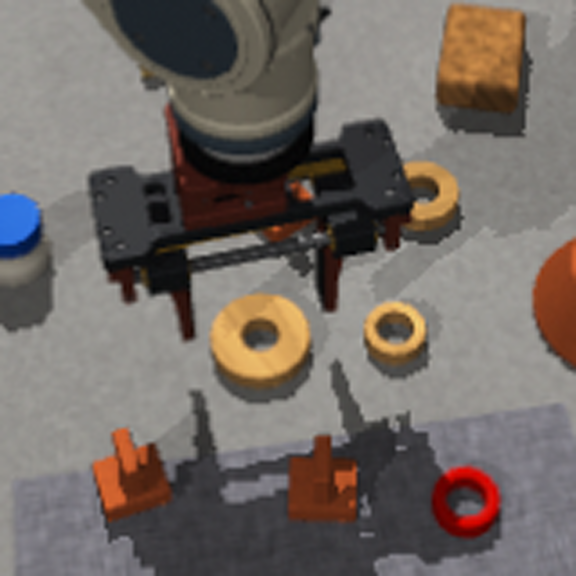

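Call:
jog_arm(moves=[[[2, 0, 4, 0, 0, 0, 80], [2, 0, 8, 0, 0, 0, 80], [2, 0, 12, 0, 0, 0, 80], [2, 0, 14, 0, 0, 0, 80], [2, 0, 14, 0, 0, 0, 80]]])

```text
time_s: 15.32
position: [0.5064, -0.2897, -0.0062]
tcp_rot: [-3.135, -0.206, 0.001]
force: [0.3, -0.5, 1.2]
width: 0.0796
```

```bash
python3 - <<'E'
from h import *
s=arm.observe();print(s["time_s"],s["position"],s["width"],s["force"],yaw_near(.13))
c=camera_model("wrist");im=pic("wrist","w12.png")
pic("side","s12.png",(240,220,400,380),3.6)
E
```

```text
15.325 [ 0.50641951 -0.28965529 -0.00620713] 0.07959875165834121 [ 0.2699114  -0.51700461  1.21311414] (0.13, np.float64(0.13105684018807173))
```

View pics/s12.png

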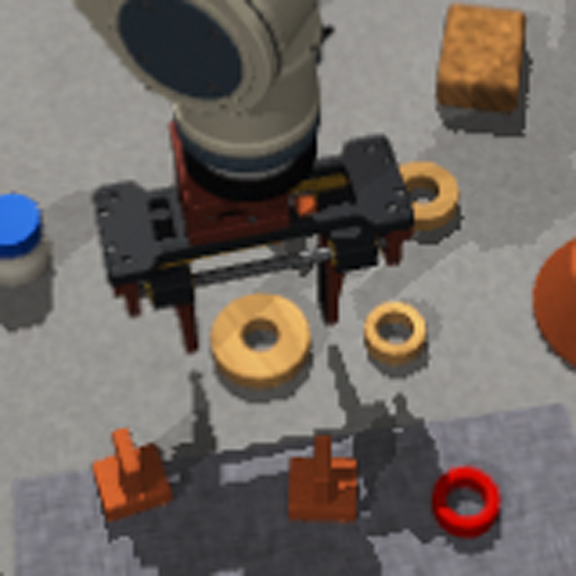

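Call:
jog_arm(moves=[[[0, 0, 4, 0, 0, 0, 80], [0, 0, 7, 0, 0, 0, 80], [0, 0, 8, 0, 0, 0, 80], [0, 0, 8, 0, 0, 0, 80]]])

```text
time_s: 15.92
position: [0.5065, -0.2897, -0.0141]
tcp_rot: [-3.135, -0.206, 0.0]
force: [-0.2, -0.0, 0.1]
width: 0.0798
```

```bash
python3 - <<'E'
from h import *
s=arm.observe();print(s["time_s"],s["position"],s["width"],s["force"],yaw_near(.13))
c=camera_model("wrist");im=pic("wrist","w13.png");fit_ring(c,im,[.507,-.291],.032,0)
pic("side","s13.png",(240,220,400,380),3.6)
E
```

```text
15.925 [ 0.50654236 -0.28972615 -0.01405788] 0.07980694819605204 [-0.22952391 -0.00949464  0.13008912] (0.13, np.float64(0.13098101775660972))
ring [ 0.5065 -0.2882] area obs/pred 0.900575108143611 cen [315.6 229.9]
```

View pics/s13.png

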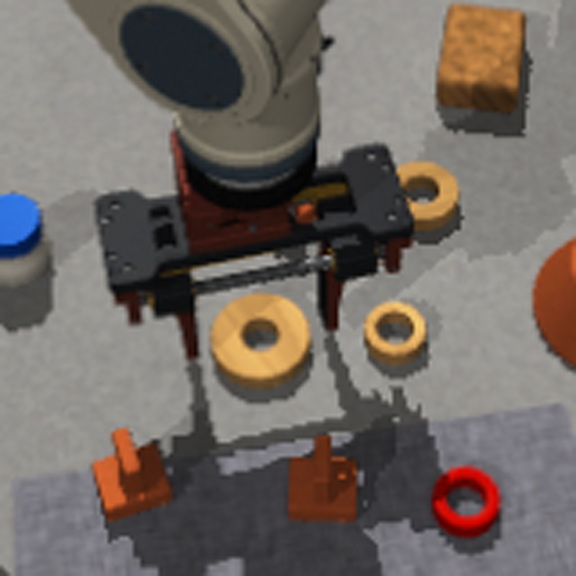

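View pics/w13.png

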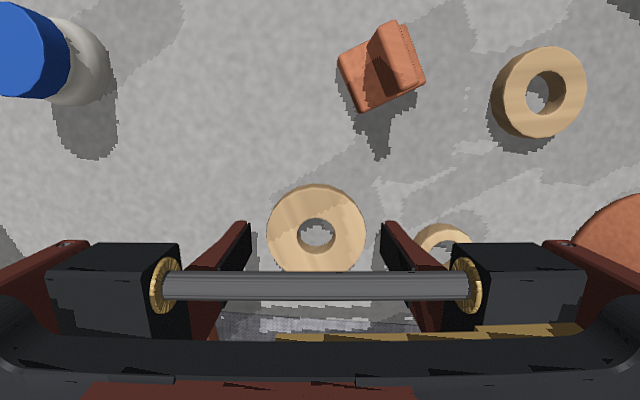

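Call:
jog_arm(moves=[[[0, 0, 0, 0, 0, 0, 60], [0, 0, 0, 0, 0, 0, 60], [0, 0, 0, 0, 0, 0, 60], [0, 0, 0, 0, 0, 0, 60], [0, 0, -20, 0, 0, 0, 58], [0, 0, -40, 0, 0, 0, 58], [0, 0, -40, 0, 0, 0, 58]]])

```text
time_s: 16.9
position: [0.5083, -0.2908, 0.0288]
tcp_rot: [3.132, 0.206, 0.006]
force: [0.1, -0.3, -0.6]
width: 0.0582
```

```bash
python3 - <<'E'
from h import *
s=arm.observe();print(s["time_s"],s["position"],s["width"],s["force"],yaw_near(.13))
im=pic("wrist","w14.png")
pic("side","s14.png",(240,220,400,380),3.6)
E
```

```text
16.9 [ 0.50827607 -0.29075948  0.02879606] 0.058184833422555045 [ 0.0519922  -0.31712425 -0.64171443] (0.13, np.float64(0.13105491752988802))
```

View pics/s14.png

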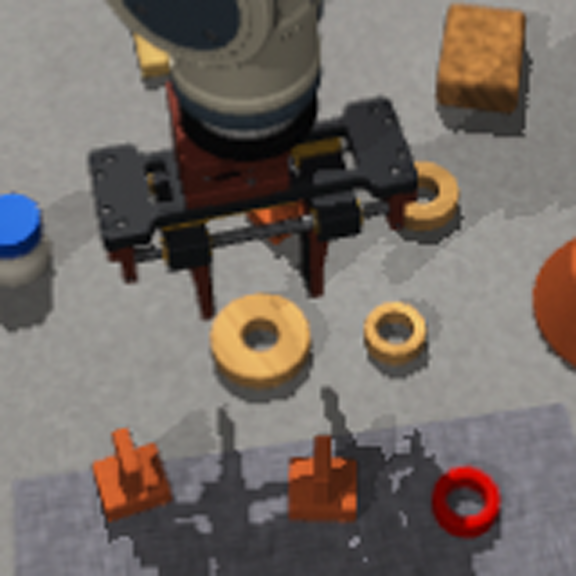

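View pics/w14.png

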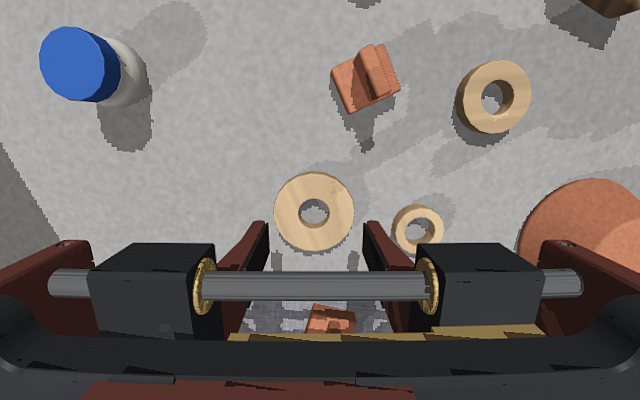

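```bash
python3 - <<'E'
from h import *
s=arm.observe();M=R.from_rotvec(s["tcp_rot"]).as_matrix();p=s["position"]
cw,cs=camera_model("wrist"),camera_model("side")
f=lambda u,v:(240+u/3.6,220+v/3.6)
for a,b in(((265,222),f(208,316)),((366,222),f(314,295))):
    P=tri([ray(cw,a),ray(cs,b)]);o,d=ray(cw,a);o2,d2=ray(cs,b)
    gap=abs(np.dot(o2-o,np.cross(d,d2)/np.linalg.norm(np.cross(d,d2))))
    print(P.round(4),(M.T@(P-p)).round(4),"gap",gap.round(4))
im=snapshot("wrist");cv2.imwrite("pics/w15.png",cv2.resize(im[200:345,180:460],None,fx=2.8,fy=2.8,interpolation=cv2.INTER_CUBIC)[:,:,::-1])
im=snapshot("side");cv2.imwrite("pics/s15.png",cv2.resize(im[250:330,260:360],None,fx=7,fy=7,interpolation=cv2.INTER_CUBIC)[:,:,::-1])
E
```

```text
[ 0.4747 -0.2906  0.0399] [-0.032  -0.0036 -0.0131] gap 0.0043
[ 0.5425 -0.2818  0.0382] [ 0.0364 -0.0034 -0.0113] gap 0.0032
```

View pics/w15.png

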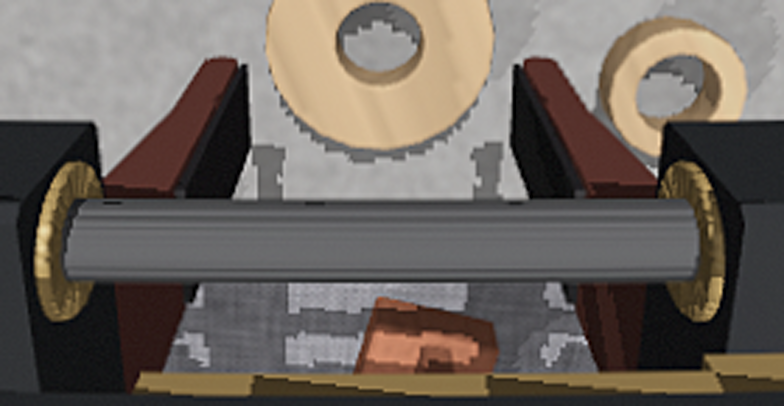

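View pics/s15.png

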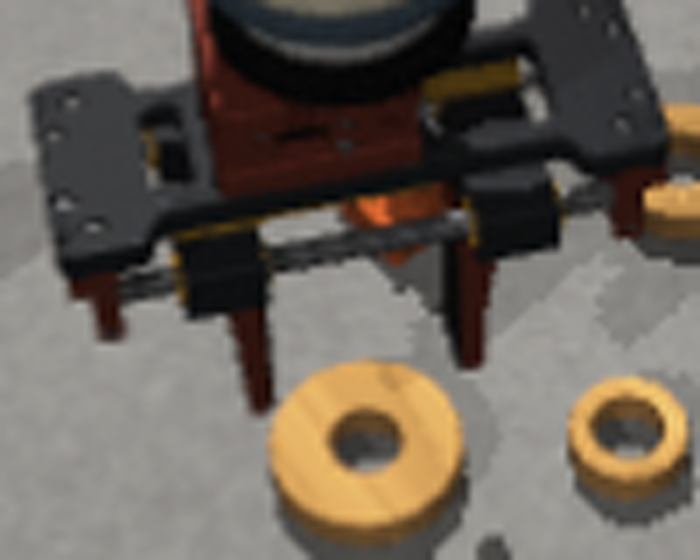

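```bash
python3 - <<'E'
from h import *
ct=camera_model("top");f=lambda u,v:(180+u/2.8,100+v/2.8)
E1=onz(ct,f(127,85),.098);d=E1[:2]-H;print("end",E1,"ang",np.arctan2(d[1],d[0])-CY+np.pi/2,np.hypot(*d))
S=onz(ct,f(207,108),0);L=(S[:2]-E1[:2])/.096;print("L",L)
# check knob: 
s=arm.observe();M=R.from_rotvec(s["tcp_rot"]).as_matrix();p=s["position"];cw=camera_model("wrist")
g=lambda u,v:(180+u/2.8,200+v/2.8)
# tip corner pixel vs shadow pixel
for tip,sh in((g(240,62),g(270,150)),(g(518,62),g(488,150))):
    G=onz(cw,sh,0);o,dd=ray(cw,tip)
    r=least_squares(lambda t:(o+dd*t[0])[:2]+L*(o+dd*t[0])[2]-G[:2],[.18]);P=o+dd*r.x[0]
    print("tip",P.round(4),"tool",(M.T@(P-p)).round(4),"res",r.fun.round(4),"shadow",G.round(3))
E
```

```text
end [0.78890796 0.29658473 0.098     ] ang 1.4203217190946487 0.33106630612832777
L [ 0.11372    -0.79383168]
tip [ 0.4753 -0.2826  0.059 ] tool [-0.0299 -0.011  -0.0331] res [0.0035 0.0021] shadow [ 0.478 -0.332  0.   ]
tip [ 0.5344 -0.2744  0.0601] tool [ 0.0298 -0.0114 -0.0342] res [-0.003   0.0007] shadow [ 0.544 -0.323  0.   ]
```

```bash
python3 - <<'E'
from h import *
s=arm.observe();M=R.from_rotvec(s["tcp_rot"]).as_matrix();p=s["position"]
cw,cs=camera_model("wrist"),camera_model("side")
f=lambda u,v:(260+u/7,250+v/7)
for a,b in(((315,285),f(365,238)),((205,285),f(262,262)),((430,285),f(465,222)),((245,222),f(262,408))):
    P=tri([ray(cw,a),ray(cs,b)]);print(P.round(4),(M.T@(P-p)).round(4))
E
```

```text
[ 0.5088 -0.2863  0.1157] [ 0.0029 -0.003  -0.0897]
[ 0.4713 -0.291   0.1195] [-0.035  -0.0032 -0.0936]
[ 0.5475 -0.2808  0.1162] [ 0.0419 -0.0034 -0.0903]
[ 0.4678 -0.2916  0.0425] [-0.0385 -0.0031 -0.0166]
```

```bash
python3 - <<'E'
from h import *
s=arm.observe();M=R.from_rotvec(s["tcp_rot"]).as_matrix();p=s["position"]
cw,cs=camera_model("wrist"),camera_model("side")
f=lambda u,v:(260+u/7,250+v/7)
def pl(c,px,y):
    o,d=ray(c,px);o=M.T@(o-p);d=M.T@d;return (o+d*(y-o[1])/d[1]).round(4)
for b in(f(262,412),f(472,368)): print("side tip",[pl(cs,b,y) for y in(0,.01)])
for b in(f(365,238),):print("rod side",[pl(cs,b,y) for y in(-.02,0,.02)])
for b in((245,222),(385,222)): print("wrist tip",[pl(cw,(265,222),y) for y in(-.01,0,)])
print("rod wrist",[pl(cw,(315,285),y) for y in(-.02,-.01,0,.02)])
E
```

```text
side tip [array([-0.0307,  0.    , -0.0138]), array([-0.0317,  0.01  , -0.0287])]
side tip [array([ 0.0382,  0.    , -0.0145]), array([ 0.0359,  0.01  , -0.0294])]
rod side [array([ 0.0089, -0.02  , -0.0667]), array([ 0.0054,  0.    , -0.0935]), array([ 0.0019,  0.02  , -0.1204])]
wrist tip [array([-0.0309, -0.01  , -0.03  ]), array([-0.0363,  0.    , -0.0014])]
wrist tip [array([-0.0309, -0.01  , -0.03  ]), array([-0.0363,  0.    , -0.0014])]
rod wrist [array([-1.000e-04, -2.000e-02, -1.167e-01]), array([-1.000e-04, -1.000e-02, -1.005e-01]), array([-0.0001,  0.    , -0.0843]), array([-0.0002,  0.02  , -0.0519])]
```

Call:
jog_arm(moves=[[[-1, 0, 0, 0, 0, 0, 80], [-1, 0, 0, 0, 0, 0, 80], [-1, 0, 20, 0, 0, 0, 80], [-1, 0, 40, 0, 0, 0, 80], [-1, 0, 48, 0, 0, 0, 80], [-1, 0, 52, 0, 0, 0, 80], [-1, 0, 52, 0, 0, 0, 80]]])

```text
time_s: 17.98
position: [0.5056, -0.2898, -0.0262]
tcp_rot: [-3.135, -0.206, 0.0]
force: [0.0, -0.1, 0.3]
width: 0.0799
```

```bash
python3 - <<'E'
from h import *
s=arm.observe();print(s["time_s"],s["position"],s["width"],s["force"],yaw_near(.13))
c=camera_model("wrist");im=pic("wrist","w16.png");
pic("side","s16.png",(260,250,360,350),6)
E
```

```text
17.975 [ 0.50557783 -0.28984031 -0.0262077 ] 0.07987506395702795 [ 0.00623134 -0.1303959   0.28799239] (0.13, np.float64(0.13100490880661259))
```

View pics/s16.png

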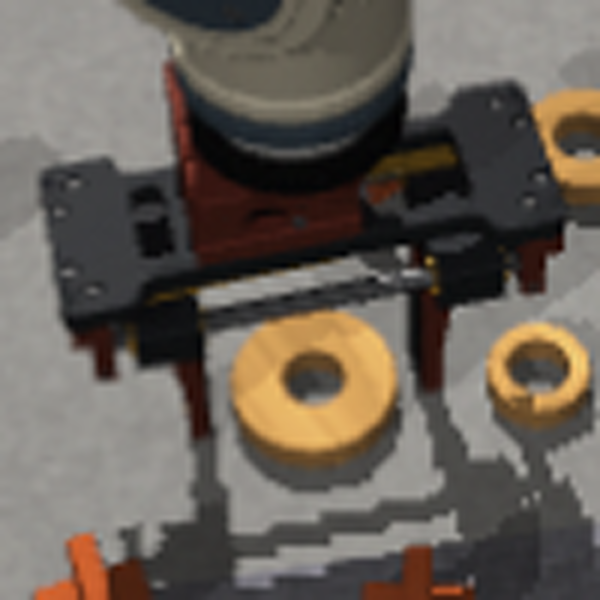

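View pics/w16.png

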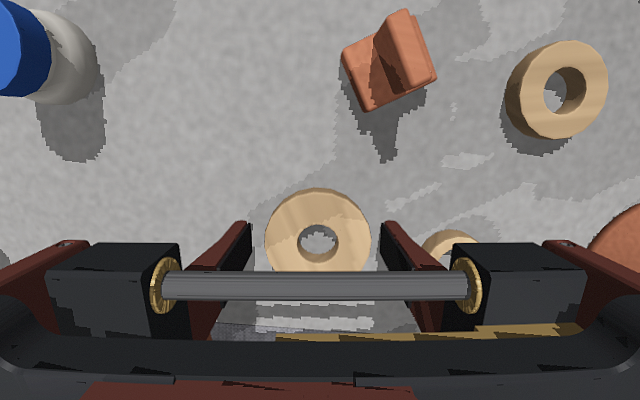

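Call:
jog_arm(moves=[[[1, 0, 0, 0, 0, 0, 58], [1, 0, 0, 0, 0, 0, 58], [1, 0, 0, 0, 0, 0, 58], [1, 0, 0, 0, 0, 0, 58]]])

```text
time_s: 18.58
position: [0.507, -0.2899, -0.0255]
tcp_rot: [3.134, 0.206, 0.001]
force: [-0.8, 1.1, 4.0]
width: 0.0639
```

```bash
python3 - <<'E'
from h import *
go([.507,-.29,.11]);go([.466,.2384,.11],CY)
E
```

```text
row [ 1.000e-01  1.000e-01 -1.355e+02] [0 0 0]  to [ 0.507 -0.29   0.11 ]
row [  28.4 -529.1 -135.7] [ 0.001 -0.001 -0.001]  to [0.466  0.2384 0.11  ]
```

Call:
jog_arm(moves=[[[0, 0, -40, 0, 0, 0, 55], [0, 0, -90, 0, 0, 0, 55], [0, 0, -136, 0, 0, 0, 55], [10, -50, -136, 0, 0, 0, 55], [15, -110, -136, 0, 0, 0, 55], [20, -170, -136, 0, 0, 0, 55], [24, -230, -136, 0, 0, 0, 55], [26, -290, -136, 0, 0, 0, 55], [28, -350, -136, 0, 0, 0, 55], [28, -400, -136, 0, 0, 0, 55], [28, -440, -136, 0, 0, 0, 55], [28, -460, -136, 0, 0, 0, 55], [28, -460, -136, 0, 0, 0, 55], [28, -460, -136, 0, 0, 0, 55]]])

```text
time_s: 20.32
position: [0.4741, 0.1694, 0.1099]
tcp_rot: [3.134, 0.206, -0.001]
force: [0.9, -0.8, -0.1]
width: 0.0638
```

```bash
python3 - <<'E'
from h import *
s=arm.observe();print(s["time_s"],s["position"],s["width"],s["force"],yaw_near(.13))
c=camera_model("wrist");im=pic("wrist","w17.png");pic("side","s17.png",(230,60,430,280),2.5)
print(proj(c,[[.4665,.2384,.081],[.4665,.2384,.025],[.4665,.2384,.015],[*H,.098]]))
cv2.imwrite("pics/w17c.png",cv2.resize(im[60:220,240:400],None,fx=4,fy=4,interpolation=cv2.INTER_CUBIC)[:,:,::-1])
E
```

```text
20.325 [0.47407757 0.16935358 0.10990272] 0.06382864099908786 [ 0.86828916 -0.80293155 -0.08706015] (0.13, np.float64(0.13106408638623243))
[[317.3474043  123.12987279]
 [316.98910252 123.75667369]
 [316.93982416 123.84288287]
 [317.51271517  22.23637717]]
```

View pics/w17.png

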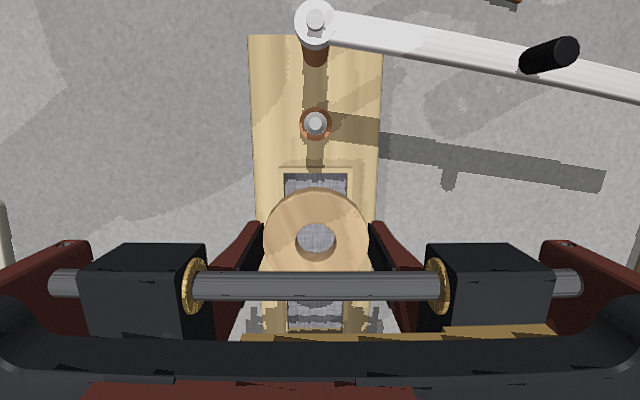

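View pics/s17.png

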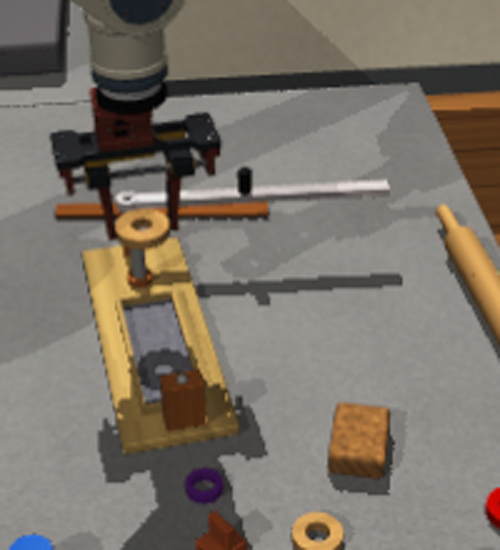

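View pics/w17c.png

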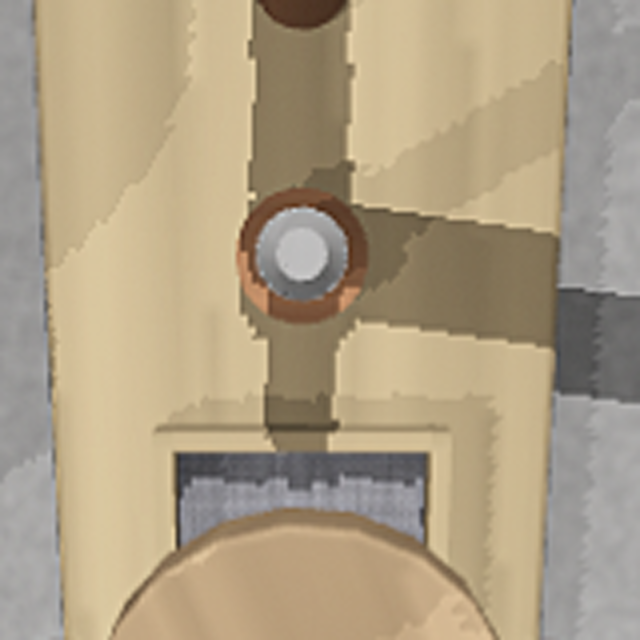

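```bash
python3 - <<'E'
from h import *
c=camera_model("wrist");s=arm.observe();M=R.from_rotvec(s["tcp_rot"]).as_matrix();p=s["position"]
P=onz(c,(315.75,123.25),.081);print("post",P,"caddy yaw check")
im=cv2.imread("pics/w17.png")
for z,col in((-.0395,(0,0,255)),(-.0255,(0,255,0))):
  for Rr in(.012,.032):
    pts=proj(c,[p+M@[Rr*np.cos(a),Rr*np.sin(a),z] for a in np.linspace(0,2*np.pi,60)])
    cv2.polylines(im,[(pts*8).round().astype(np.int32)],True,col,1,cv2.LINE_AA,3)
cv2.imwrite("pics/w17d.png",cv2.resize(im[170:300,230:400],None,fx=4,fy=4))
go([P[0],P[1],.075],CY);go([P[0],P[1],.02],CY)
E
```

```text
post [0.46558812 0.23784362 0.081     ] caddy yaw check
row [  0.3 -69.4  35. ] [ 0.     0.    -0.002]  to [0.4656 0.2378 0.075 ]
row [  0.3 -69.4  90. ] [ 0.     0.    -0.002]  to [0.4656 0.2378 0.02  ]
```

View pics/w17d.png

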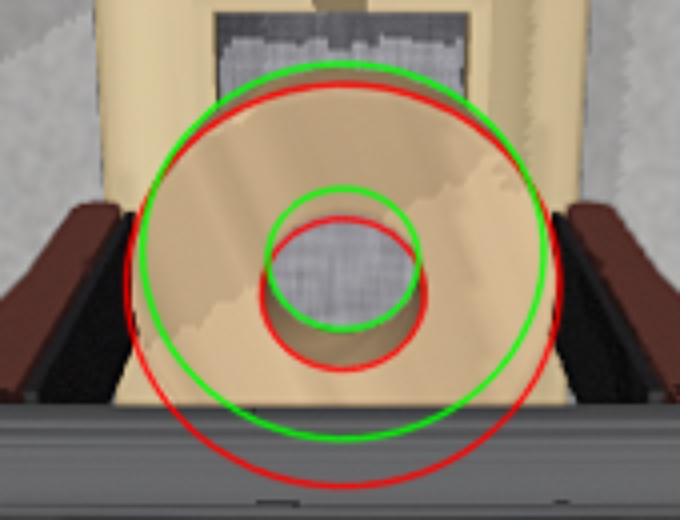

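Call:
jog_arm(moves=[[[0, -40, 0, 0, 0, 0, 55], [0, -65, 10, 0, 0, 0, 55], [0, -69, 15, 0, 0, 0, 55], [0, -69, 15, 0, 0, 0, 55], [0, -69, 15, 0, 0, 0, 55], [0, -69, 25, 0, 0, 0, 55], [0, -69, 35, 0, 0, 0, 55], [0, -69, 45, 0, 0, 0, 55], [0, -69, 55, 0, 0, 0, 55], [0, -69, 65, 0, 0, 0, 55], [0, -69, 65, 0, 0, 0, 55]]])

```text
time_s: 21.8
position: [0.4646, 0.2381, 0.0441]
tcp_rot: [3.134, 0.206, -0.003]
force: [-0.2, 0.2, 0.5]
width: 0.0635
```

```bash
python3 - <<'E'
from h import *
s=arm.observe();print(s["time_s"],s["position"],s["width"],s["force"],yaw_near(.13))
c=camera_model("wrist");im=pic("wrist","w18.png");pic("side","s18.png",(250,110,350,230),5)
E
```

```text
21.8 [0.46460481 0.23808012 0.04408003] 0.06347658291110121 [-0.15562827  0.17815158  0.46297277] (0.13, np.float64(0.1310995371008702))
```

View pics/w18.png

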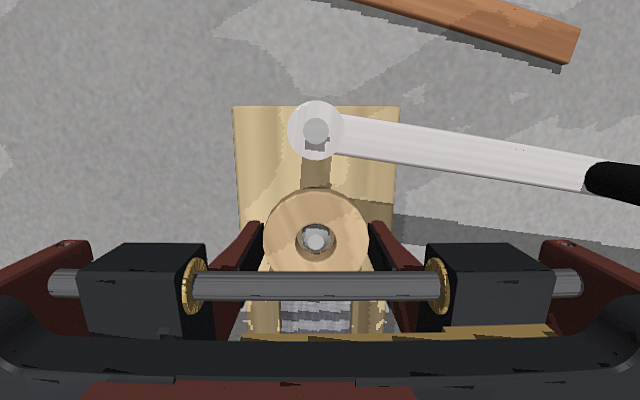

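View pics/s18.png

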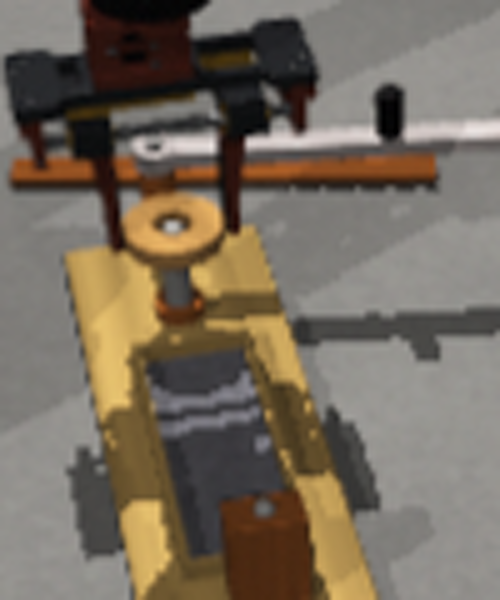

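Call:
jog_arm(moves=[[[1, 0, 10, 0, 0, 0, 55], [1, 0, 20, 0, 0, 0, 55], [1, 0, 30, 0, 0, 0, 55], [1, 0, 34, 0, 0, 0, 55], [1, 0, 34, 0, 0, 0, 55]]])

```text
time_s: 22.52
position: [0.4659, 0.2384, 0.0106]
tcp_rot: [3.135, 0.206, -0.001]
force: [0.1, -0.3, -0.7]
width: 0.0636
```

```bash
python3 - <<'E'
from h import *
s=arm.observe();print(s["time_s"],s["position"],s["width"],s["force"],yaw_near(.13))
c=camera_model("wrist");im=pic("wrist","w19.png");pic("side","s19.png",(250,110,350,230),5)
E
```

```text
22.525 [0.46593378 0.2383549  0.01060768] 0.06361056383017182 [ 0.06562244 -0.3013355  -0.70410693] (0.13, np.float64(0.13095938946424182))
```

View pics/w19.png

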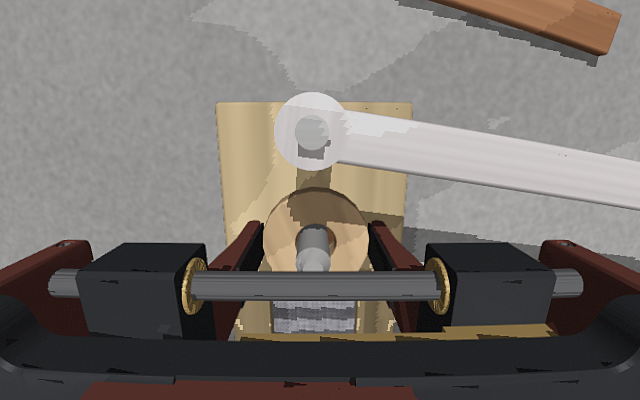

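View pics/s19.png

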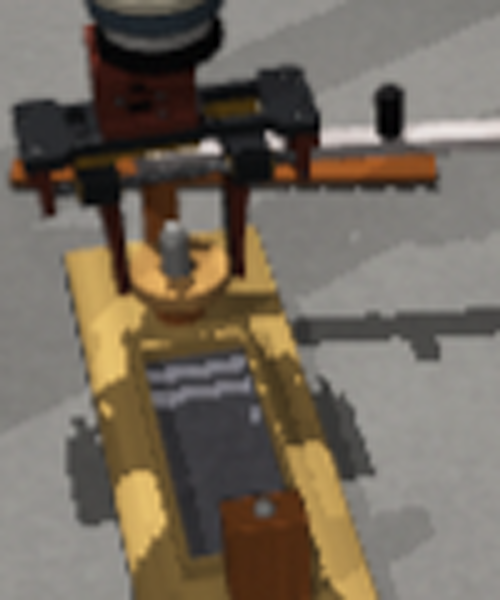

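Call:
jog_arm(moves=[[[0, 0, 4, 0, 0, 0, 55], [0, 0, 8, 0, 0, 0, 55], [0, 0, 8, 0, 0, 0, 60], [0, 0, 8, 0, 0, 0, 70], [0, 0, 8, 0, 0, 0, 78], [0, 0, 8, 0, 0, 0, 78], [0, 0, -30, 0, 0, 0, 78], [0, 0, -75, 0, 0, 0, 78], [0, 30, -110, 0, 0, 0, 78], [0, 69, -110, 0, 0, 0, 78], [0, 69, -110, 0, 0, 0, 78], [0, 69, -110, 0, 0, 0, 78]]])

```text
time_s: 24.12
position: [0.4752, 0.1703, 0.121]
tcp_rot: [-3.135, -0.205, 0.0]
force: [-0.1, -0.2, -0.1]
width: 0.0779
```

```bash
python3 - <<'E'
from h import *
s=arm.observe();print(s["time_s"],s["position"],s["width"],s["force"],yaw_near(.13))
c=camera_model("wrist");im=pic("wrist","w20.png");pic("side","s20.png",(250,110,350,230),5)
print(proj(c,[.4656,.2378,.081]),proj(c,[.4656,.2378,.039]))
E
```

```text
24.125 [0.47516588 0.17032207 0.12097054] 0.07786937045668253 [-0.05221658 -0.21150945 -0.10067816] (0.13, np.float64(0.1303082520484997))
[[314.45813372 124.96123216]] [[314.61380443 125.17906184]]
```

View pics/w20.png

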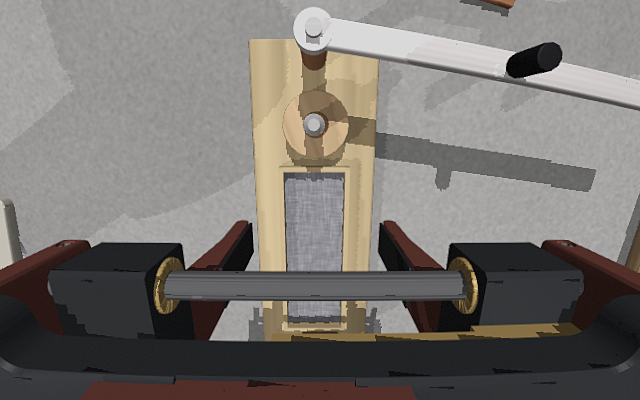

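View pics/s20.png

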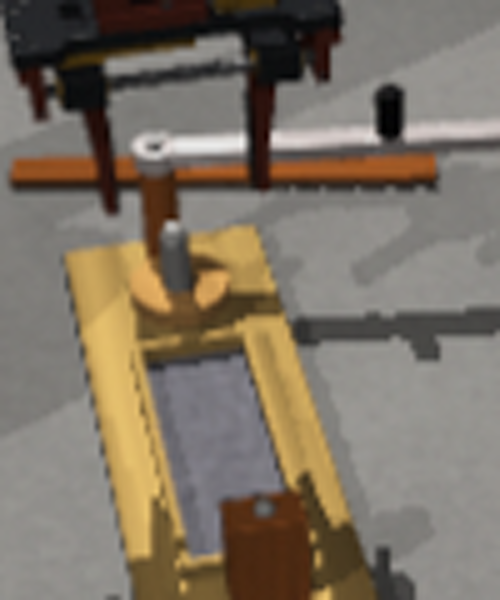

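```bash
python3 - <<'E'
from h import *
go([.58,-.25,.17],.13)
E
```

```text
row [ 48.8 430.9 -49.3] [-0.     0.001  0.002]  to [ 0.58 -0.25  0.17]
```

Call:
jog_arm(moves=[[[10, 40, -40, 0, 0, 0, 70], [49, 431, -49, 0, 0, 0, 70], [49, 431, -49, 0, 0, 0, 70], [49, 431, -49, 0, 0, 0, 70], [49, 431, -49, 0, 0, 0, 70], [49, 431, -49, 0, 0, 0, 70], [49, 431, -49, 0, 0, 0, 70], [49, 431, -49, 0, 0, 0, 70], [49, 431, -49, 0, 0, 0, 70], [49, 431, -49, 0, 0, 0, 70]]])

```text
time_s: 25.48
position: [0.5797, -0.2487, 0.1696]
tcp_rot: [-3.134, -0.208, 0.002]
force: [-0.0, 0.4, -0.4]
width: 0.07
```

```bash
python3 - <<'E'
from h import *
s=arm.observe();print(s["time_s"],s["position"],s["width"],yaw_near(.13))
c=camera_model("wrist");im=pic("wrist","w21.png")
m=fit_ring(c,im,[.6266,-.187],.026,0)
go([*m,-.026],.13)
E
```

```text
25.475 [ 0.57972854 -0.24871921  0.16957509] 0.06998189619906067 (0.13, np.float64(0.13252232867849345))
ring [ 0.6265 -0.1863] area obs/pred 0.9387593955441336 cen [359.9 135.7]
row [ 54.7 -55.5 195.8] [-0.001  0.001  0.003]  to [ 0.6265 -0.1863 -0.026 ]
```

View pics/w21.png

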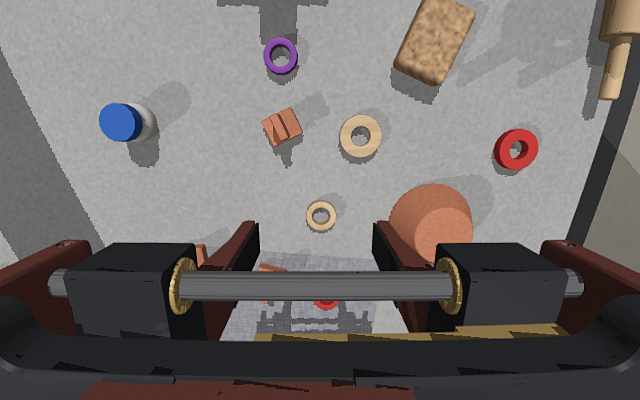

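```bash
python3 - <<'E'
from h import *
p=np.array([.5056,-.2898,-.0262]);M=down(.131);cs=camera_model("side")
for px in((105,378),(530,292),(202,435),(430,388)):
    o,d=ray(cs,(260+px[0]/6,250+px[1]/6));o=M.T@(o-p);d=M.T@d
    print([(o+d*(y-o[1])/d[1]).round(3).tolist() for y in(0,.01,.03,.037)])
c=camera_model("wrist")
for px in((262,127),(300,127),(281,112),(281,140)): print(onz(c,px,.016))
E
```

```text
[[-0.075, 0.0, -0.066], [-0.075, 0.01, -0.08], [-0.076, 0.03, -0.11], [-0.076, 0.037, -0.121]]
[[0.088, 0.0, -0.065], [0.085, 0.01, -0.08], [0.078, 0.03, -0.11], [0.076, 0.037, -0.12]]
[[-0.042, 0.0, -0.015], [-0.042, 0.01, -0.03], [-0.044, 0.03, -0.062], [-0.045, 0.037, -0.073]]
[[0.049, 0.0, -0.014], [0.046, 0.01, -0.03], [0.041, 0.03, -0.062], [0.04, 0.037, -0.073]]
[ 0.50708825 -0.19128699  0.016     ]
[ 0.55254311 -0.18531626  0.016     ]
[ 0.5279943  -0.17097578  0.016     ]
[ 0.53147066 -0.2036554   0.016     ]
```

Call:
jog_arm(moves=[[[55, -55, 40, 0, 0, 0, 70], [55, -55, 80, 0, 0, 0, 70], [55, -55, 120, 0, 0, 0, 70], [55, -55, 160, 0, 0, 0, 70], [55, -55, 185, 0, 0, 0, 70], [55, -55, 196, 0, 0, 0, 70], [55, -55, 196, 0, 0, 0, 70], [55, -55, 196, 0, 0, 0, 70], [55, -55, 196, 0, 0, 0, 45], [55, -55, 196, 0, 0, 0, 45], [55, -55, 196, 0, 0, 0, 45]]])

```text
time_s: 26.9
position: [0.6279, -0.1893, -0.0252]
tcp_rot: [3.135, 0.205, 0.001]
force: [-0.8, -0.2, 4.4]
width: 0.0508
```

```bash
python3 - <<'E'
from h import *
s=arm.observe();p=s["position"];print(s["time_s"],p,s["width"],s["force"],yaw_near(.13))
go([p[0],p[1],.11]);go([.4747,.169,.11],.131)
E
```

```text
26.9 [ 0.62786358 -0.18933267 -0.02517925] 0.05079435328824538 [-0.82016151 -0.21050653  4.38753911] (0.13, np.float64(0.13085957585637248))
row [ 1.000e-01  1.000e-01 -1.352e+02] [0 0 0]  to [ 0.6279 -0.1893  0.11  ]
row [-105.  -375.2 -135.4] [ 0.    -0.001 -0.   ]  to [0.4747 0.169  0.11  ]
```

Call:
jog_arm(moves=[[[0, 0, 0, 0, 0, 0, 62], [0, 0, 0, 0, 0, 0, 62], [-1, -3, 0, 0, 0, 0, 62], [-1, -3, 0, 0, 0, 0, 45], [-1, -3, 0, 0, 0, 0, 45], [-1, -3, 0, 0, 0, 0, 45]]])

```text
time_s: 27.65
position: [0.6261, -0.1862, -0.026]
tcp_rot: [-3.135, -0.206, 0.0]
force: [-0.7, 1.2, -1.4]
width: 0.0507
```

```bash
python3 - <<'E'
from h import *
s=arm.observe();p=s["position"];print(s["time_s"],p,s["width"],s["force"],yaw_near(.13))
go([p[0],p[1],.11]);go([.4747,.169,.11],.131)
E
```

```text
27.65 [ 0.62612225 -0.18624078 -0.02596222] 0.05071812498984495 [-0.71592327  1.17146302 -1.35469093] (0.13, np.float64(0.13103598296603716))
row [  -0.   -0. -136.] [0 0 0]  to [ 0.6261 -0.1862  0.11  ]
row [-103.7 -372.  -136. ] [-0.  0.  0.]  to [0.4747 0.169  0.11  ]
```

Call:
jog_arm(moves=[[[0, 0, -40, 0, 0, 0, 44], [0, 0, -90, 0, 0, 0, 44], [0, 0, -136, 0, 0, 0, 44], [-14, -50, -136, 0, 0, 0, 44], [-30, -110, -136, 0, 0, 0, 44], [-50, -170, -136, 0, 0, 0, 44], [-68, -230, -136, 0, 0, 0, 44], [-85, -290, -136, 0, 0, 0, 44], [-98, -340, -136, 0, 0, 0, 44], [-104, -372, -136, 0, 0, 0, 44], [-104, -372, -136, 0, 0, 0, 44], [-104, -372, -136, 0, 0, 0, 44]]])

```text
time_s: 29.15
position: [0.4746, 0.1686, 0.1101]
tcp_rot: [3.135, 0.206, 0.0]
force: [-0.3, -0.1, 0.1]
width: 0.0507
```

```bash
cat >> h.py <<'E'
def overlay(f,im,c,s,Ro,zt,zb,crop=(230,60,400,300),sc=3):
    M=R.from_rotvec(s["tcp_rot"]).as_matrix();p=s["position"];im=im[:,:,::-1].copy()
    for z,col in((zt,(0,0,255)),(zb,(0,255,0))):
      for Rr in(.012,Ro):
        pts=proj(c,[p+M@[Rr*np.cos(a),Rr*np.sin(a),z] for a in np.linspace(0,2*np.pi,60)])
        cv2.polylines(im,[(pts*8).round().astype(np.int32)],True,col,1,cv2.LINE_AA,3)
    cv2.imwrite("pics/"+f,cv2.resize(im[crop[1]:crop[3],crop[0]:crop[2]],None,fx=sc,fy=sc))
E
python3 - <<'E'
from h import *
s=arm.observe();print(s["time_s"],s["position"],s["width"],s["force"],yaw_near(.13))
c=camera_model("wrist");im=snapshot("wrist");overlay("w22.png",im,c,s,.026,-.040,-.026,sc=2.4)
print(proj(c,[.4656,.2378,.081]))
pic("side","s22.png",(250,90,350,210),5)
go([.4656,.2378,.1],.131)
E
```

```text
29.15 [0.47464691 0.16856306 0.11012593] 0.05070134300344546 [-0.25911078 -0.05766425  0.08319713] (0.13, np.float64(0.13134341249204123))
[[315.46011104 122.60294059]]
row [ -0.1 -70.4  10.1] [ 0.    -0.    -0.001]  to [0.4656 0.2378 0.1   ]
```

View pics/w22.png

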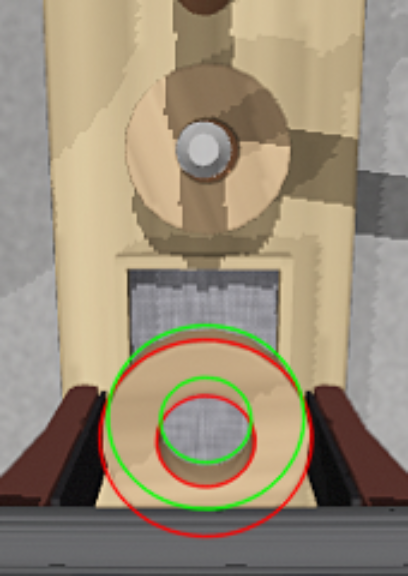

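View pics/s22.png

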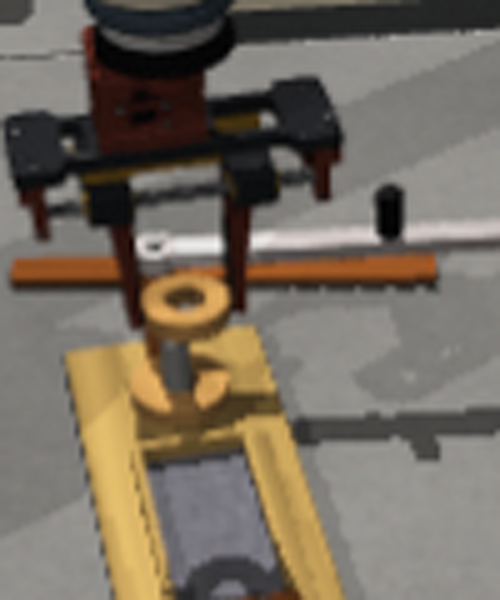

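Call:
jog_arm(moves=[[[0, -40, 0, 0, 0, 0, 44], [0, -66, 10, 0, 0, 0, 44], [-1, -71, 15, 0, 0, 0, 44], [-1, -71, 15, 0, 0, 0, 44], [-1, -71, 15, 0, 0, 0, 44], [-1, -71, 25, 0, 0, 0, 44], [-1, -71, 35, 0, 0, 0, 44], [-1, -71, 45, 0, 0, 0, 44], [-1, -71, 55, 0, 0, 0, 44], [-1, -71, 65, 0, 0, 0, 44], [-1, -71, 65, 0, 0, 0, 44]]])

```text
time_s: 30.62
position: [0.4635, 0.2389, 0.0441]
tcp_rot: [3.134, 0.206, -0.003]
force: [0.3, -0.4, -0.2]
width: 0.0505
```

```bash
python3 - <<'E'
from h import *
s=arm.observe();print(s["time_s"],s["position"],s["width"],s["force"])
im=pic("wrist","w23.png",(200,60,440,340),2.2)
E
```

```text
30.625 [0.4634921  0.23894329 0.04410495] 0.05049005196347938 [ 0.32302201 -0.37506255 -0.20206185]
```

View pics/w23.png

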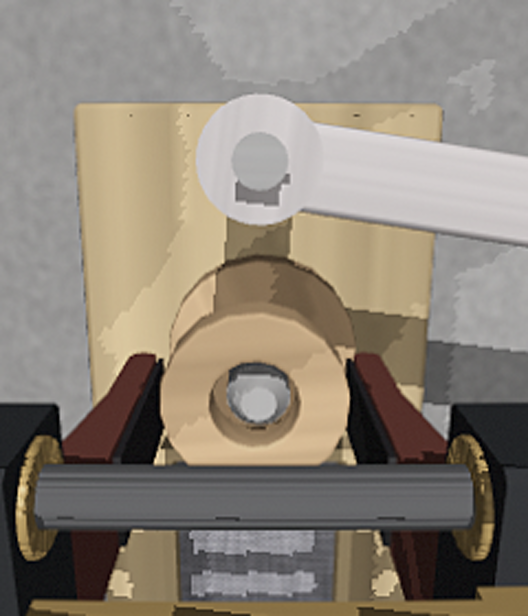

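Call:
jog_arm(moves=[[[1, 1, 8, 0, 0, 0, 44], [1, 1, 16, 0, 0, 0, 44], [1, 1, 24, 0, 0, 0, 44], [1, 1, 28, 0, 0, 0, 44], [1, 1, 28, 0, 0, 0, 44], [1, 1, 28, 0, 0, 0, 50], [1, 1, 28, 0, 0, 0, 60], [1, 1, 28, 0, 0, 0, 66], [1, 1, 28, 0, 0, 0, 66], [1, 1, -10, 0, 0, 0, 66], [1, 1, -50, 0, 0, 0, 66], [1, 30, -80, 0, 0, 0, 66], [1, 70, -80, 0, 0, 0, 66], [1, 70, -80, 0, 0, 0, 66], [1, 70, -80, 0, 0, 0, 66]]])

```text
time_s: 32.55
position: [0.4742, 0.1702, 0.1251]
tcp_rot: [-3.135, -0.204, 0.0]
force: [-1.1, -0.2, 0.1]
width: 0.066
```

```bash
python3 - <<'E'
from h import *
s=arm.observe();print(s["time_s"],s["position"],s["width"],s["force"],yaw_near(.13))
im=pic("wrist","w24.png",(200,0,440,240),2.4);pic("side","s24.png",(250,110,350,230),5)
go([.6,-.33,.17],.13)
E
```

```text
32.55 [0.47423479 0.1701533  0.12505134] 0.06598991823109142 [-1.06773809 -0.18480165  0.11909582] (0.13, np.float64(0.13027030997174718))
row [ 59.1 512.8 -45.2] [-0.     0.     0.002]  to [ 0.6  -0.33  0.17]
```

View pics/w24.png

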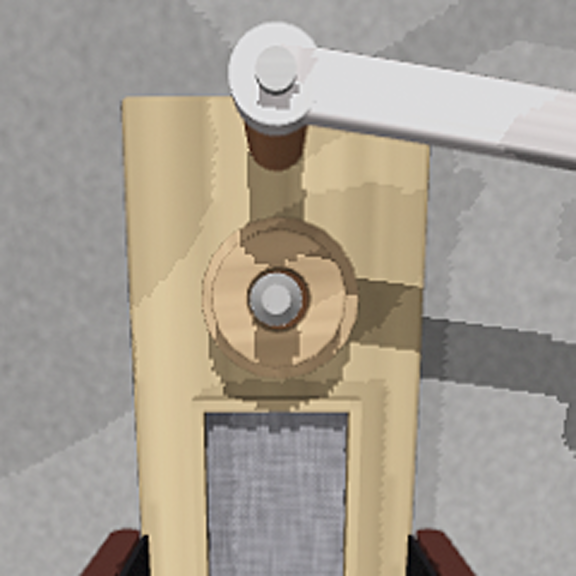

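View pics/s24.png

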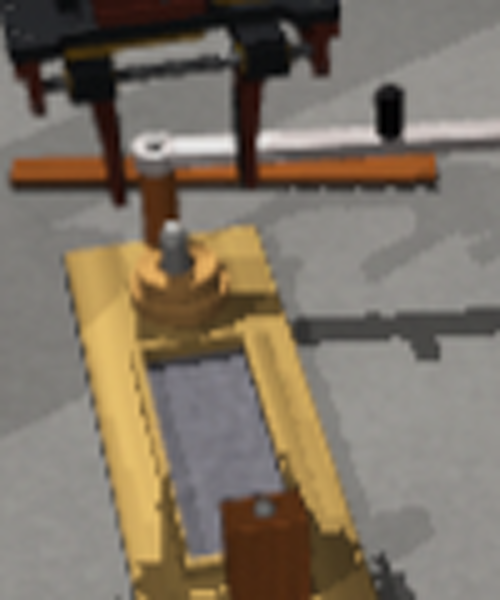

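Medium is home. On to the small wooden ring.

Call:
jog_arm(moves=[[[5, 30, -40, 0, 0, 0, 60], [59, 513, -45, 0, 0, 0, 56], [59, 513, -45, 0, 0, 0, 56], [59, 513, -45, 0, 0, 0, 56], [59, 513, -45, 0, 0, 0, 56], [59, 513, -45, 0, 0, 0, 56], [59, 513, -45, 0, 0, 0, 56], [59, 513, -45, 0, 0, 0, 56], [59, 513, -45, 0, 0, 0, 56], [59, 513, -45, 0, 0, 0, 56], [59, 513, -45, 0, 0, 0, 56], [59, 513, -45, 0, 0, 0, 56]]])

```text
time_s: 34.15
position: [0.5997, -0.3291, 0.1698]
tcp_rot: [-3.134, -0.208, 0.001]
force: [-0.4, -0.9, -0.1]
width: 0.056
```

```bash
python3 - <<'E'
from h import *
s=arm.observe();print(s["time_s"],s["position"],s["width"],yaw_near(.13))
c=camera_model("wrist");im=pic("wrist","w25.png")
m=fit_ring(c,im,[.5926,-.295],.020,0)
go([*m,-.026],.13)
E
```

```text
34.15 [ 0.59971061 -0.32910194  0.16981025] 0.05602563572157307 (0.13, np.float64(0.13273506636815802))
ring [ 0.5925 -0.2939] area obs/pred 0.9361997233546283 cen [313.5 152. ]
row [ -2.5 -35.9 196.1] [-0.     0.     0.003]  to [ 0.5925 -0.2939 -0.026 ]
```

View pics/w25.png

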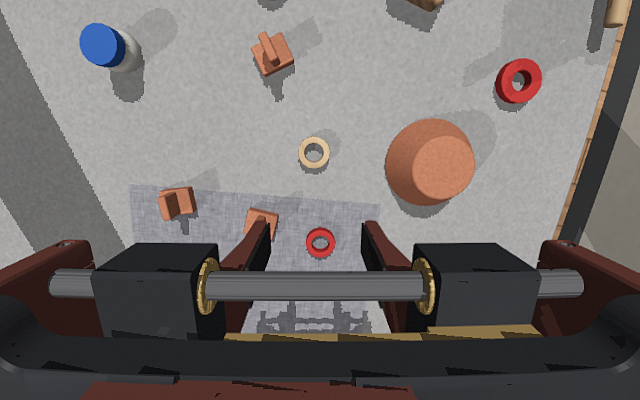

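Call:
jog_arm(moves=[[[-2, -36, 40, 0, 0, 0, 56], [-2, -36, 90, 0, 0, 0, 56], [-2, -36, 140, 0, 0, 0, 56], [-2, -36, 175, 0, 0, 0, 56], [-2, -36, 190, 0, 0, 0, 56], [-2, -36, 196, 0, 0, 0, 56], [-2, -36, 196, 0, 0, 0, 56], [-2, -36, 196, 0, 0, 0, 56]]])

```text
time_s: 35.2
position: [0.5941, -0.296, -0.0244]
tcp_rot: [3.134, 0.206, 0.003]
force: [-0.2, -0.5, -0.0]
width: 0.0557
```

```bash
python3 - <<'E'
from h import *
s=arm.observe();print(s["time_s"],s["position"],s["width"],s["force"],yaw_near(.13))
go([.5925,-.2939,-.026],.13)
E
```

```text
35.2 [ 0.59412343 -0.29599901 -0.02440258] 0.05572361175109349 [-0.17537856 -0.4999302  -0.04466854] (0.13, np.float64(0.13102359625307008))
row [-1.3 -2.3  1.6] [ 0.001 -0.002  0.001]  to [ 0.5925 -0.2939 -0.026 ]
```

Call:
jog_arm(moves=[[[-1, -2, 1, 0, 0, 0, 56], [-1, -2, 1, 0, 0, 0, 35], [-1, -2, 1, 0, 0, 0, 35], [-1, -2, 1, 0, 0, 0, 35], [-1, -2, 1, 0, 0, 0, 35]]])

```text
time_s: 35.83
position: [0.5919, -0.2937, -0.0267]
tcp_rot: [3.135, 0.205, 0.0]
force: [-0.6, 0.7, 2.7]
width: 0.039
```

```bash
python3 - <<'E'
from h import *
s=arm.observe();p=s["position"];print(s["time_s"],p,s["width"],s["force"],yaw_near(.13))
go([p[0],p[1],.11]);go([.4747,.169,.11],.131)
E
```

```text
35.825 [ 0.59190171 -0.29372681 -0.02670706] 0.0390090188620968 [-0.58901825  0.69808645  2.66392103] (0.13, np.float64(0.13091295213010484))
row [   0.     0.  -136.7] [0 0 0]  to [ 0.5919 -0.2937  0.11  ]
row [ -55.8 -474.1 -136.7] [ 0. -0. -0.]  to [0.4747 0.169  0.11  ]
```

Call:
jog_arm(moves=[[[0, 0, -40, 0, 0, 0, 33], [0, 0, -90, 0, 0, 0, 33], [0, 0, -137, 0, 0, 0, 33], [-6, -55, -137, 0, 0, 0, 33], [-12, -110, -137, 0, 0, 0, 33], [-20, -170, -137, 0, 0, 0, 33], [-27, -230, -137, 0, 0, 0, 33], [-34, -290, -137, 0, 0, 0, 33], [-41, -350, -137, 0, 0, 0, 33], [-48, -405, -137, 0, 0, 0, 33], [-53, -450, -137, 0, 0, 0, 33], [-56, -474, -137, 0, 0, 0, 33], [-56, -474, -137, 0, 0, 0, 33], [-56, -474, -137, 0, 0, 0, 33]]])

```text
time_s: 37.58
position: [0.4745, 0.1685, 0.11]
tcp_rot: [3.135, 0.206, -0.0]
force: [-0.4, -0.1, -0.2]
width: 0.0388
```

```bash
python3 - <<'E'
from h import *
s=arm.observe();print(s["time_s"],s["position"],s["width"],s["force"],yaw_near(.13))
c=camera_model("wrist");im=snapshot("wrist");overlay("w26.png",im,c,s,.020,-.0407,-.0267,sc=2.4)
go([.4654,.2382,.1],.131)
E
```

```text
37.575 [0.47448064 0.16848757 0.11002002] 0.03876247131953644 [-0.41838172 -0.09220198 -0.17268494] (0.13, np.float64(0.13114133307669784))
row [ -0.  -70.6  10. ] [ 0.     0.    -0.001]  to [0.4654 0.2382 0.1   ]
```

View pics/w26.png

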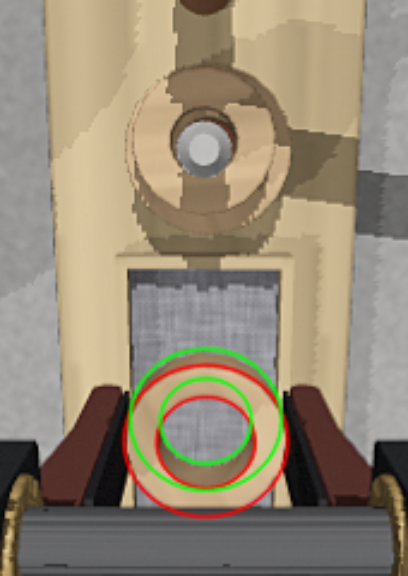

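Call:
jog_arm(moves=[[[0, -40, 0, 0, 0, 0, 33], [0, -66, 10, 0, 0, 0, 33], [0, -71, 15, 0, 0, 0, 33], [0, -71, 15, 0, 0, 0, 33], [0, -71, 25, 0, 0, 0, 33], [0, -71, 35, 0, 0, 0, 33], [0, -71, 45, 0, 0, 0, 33], [0, -71, 53, 0, 0, 0, 33], [0, -71, 60, 0, 0, 0, 33], [0, -71, 63, 0, 0, 0, 33], [0, -71, 63, 0, 0, 0, 33]]])

```text
time_s: 39.0
position: [0.4651, 0.2394, 0.0469]
tcp_rot: [3.135, 0.206, -0.0]
force: [0.7, 0.5, -1.1]
width: 0.0385
```

```bash
python3 - <<'E'
from h import *
s=arm.observe();print(s["time_s"],s["position"],s["width"],s["force"])
im=pic("wrist","w27.png",(200,60,440,340),2.2)
E
```

```text
39.0 [0.465056   0.239376   0.04690866] 0.03849193520911296 [ 0.69282176  0.50476754 -1.07599198]
```

View pics/w27.png

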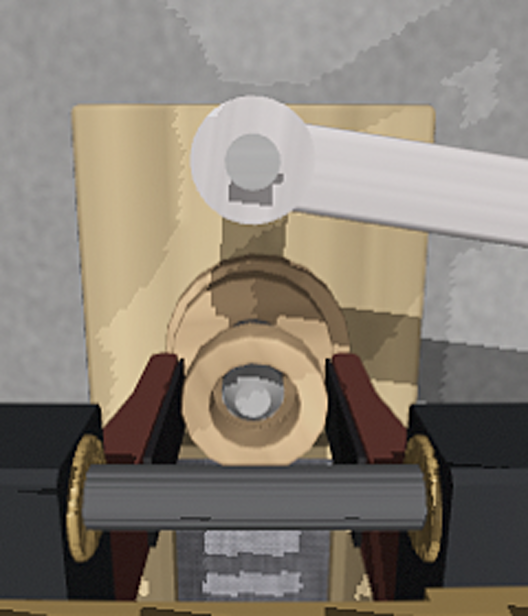

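Call:
jog_arm(moves=[[[0, 1, 6, 0, 0, 0, 33], [0, 1, 12, 0, 0, 0, 33], [0, 1, 17, 0, 0, 0, 33], [0, 1, 17, 0, 0, 0, 33], [0, 1, 17, 0, 0, 0, 38], [0, 1, 17, 0, 0, 0, 46], [0, 1, 17, 0, 0, 0, 54], [0, 1, 17, 0, 0, 0, 54], [0, 1, -30, 0, 0, 0, 54], [0, 30, -78, 0, 0, 0, 54], [0, 70, -78, 0, 0, 0, 54], [0, 70, -78, 0, 0, 0, 54], [0, 70, -78, 0, 0, 0, 54]]])

```text
time_s: 40.67
position: [0.4742, 0.1701, 0.125]
tcp_rot: [-3.135, -0.204, 0.0]
force: [-0.2, 0.4, -0.5]
width: 0.0539
```

```bash
python3 - <<'E'
from h import *
s=arm.observe();print(s["time_s"],s["position"],s["width"],s["force"],yaw_near(.13))
im=pic("wrist","w28.png",(200,0,440,240),2.4);pic("side","s28.png",(250,110,350,230),5)
go([.52,-.40,.20],.13)
E
```

```text
40.675 [0.47415424 0.17011016 0.12495289] 0.053880621489735166 [-0.15261513  0.43085692 -0.51602752] (0.13, np.float64(0.13025723219482008))
row [-29.3 571.7 -75.3] [-0.     0.001  0.002]  to [ 0.52 -0.4   0.2 ]
```

View pics/w28.png

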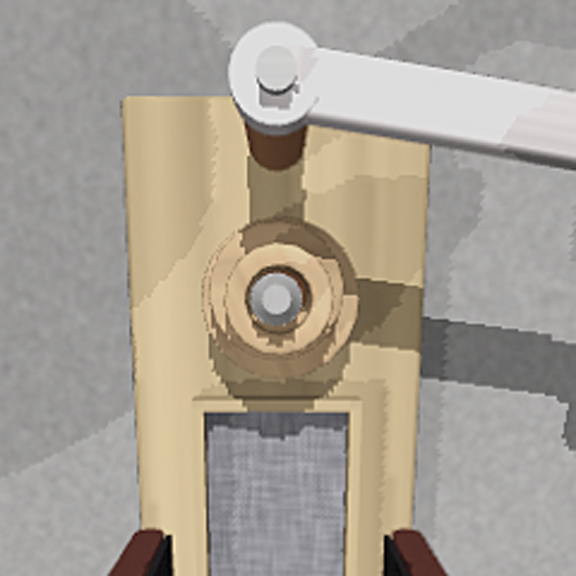

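View pics/s28.png

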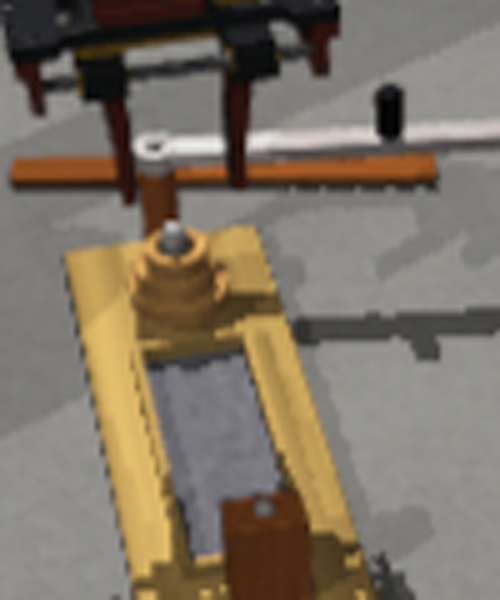

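Call:
jog_arm(moves=[[[0, 30, -50, 0, 0, 0, 50], [-29, 572, -75, 0, 0, 0, 50], [-29, 572, -75, 0, 0, 0, 50], [-29, 572, -75, 0, 0, 0, 50], [-29, 572, -75, 0, 0, 0, 50], [-29, 572, -75, 0, 0, 0, 50], [-29, 572, -75, 0, 0, 0, 50], [-29, 572, -75, 0, 0, 0, 50], [-29, 572, -75, 0, 0, 0, 50], [-29, 572, -75, 0, 0, 0, 50], [-29, 572, -75, 0, 0, 0, 50], [-29, 572, -75, 0, 0, 0, 50], [-29, 572, -75, 0, 0, 0, 50], [-29, 572, -75, 0, 0, 0, 50]]])

```text
time_s: 42.52
position: [0.5206, -0.3997, 0.2002]
tcp_rot: [-3.135, -0.208, 0.0]
force: [1.0, 0.1, -0.5]
width: 0.0496
```

```bash
python3 - <<'E'
from h import *
s=arm.observe();print(s["time_s"],s["position"],s["width"],yaw_near(.13))
im=pic("wrist","w29.png")
pic("side","s29.png")
E
```

```text
42.525 [ 0.52055654 -0.39965997  0.20019529] 0.049554467692427676 (0.13, np.float64(0.13254234654487798))
```

View pics/w29.png

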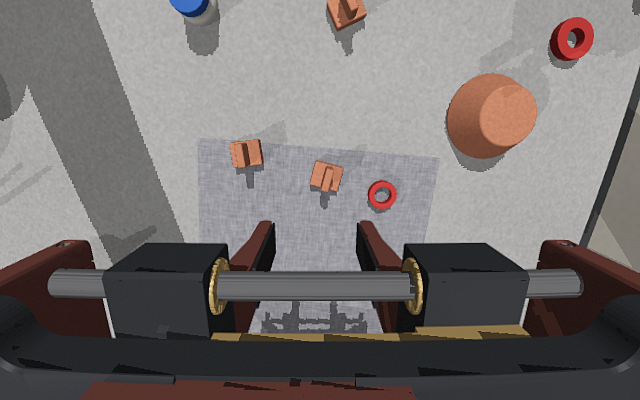

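View pics/s29.png

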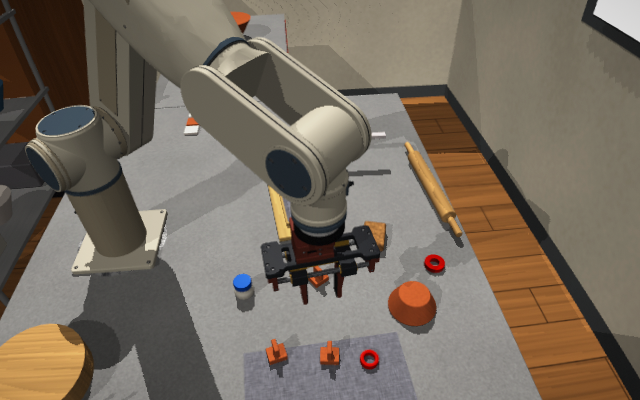

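```bash
cat >> h.py <<'E'
def box(hx,hy,z0,z1):return np.array([[x,y,z] for x in(-hx,hx) for y in(-hy,hy) for z in(z0,z1)])
BX=[box(.02,.017,0,.016),box(.005,.015,.016,.046)]
def spts(q):
    c,s=np.cos(q[2]),np.sin(q[2]);Rm=np.array([[c,-s,0],[s,c,0],[0,0,1]])
    return [b@Rm.T+[q[0],q[1],q[3] if len(q)>3 else 0] for b in BX]
def fit_stamp(c,im,guess,f=None,sc=4):
    from scipy.optimize import minimize
    hsv=cv2.cvtColor(im,cv2.COLOR_RGB2HSV)
    m=((hsv[...,0]>=3)&(hsv[...,0]<=12)&(hsv[...,1]>75)&(hsv[...,2]>40)).astype(np.uint8)
    g=proj(c,[guess[0],guess[1],.016])[0];n,lab,st,cen=cv2.connectedComponentsWithStats(m)
    i=min([k for k in range(1,n) if st[k,4]>80],key=lambda k:np.linalg.norm(cen[k]-g))
    x0,y0,w,h=st[i,:4];x0-=8;y0-=8;w+=16;h+=16;x0=max(x0,0);y0=max(y0,0)
    T=cv2.resize((lab[y0:y0+h,x0:x0+w]==i).astype(np.float32),None,fx=sc,fy=sc,interpolation=cv2.INTER_LINEAR)
    T=cv2.GaussianBlur(T,(0,0),2)
    def ras(q):
        I=np.zeros(T.shape,np.uint8)
        for P in spts(q):
            p=((proj(c,P)-[x0-.5,y0-.5])*sc-.5);h_=cv2.convexHull((p*16).round().astype(np.int32));cv2.fillConvexPoly(I,h_,1,cv2.LINE_8,4)
        return cv2.GaussianBlur(I.astype(np.float32),(0,0),2)
    best=None
    G0=onz(c,cen[i],.012)
    for y in np.arange(0,np.pi,np.pi/8):
        r=minimize(lambda q:((ras(q)-T)**2).mean(),[G0[0],G0[1],y],method="Nelder-Mead",options=dict(initial_simplex=np.array([[G0[0],G0[1],y]]+[[G0[0]+.006,G0[1],y],[G0[0],G0[1]+.006,y],[G0[0],G0[1],y+.25]]),maxiter=150,xatol=1e-4,fatol=1e-7))
        print("  ",r.x.round(4),round(r.fun*1e3,2))
        if best is None or r.fun<best.fun:best=r
    if f:
        o=cv2.resize(im[y0:y0+h,x0:x0+w],None,fx=8,fy=8,interpolation=cv2.INTER_CUBIC)[:,:,::-1].copy()
        for P,col in zip(spts(best.x),((0,255,0),(255,0,0))):
            p=((proj(c,P)-[x0-.5,y0-.5])*8).round().astype(int)
            for a in range(8):
                for b in range(a):
                    if bin(a^b).count("1")==1:cv2.line(o,tuple(map(int,p[a])),tuple(map(int,p[b])),col,1)
        cv2.imwrite("pics/"+f,o)
    print("stamp",best.x.round(4),round(best.fun*1e3,2));return best.x
E
python3 - <<'E'
from h import *
c=camera_model("wrist");im=cv2.imread("pics/w29.png")[:,:,::-1].copy()
for k,px in enumerate(((246,153),(326,177))):
    fit_stamp(c,im,onz(c,px,.016),f"st{k}.png")
E
```

```text
[ 0.4229 -0.381   0.2604] 8.95
   [ 0.4227 -0.3809  0.2491] 8.98
   [ 0.4229 -0.381   0.2598] 8.97
   [ 0.4243 -0.3813  1.8813] 61.39
   [ 0.4245 -0.3814  1.8872] 61.5
   [ 0.4246 -0.3814  1.866 ] 61.74
   [ 0.4243 -0.3817  1.877 ] 61.59
   [ 0.4227 -0.3811  3.3994] 9.0
stamp [ 0.4229 -0.381   0.2604] 8.95
   [ 0.5347 -0.3973 -0.1264] 5.71
   [ 0.535  -0.3974 -0.1319] 5.56
   [ 0.5347 -0.3979  1.247 ] 41.53
   [ 0.5345 -0.3982  1.2528] 41.95
   [ 0.5344 -0.3978  1.242 ] 41.68
   [ 0.5346 -0.3983  1.2594] 41.59
   [ 0.5348 -0.3974  3.0199] 5.53
   [ 0.5348 -0.3973  3.001 ] 5.76
stamp [ 0.5348 -0.3974  3.0199] 5.53
```

```bash
python3 -c "
import cv2,numpy as np
a=cv2.imread('pics/st0.png');b=cv2.imread('pics/st1.png');h=max(a.shape[0],b.shape[0])
p=lambda i:cv2.copyMakeBorder(i,0,h-i.shape[0],0,4,0)
o=np.hstack([p(a),p(b)]);cv2.imwrite('pics/st01.png',o[:600,:800])"
```

```text
(no output)
```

View pics/st01.png

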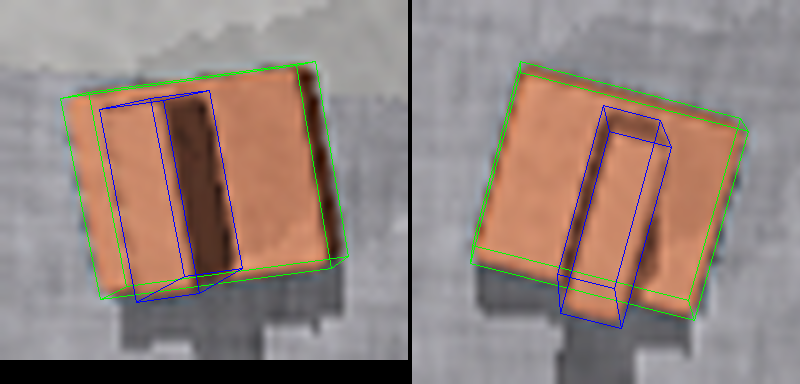

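```bash
python3 - <<'E'
from h import *
go([.4229,-.381,.06],.26);go([.4229,-.381,-.008],.26)
E
```

```text
row [-94.2 -31.8 140.3] [ 0.    -0.    -0.128]  to [ 0.4229 -0.381   0.06  ]
row [-94.2 -31.8 208.3] [ 0.    -0.    -0.128]  to [ 0.4229 -0.381  -0.008 ]
```

Call:
jog_arm(moves=[[[-50, -20, 40, 0, 0, -0.12, 32], [-94, -32, 90, 0, 0, -0.128, 30], [-94, -32, 140, 0, 0, -0.128, 30], [-94, -32, 140, 0, 0, -0.128, 30], [-94, -32, 140, 0, 0, -0.128, 30], [-94, -32, 140, 0, 0, -0.128, 30]]])

```text
time_s: 43.38
position: [0.4249, -0.3829, 0.0625]
tcp_rot: [3.112, 0.406, 0.005]
force: [-0.9, 0.2, -0.1]
width: 0.0302
```

```bash
python3 - <<'E'
from h import *
s=arm.observe();print(s["time_s"],s["position"],s["width"],yaw_near(.26))
c=camera_model("wrist");im=pic("wrist","w30.png")
q=fit_stamp(c,im,[.4229,-.381],"st2.png")
go([q[0],q[1],-.008],.26)
E
```

```text
43.375 [ 0.42494918 -0.38285726  0.06252352] 0.030231260502742312 (0.26, np.float64(0.25959039564304626))
   [ 0.423  -0.3807  0.2581] 12.33
   [ 0.423  -0.3806  0.2461] 12.65
   [ 0.423  -0.3829  1.6544] 88.88
   [ 0.423  -0.383   1.6463] 88.9
   [ 0.423  -0.3831  1.665 ] 88.99
   [ 0.4242 -0.3827  1.9813] 88.68
   [ 0.4242 -0.3832  1.9439] 88.8
   [ 0.4231 -0.3806  3.3924] 12.49
stamp [ 0.423  -0.3807  0.2581] 12.33
row [-1.2 -2.6 70.3] [ 0.004 -0.002 -0.   ]  to [ 0.423  -0.3807 -0.008 ]
```

View pics/w30.png

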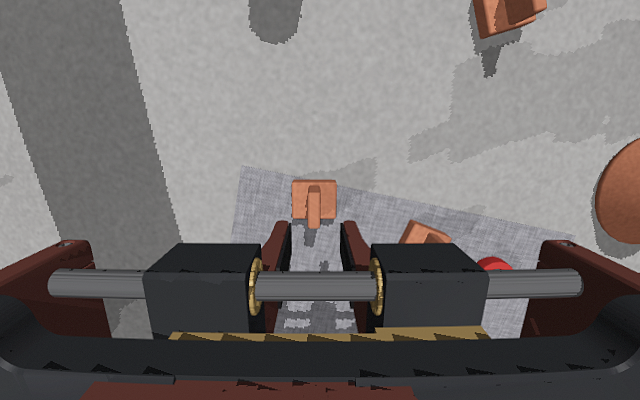

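Call:
jog_arm(moves=[[[0, 0, 30, 0, 0, 0, 30], [0, 0, 55, 0, 0, 0, 30], [0, 0, 68, 0, 0, 0, 30], [0, 0, 68, 0, 0, 0, 30], [0, 0, 68, 0, 0, 0, 30], [0, 0, 68, 0, 0, 0, 30]]])

```text
time_s: 44.18
position: [0.4235, -0.382, -0.0069]
tcp_rot: [3.114, 0.405, 0.002]
force: [0.3, 0.2, -1.0]
width: 0.0297
```

```bash
python3 - <<'E'
from h import *
s=arm.observe();print(s["time_s"],s["position"],s["width"],s["force"],yaw_near(.26))
im=pic("wrist","w31.png");pic("side","s31.png",(220,290,320,390),5)
E
```

```text
44.175 [ 0.42345582 -0.38201856 -0.00694336] 0.02965897690995355 [ 0.2586338   0.16178263 -0.99986362] (0.26, np.float64(0.2589637871362985))
```

View pics/w31.png

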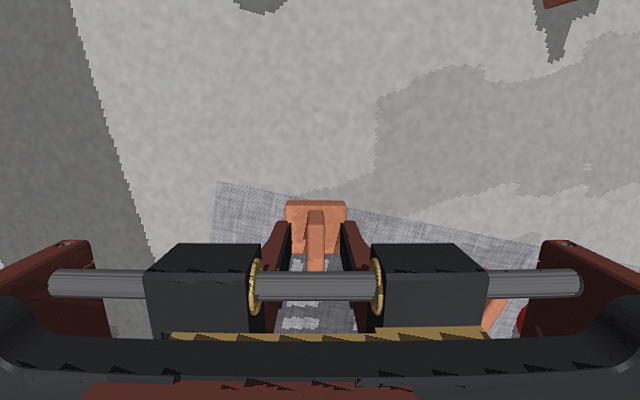

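View pics/s31.png

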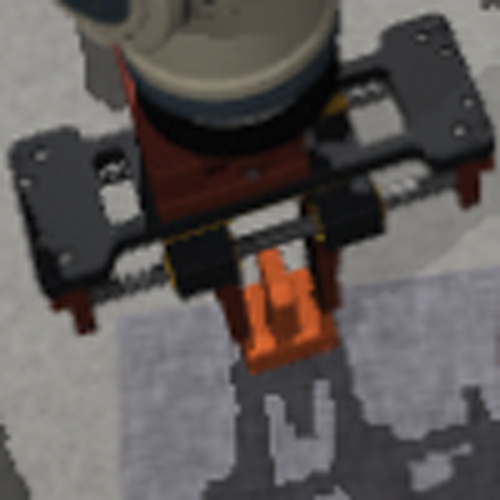

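Ridge is between the fingers. Close, lift, and carry to the bay.

Call:
jog_arm(moves=[[[0, 0, 0, 0, 0, 0, 5], [0, 0, 0, 0, 0, 0, 5], [0, 0, 0, 0, 0, 0, 5], [0, 0, -10, 0, 0, 0, 5], [0, 0, -50, 0, 0, 0, 5], [0, 0, -110, 0, 0, 0, 5], [0, 0, -140, 0, 0, 0, 5], [0, 0, -140, 0, 0, 0, 5], [0, 0, -140, 0, 0, 0, 5]]])

```text
time_s: 45.4
position: [0.4223, -0.3809, 0.1313]
tcp_rot: [-3.114, -0.406, 0.001]
force: [0.0, -0.2, -1.5]
width: 0.0097
```

```bash
python3 - <<'E'
from h import *
s=arm.observe();print(s["time_s"],s["position"],s["width"],s["force"],yaw_near(.26))
im=pic("wrist","w32.png")
POST=np.array([.4656,.2378]);ux=np.array([np.cos(CY),np.sin(CY)]);uy=np.array([-ux[1],ux[0]])
for o in(50,0,-50): print(o,(POST+uy*(-.142+o/1000)).round(4))
b=POST+uy*(-.142+.050)
go([*b,.132],CY)
E
```

```text
45.4 [ 0.42225728 -0.38092548  0.13134565] 0.009687595016876684 [ 0.02542285 -0.18695692 -1.53789436] (0.26, np.float64(0.25900332231316936))
50 [0.4777 0.1466]
0 [0.4842 0.097 ]
-50 [0.4908 0.0475]
row [ 188.8 -495.4   -0.5] [-0.002  0.001  0.127]  to [0.4777 0.1466 0.132 ]
```

View pics/w32.png

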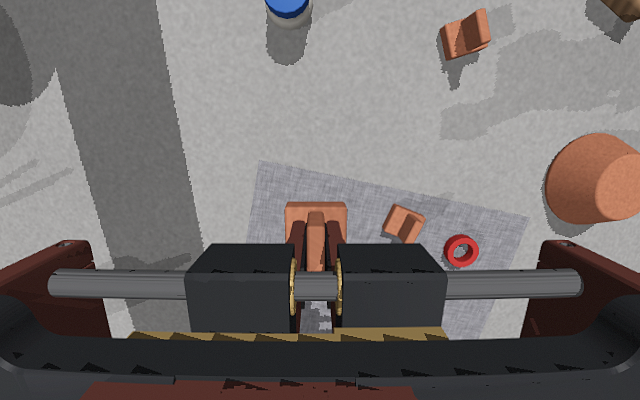

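Call:
jog_arm(moves=[[[23, -60, 0, 0, 0, 0, 4], [45, -120, 0, 0, 0, 0.02, 4], [68, -180, 0, 0, 0, 0.05, 4], [91, -240, 0, 0, 0, 0.08, 4], [114, -300, 0, 0, 0, 0.1, 4], [137, -360, 0, 0, 0, 0.127, 4], [160, -420, 0, 0, 0, 0.127, 4], [180, -470, 0, 0, 0, 0.127, 4], [189, -495, 0, 0, 0, 0.127, 4], [189, -495, 0, 0, 0, 0.127, 4], [189, -495, 0, 0, 0, 0.127, 4], [189, -495, 0, 0, 0, 0.127, 4], [189, -495, 40, 0, 0, 0.127, 4], [189, -495, 65, 0, 0, 0.127, 4], [189, -495, 65, 0, 0, 0.127, 4], [189, -495, 65, 0, 0, 0.127, 4]]])

```text
time_s: 47.45
position: [0.4794, 0.145, 0.0678]
tcp_rot: [-3.135, -0.205, -0.001]
force: [0.3, 0.0, -1.0]
width: 0.0101
```

```bash
python3 - <<'E'
from h import *
s=arm.observe();print(s["time_s"],s["position"],s["width"],s["force"],yaw_near(.13))
im=pic("wrist","w33.png");pic("side","s33.png",(230,100,350,260),3.6)
go([.4777,.1466,.012],CY)
E
```

```text
47.45 [0.47939239 0.14497452 0.06781359] 0.010091281064316445 [ 0.2568053   0.03767495 -1.02591483] (0.13, np.float64(0.1309073595131397))
row [-2.  -1.5 56.2] [-0.    -0.002 -0.   ]  to [0.4777 0.1466 0.012 ]
```

View pics/w33.png

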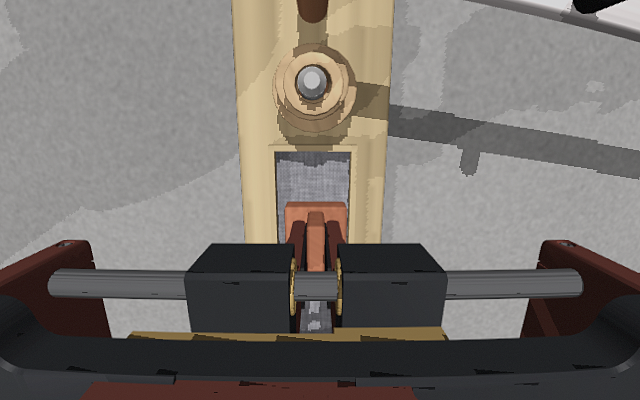

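View pics/s33.png

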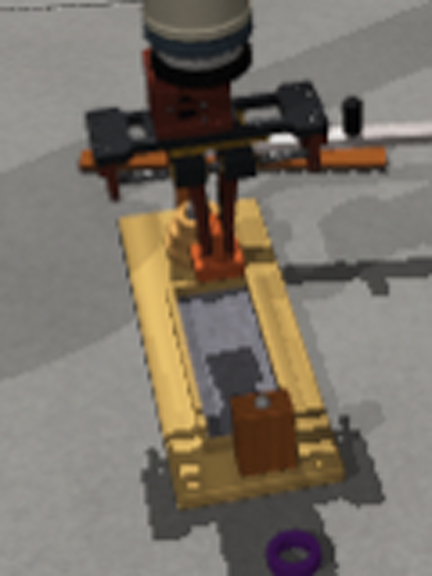

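Call:
jog_arm(moves=[[[-1, -1, 20, 0, 0, 0, 4], [-1, -1, 40, 0, 0, 0, 4], [-1, -1, 52, 0, 0, 0, 4], [-1, -1, 57, 0, 0, 0, 4], [-1, -1, 57, 0, 0, 0, 4], [-1, -1, 57, 0, 0, 0, 4]]])

```text
time_s: 48.3
position: [0.4781, 0.1464, 0.0106]
tcp_rot: [-3.135, -0.207, -0.001]
force: [0.3, -0.3, -1.0]
width: 0.0098
```

```bash
python3 - <<'E'
from h import *
s=arm.observe();print(s["time_s"],s["position"],s["width"],s["force"],yaw_near(.13))
im=pic("wrist","w34.png");pic("side","s34.png",(230,100,350,260),3.6)
E
```

```text
48.3 [0.47812036 0.14640586 0.0106133 ] 0.009761167047586509 [ 0.33323335 -0.33961206 -0.99344889] (0.13, np.float64(0.13196130930495098))
```

View pics/s34.png

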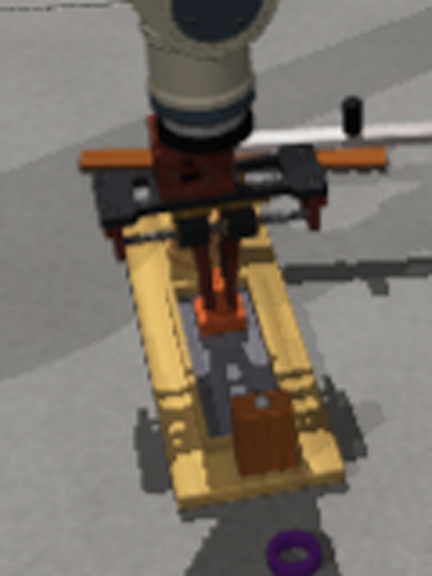

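Call:
jog_arm(moves=[[[0, 0, 2, 0, 0, 0, 4], [0, 0, 2, 0, 0, 0, 4], [0, 0, 2, 0, 0, 0, 14], [0, 0, 2, 0, 0, 0, 26], [0, 0, 2, 0, 0, 0, 26], [0, 0, -30, 0, 0, 0, 28], [0, 0, -80, 0, 0, 0, 28], [0, 50, -110, 0, 0, 0, 30], [0, 70, -110, 0, 0, 0, 30], [0, 70, -110, 0, 0, 0, 30], [0, 70, -110, 0, 0, 0, 30]]])

```text
time_s: 49.78
position: [0.4865, 0.0773, 0.1197]
tcp_rot: [-3.135, -0.207, 0.001]
force: [-0.1, 0.5, 0.1]
width: 0.0301
```

```bash
python3 - <<'E'
from h import *
s=arm.observe();print(s["time_s"],s["position"],s["width"],s["force"],yaw_near(.13))
c=camera_model("wrist");im=pic("wrist","w35.png")
go([.535,-.3973,.06],-.125)
for z in(.015,.027):
    print(proj(c,[[*(np.array([.4656,.2378])+np.array([-.1313,.9913])*(-.142+o)),z] for o in(.05,0)]).round())
E
```

```text
49.775 [0.48648052 0.07725201 0.11974337] 0.03013795702610718 [-0.06404491  0.52094863  0.05724212] (0.13, np.float64(0.13183253162387593))
row [-14.5 477.   59.5] [-0.     0.001  0.257]  to [ 0.535  -0.3973  0.06  ]
[[316. 124.]
 [316. 172.]]
[[316. 123.]
 [316. 173.]]
```

View pics/w35.png

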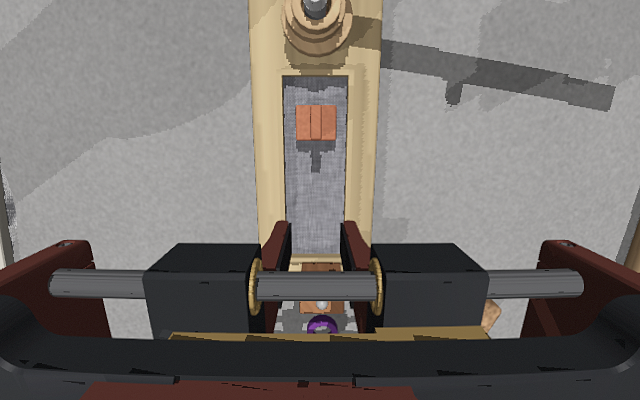

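```bash
python3 - <<'E'
from h import *
go([.535,-.44,.14],-.125)
E
```

```text
row [-20.2 519.3 -20.5] [-0.     0.001  0.257]  to [ 0.535 -0.44   0.14 ]
```

Call:
jog_arm(moves=[[[-20, 519, -20, 0, 0, 0.257, 32], [-20, 519, -20, 0, 0, 0.257, 32], [-20, 519, -20, 0, 0, 0.257, 32], [-20, 519, -20, 0, 0, 0.257, 32], [-20, 519, -20, 0, 0, 0.257, 32], [-20, 519, -20, 0, 0, 0.257, 32], [-20, 519, -20, 0, 0, 0.257, 32], [-20, 519, -20, 0, 0, 0.257, 32], [-20, 519, -20, 0, 0, 0.257, 32], [-20, 519, -20, 0, 0, 0.257, 32], [-20, 519, -20, 0, 0, 0.257, 32], [-20, 519, -20, 0, 0, 0.257, 32], [-20, 519, -20, 0, 0, 0.257, 32]]])

```text
time_s: 51.45
position: [0.5357, -0.439, 0.1404]
tcp_rot: [-3.136, 0.194, 0.0]
force: [0.3, -0.2, 0.2]
width: 0.0315
```

```bash
python3 - <<'E'
from h import *
s=arm.observe();print(s["time_s"],s["position"],s["width"],yaw_near(-.125))
c=camera_model("wrist");im=pic("wrist","w36.png")
q=fit_stamp(c,im,[.535,-.3974],"st3.png")
y=yaw_near(q[2])[0]
go([q[0],q[1],.06],y);go([q[0],q[1],-.008],y)
E
```

```text
51.45 [ 0.53566781 -0.4390443   0.1403513 ] 0.03146465121566703 (-0.125, np.float64(-0.12364653132435313))
   [ 0.5348 -0.3967 -0.1239] 4.55
   [ 0.5349 -0.3967 -0.1239] 4.58
   [ 0.535  -0.3968  1.6211] 73.09
   [ 0.5349 -0.3971  1.6141] 73.22
   [ 0.5348 -0.3966  1.6217] 73.16
   [ 0.535  -0.3969  1.6234] 73.06
   [ 0.5348 -0.3967  3.0177] 4.53
   [ 0.5347 -0.3965  3.0197] 5.19
stamp [ 0.5348 -0.3967  3.0177] 4.53
row [ -6.1 -42.2  80.3] [ 0. -0. -0.]  to [ 0.5348 -0.3967  0.06  ]
row [ -6.1 -42.2 148.3] [ 0. -0. -0.]  to [ 0.5348 -0.3967 -0.008 ]
```

View pics/w36.png

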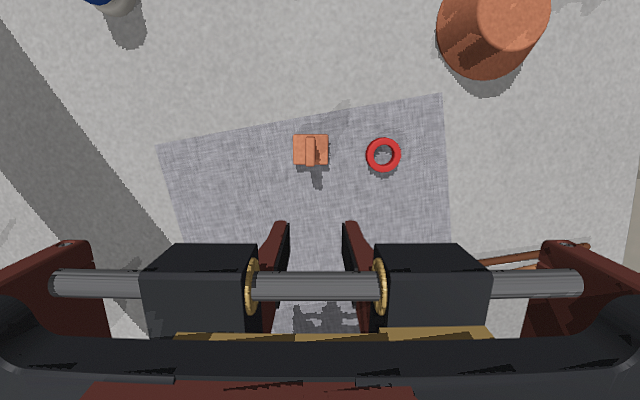

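View pics/st3.png

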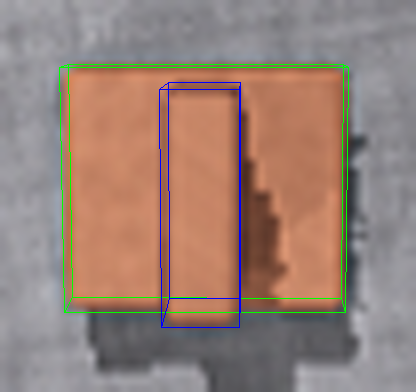

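Call:
jog_arm(moves=[[[-6, -42, 40, 0, 0, 0, 30], [-6, -42, 80, 0, 0, 0, 30], [-6, -42, 80, 0, 0, 0, 30], [-6, -42, 80, 0, 0, 0, 30], [-6, -42, 115, 0, 0, 0, 30], [-6, -42, 140, 0, 0, 0, 30], [-6, -42, 148, 0, 0, 0, 30], [-6, -42, 148, 0, 0, 0, 30], [-6, -42, 148, 0, 0, 0, 30], [-6, -42, 148, 0, 0, 0, 5], [-6, -42, 148, 0, 0, 0, 5], [-6, -42, 148, 0, 0, 0, 5], [-6, -42, 138, 0, 0, 0, 5], [-6, -42, 90, 0, 0, 0, 5], [-6, -42, 30, 0, 0, 0, 5], [-6, -42, 8, 0, 0, 0, 5], [-6, -42, 8, 0, 0, 0, 5], [-6, -42, 8, 0, 0, 0, 5]]])

```text
time_s: 53.75
position: [0.5338, -0.3972, 0.1309]
tcp_rot: [-3.134, 0.196, 0.003]
force: [-0.4, -0.9, -1.7]
width: 0.0098
```

```bash
python3 - <<'E'
from h import *
s=arm.observe();print(s["time_s"],s["position"],s["width"],s["force"],yaw_near(-.125))
im=pic("wrist","w37.png")
go([.4842,.097,.132],CY)
E
```

```text
53.75 [ 0.53383873 -0.39721024  0.13091685] 0.009755417108031966 [-0.43219067 -0.85011272 -1.67779276] (-0.125, np.float64(-0.1250048728510976))
row [-110.7 -484.    -0.6] [-0.002  0.002 -0.257]  to [0.4842 0.097  0.132 ]
```

View pics/w37.png

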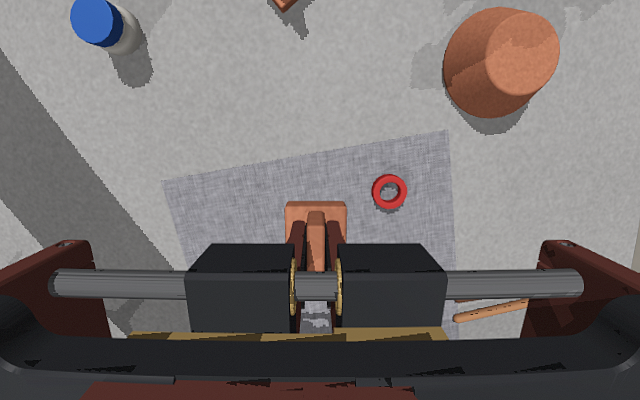

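Call:
jog_arm(moves=[[[-14, -60, 0, 0, 0, 0, 4], [-27, -120, 0, 0, 0, -0.05, 4], [-41, -180, 0, 0, 0, -0.1, 4], [-55, -240, 0, 0, 0, -0.15, 4], [-69, -300, 0, 0, 0, -0.2, 4], [-82, -360, 0, 0, 0, -0.257, 4], [-96, -420, 0, 0, 0, -0.257, 4], [-107, -465, 0, 0, 0, -0.257, 4], [-111, -484, 0, 0, 0, -0.257, 4], [-111, -484, 0, 0, 0, -0.257, 4], [-111, -484, 0, 0, 0, -0.257, 4], [-111, -484, 0, 0, 0, -0.257, 4], [-111, -484, 40, 0, 0, -0.257, 4], [-111, -484, 65, 0, 0, -0.257, 4], [-111, -484, 65, 0, 0, -0.257, 4], [-111, -484, 65, 0, 0, -0.257, 4]]])

```text
time_s: 55.8
position: [0.4855, 0.0959, 0.0678]
tcp_rot: [-3.135, -0.206, -0.001]
force: [-0.8, -0.0, -1.1]
width: 0.0102
```

```bash
python3 - <<'E'
from h import *
s=arm.observe();print(s["time_s"],s["position"],s["width"],s["force"],yaw_near(.13))
im=pic("wrist","w38.png")
go([.4842,.097,.009],CY)
E
```

```text
55.8 [0.48549883 0.09586879 0.067755  ] 0.010232860986949742 [-0.82810976 -0.04312221 -1.11145836] (0.13, np.float64(0.1311638341131077))
row [-1.6 -1.2 59.1] [-0.    -0.002 -0.   ]  to [0.4842 0.097  0.009 ]
```

View pics/w38.png

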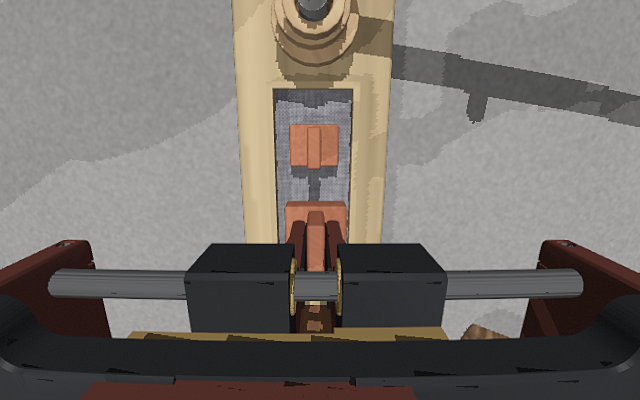

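Call:
jog_arm(moves=[[[-1, -1, 20, 0, 0, 0, 4], [-1, -1, 40, 0, 0, 0, 4], [-1, -1, 52, 0, 0, 0, 4], [-1, -1, 57, 0, 0, 0, 4], [-1, -1, 59, 0, 0, 0, 4], [-1, -1, 59, 0, 0, 0, 4], [-1, -1, 59, 0, 0, 0, 14], [-1, -1, 59, 0, 0, 0, 26], [-1, -1, 59, 0, 0, 0, 26], [-1, -1, 25, 0, 0, 0, 28], [-1, -1, -20, 0, 0, 0, 28], [-1, 40, -50, 0, 0, 0, 30], [-1, 70, -50, 0, 0, 0, 30], [-1, 70, -50, 0, 0, 0, 30], [-1, 70, -50, 0, 0, 0, 30]]])

```text
time_s: 57.72
position: [0.4926, 0.0271, 0.1168]
tcp_rot: [-3.135, -0.206, 0.001]
force: [-0.1, -0.4, 0.8]
width: 0.0303
```

```bash
python3 - <<'E'
from h import *
s=arm.observe();print(s["time_s"],s["position"],s["width"],s["force"],yaw_near(.13))
c=camera_model("wrist");im=pic("wrist","w39.png")
go([.53,-.245,.14],.13)
E
```

```text
57.725 [0.4926208  0.02713408 0.11677693] 0.03025727446843073 [-0.08989428 -0.41109176  0.76122308] (0.13, np.float64(0.13151234707028314))
row [  1.2 274.9 -23.5] [-0.     0.001  0.002]  to [ 0.53  -0.245  0.14 ]
```

View pics/w39.png

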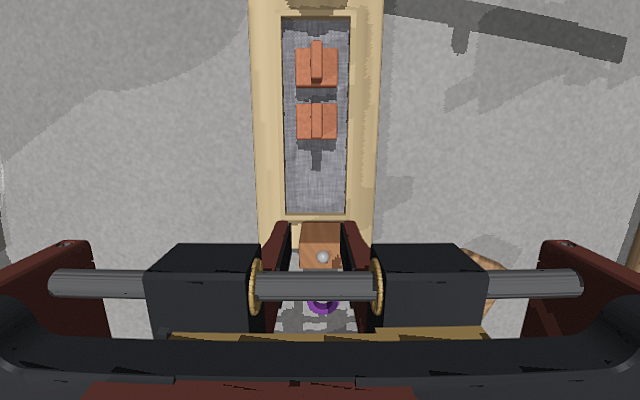

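Two stamps in. Third one near (0.53, -0.19).

Call:
jog_arm(moves=[[[1, 60, -24, 0, 0, 0, 32], [1, 275, -24, 0, 0, 0, 32], [1, 275, -24, 0, 0, 0, 32], [1, 275, -24, 0, 0, 0, 32], [1, 275, -24, 0, 0, 0, 32], [1, 275, -24, 0, 0, 0, 32], [1, 275, -24, 0, 0, 0, 32], [1, 275, -24, 0, 0, 0, 32], [1, 275, -24, 0, 0, 0, 32]]])

```text
time_s: 58.9
position: [0.5303, -0.2445, 0.1411]
tcp_rot: [-3.134, -0.21, 0.0]
force: [0.2, 0.1, -0.6]
width: 0.032
```

```bash
python3 - <<'E'
from h import *
s=arm.observe();print(s["time_s"],s["position"],s["width"],yaw_near(.13))
c=camera_model("wrist");im=pic("wrist","w40.png")
q=fit_stamp(c,im,[.53,-.19],"st4.png")
y=yaw_near(q[2])[0]
go([q[0],q[1],.06],y);go([q[0],q[1],-.008],y)
E
```

```text
58.9 [ 0.53033016 -0.24454399  0.14113854] 0.03197271988116056 (0.13, np.float64(0.13354664242680814))
   [ 0.53   -0.1879  0.5605] 2.87
   [ 0.5301 -0.1878  0.5583] 2.98
   [ 0.5301 -0.1879  0.5798] 2.83
   [ 0.53   -0.1878  0.5737] 2.79
   [ 0.5302 -0.1882  1.9631] 62.78
   [ 0.5302 -0.1879  1.9427] 62.64
   [ 0.5299 -0.1878  2.3318] 63.68
   [ 0.5299 -0.1877  3.7004] 3.46
stamp [ 0.53   -0.1878  0.5737] 2.79
row [  7.3 -56.5  81.2] [-0.   -0.   -0.44]  to [ 0.53   -0.1878  0.06  ]
row [  7.2 -56.5 149.2] [-0.   -0.   -0.44]  to [ 0.53   -0.1878 -0.008 ]
```

View pics/w40.png

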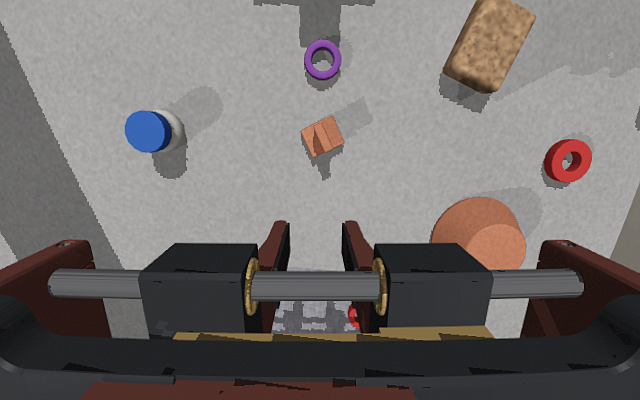

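View pics/st4.png

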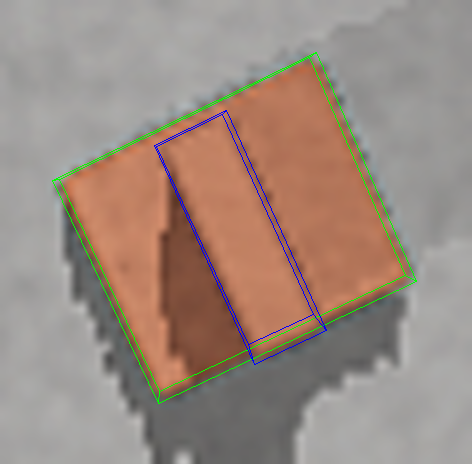

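Call:
jog_arm(moves=[[[7, -56, 30, 0, 0, -0.15, 30], [7, -56, 60, 0, 0, -0.3, 30], [7, -56, 80, 0, 0, -0.435, 30], [7, -56, 80, 0, 0, -0.435, 30], [7, -56, 80, 0, 0, -0.435, 30], [7, -56, 80, 0, 0, -0.435, 30], [7, -56, 115, 0, 0, -0.435, 30], [7, -56, 140, 0, 0, -0.435, 30], [7, -56, 149, 0, 0, -0.435, 30], [7, -56, 149, 0, 0, -0.435, 30], [7, -56, 149, 0, 0, -0.435, 30], [7, -56, 149, 0, 0, -0.435, 5], [7, -56, 149, 0, 0, -0.435, 5], [7, -56, 149, 0, 0, -0.435, 5], [7, -56, 138, 0, 0, -0.435, 5], [7, -56, 90, 0, 0, -0.435, 5], [7, -56, 30, 0, 0, -0.435, 5], [7, -56, 9, 0, 0, -0.435, 5], [7, -56, 9, 0, 0, -0.435, 5], [7, -56, 9, 0, 0, -0.435, 5]]])

```text
time_s: 61.45
position: [0.529, -0.189, 0.1312]
tcp_rot: [-3.015, -0.878, 0.002]
force: [-0.2, 0.4, -0.8]
width: 0.0101
```

```bash
python3 - <<'E'
from h import *
s=arm.observe();print(s["time_s"],s["position"],s["width"],s["force"],yaw_near(.56))
im=pic("wrist","w41.png")
go([.4905,.0490,.132],CY)
E
```

```text
61.45 [ 0.52901599 -0.18898626  0.13121635] 0.010123424927364653 [-0.1806736   0.38284399 -0.77700504] (0.56, np.float64(0.5670001095317118))
row [  95.5 -221.2   -0.9] [-0.002  0.002  0.435]  to [0.4905 0.049  0.132 ]
```

View pics/w41.png

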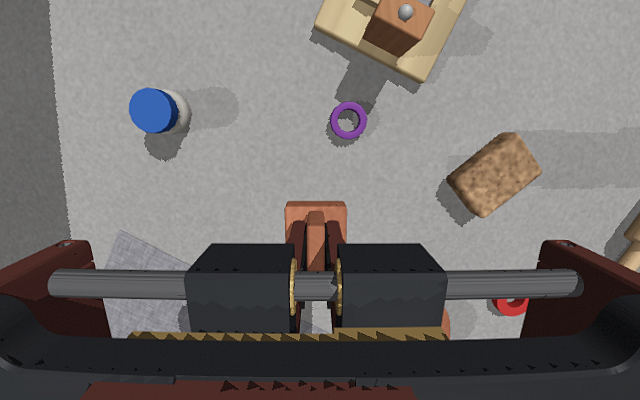

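Call:
jog_arm(moves=[[[24, -55, 0, 0, 0, 0.1, 4], [48, -110, 0, 0, 0, 0.22, 4], [72, -165, 0, 0, 0, 0.34, 4], [90, -208, 0, 0, 0, 0.435, 4], [96, -221, 0, 0, 0, 0.435, 4], [96, -221, 0, 0, 0, 0.435, 4], [96, -221, 0, 0, 0, 0.435, 4], [96, -221, 0, 0, 0, 0.435, 4], [96, -221, 40, 0, 0, 0.435, 4], [96, -221, 65, 0, 0, 0.435, 4], [96, -221, 65, 0, 0, 0.435, 4], [96, -221, 65, 0, 0, 0.435, 4], [96, -221, 65, 0, 0, 0.435, 4]]])

```text
time_s: 63.12
position: [0.4931, 0.0485, 0.0682]
tcp_rot: [3.135, 0.207, 0.003]
force: [-0.5, 0.2, 0.2]
width: 0.0097
```

```bash
python3 - <<'E'
from h import *
s=arm.observe();print(s["time_s"],s["position"],s["width"],s["force"],yaw_near(.13))
im=pic("wrist","w42.png")
go([.4905,.0490,.009],CY)
E
```

```text
63.125 [0.49308172 0.04850951 0.0682169 ] 0.00966857241433226 [-0.47262249  0.16800247  0.2065661 ] (0.13, np.float64(0.13174010005805267))
row [-2.5 -0.7 59.1] [ 0.    -0.002  0.   ]  to [0.4905 0.049  0.009 ]
```

View pics/w42.png

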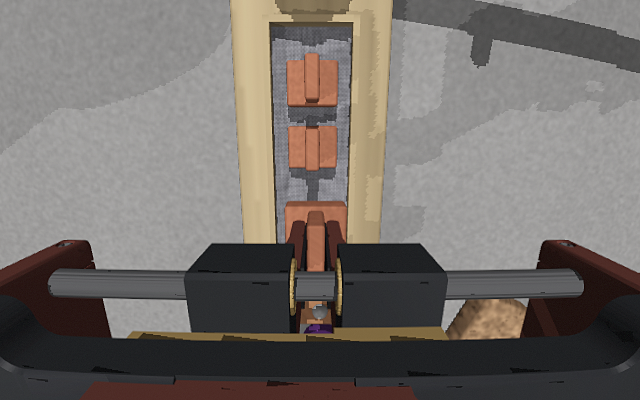

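Call:
jog_arm(moves=[[[-2, -1, 20, 0, 0, 0, 4], [-2, -1, 40, 0, 0, 0, 4], [-2, -1, 52, 0, 0, 0, 4], [-2, -1, 57, 0, 0, 0, 4], [-2, -1, 59, 0, 0, 0, 4], [-2, -1, 59, 0, 0, 0, 4], [-2, -1, 59, 0, 0, 0, 14], [-2, -1, 59, 0, 0, 0, 26], [-2, -1, 59, 0, 0, 0, 26], [-2, -1, 25, 0, 0, 0, 28], [-2, -1, -20, 0, 0, 0, 28], [-2, 40, -60, 0, 0, 0, 30], [-2, 70, -60, 0, 0, 0, 30], [-2, 70, -60, 0, 0, 0, 30], [-2, 70, -60, 0, 0, 0, 30]]])

```text
time_s: 65.05
position: [0.4987, -0.0205, 0.1266]
tcp_rot: [-3.134, -0.206, 0.002]
force: [-0.5, -0.1, 0.1]
width: 0.0297
```

```bash
python3 - <<'E'
from h import *
s=arm.observe();print(s["time_s"],s["position"],s["width"],s["force"],yaw_near(.13))
c=camera_model("wrist");im=pic("wrist","w43.png")
pic("side","s43.png")
E
```

```text
65.05 [ 0.49867237 -0.02054412  0.12662172] 0.029671825532392896 [-0.50197556 -0.10250544  0.0886217 ] (0.13, np.float64(0.13143437644909872))
```

View pics/w43.png

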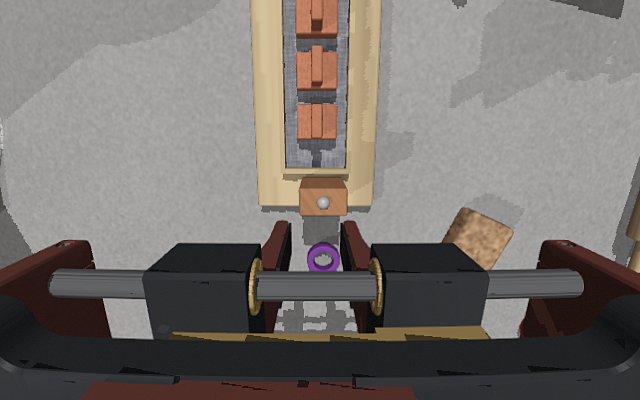

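View pics/s43.png

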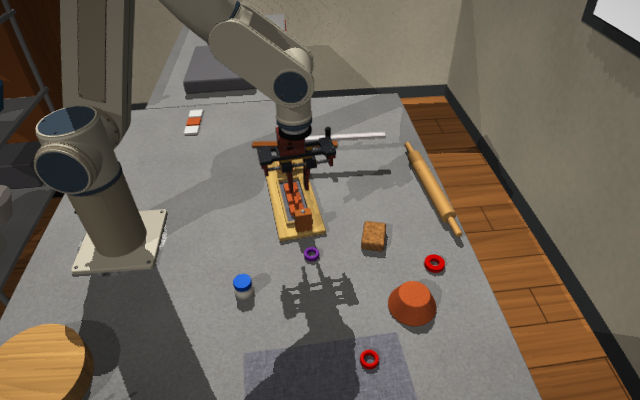

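```bash
sed -i 's/^H=np.array.*/H=np.array([.4571,.3022]);CY=.1317/' h.py; python3 - <<'E'
from h import *
print(knob(1.42))
go([.4987,-.0205,.17]);go([*knob(1.42),.15],CY+1.42)
E
```

```text
[0.60707265 0.29933573]
row [ -0.1   0.3 -43.5] [0 0 0]  to [ 0.4987 -0.0205  0.17  ]
row [ 149.7 -302.3  -23.6] [-1.000e-03  1.000e-03 -1.419e+00]  to [0.6071 0.2993 0.15  ]
```

Call:
jog_arm(moves=[[[0, 0, -43, 0, 0, 0, 40], [150, -302, -43, 0, 0, -1.42, 40], [150, -302, -43, 0, 0, -1.42, 40], [150, -302, -43, 0, 0, -1.42, 40], [150, -302, -43, 0, 0, -1.42, 40], [150, -302, -43, 0, 0, -1.42, 40], [150, -302, -43, 0, 0, -1.42, 40], [150, -302, -43, 0, 0, -1.42, 40], [150, -302, -43, 0, 0, -1.42, 40], [150, -302, -24, 0, 0, -1.42, 40], [150, -302, -24, 0, 0, -1.42, 40], [150, -302, -24, 0, 0, -1.42, 40], [150, -302, -24, 0, 0, -1.42, 40]]])

```text
time_s: 66.78
position: [0.6085, 0.2982, 0.1513]
tcp_rot: [2.243, 2.2, 0.001]
force: [0.7, -0.5, 0.4]
width: 0.0399
```

```bash
python3 - <<'E'
from h import *
s=arm.observe();print(s["time_s"],s["position"],s["width"],s["force"],yaw_near(1.55))
c=camera_model("wrist");im=pic("wrist","w44.png",(200,0,440,340),1.8)
print(proj(c,[[*knob(1.42),.13],[*knob(1.42),.098],[*H,.098]]))
E
```

```text
66.775 [0.60847411 0.2982011  0.15132469] 0.039943737113102624 [ 0.72839502 -0.50563829  0.41542267] (1.55, np.float64(1.5512690943139769))
[[316.31915757 210.56987257]
 [316.20991589 200.29297305]
 [316.31776428  17.22175307]]
```

View pics/w44.png

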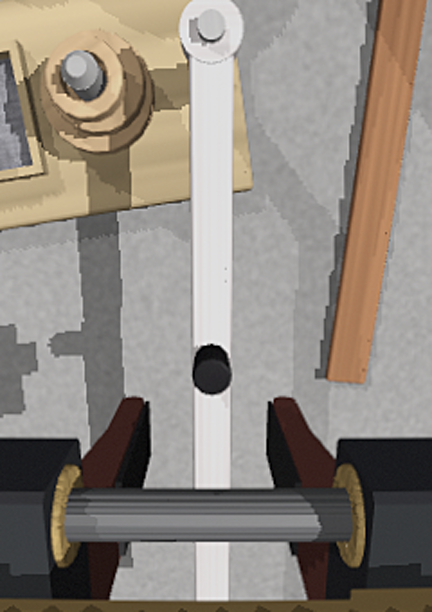

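```bash
python3 - <<'E'
from h import *
for t in np.linspace(1.42,0.1,16): go([*knob(t),.076],CY+t)
E
```

```text
row [ 1.1 -1.6 75.5] [ 0.001 -0.    -0.   ]  to [0.6071 0.2993 0.076 ]
row [-12.1  -2.1  75.4] [ 0.001 -0.     0.088]  to [0.6062 0.2862 0.076 ]
row [-25.2  -3.9  75.4] [ 0.001 -0.     0.176]  to [0.6043 0.2731 0.076 ]
row [-38.   -6.8  75.4] [ 0.001 -0.     0.264]  to [0.6011 0.2603 0.076 ]
row [-50.6 -10.8  75.4] [ 0.001 -0.     0.352]  to [0.5969 0.2478 0.076 ]
row [-62.8 -15.8  75.4] [ 0.001 -0.     0.44 ]  to [0.5916 0.2357 0.076 ]
row [-74.5 -22.   75.4] [ 0.001 -0.     0.528]  to [0.5852 0.2242 0.076 ]
row [-85.6 -29.1  75.4] [ 0.001 -0.     0.616]  to [0.5779 0.2132 0.076 ]
row [-96.  -37.2  75.4] [ 0.    -0.001  0.704]  to [0.5696 0.2029 0.076 ]
row [-105.7  -46.2   75.4] [ 0.    -0.001  0.792]  to [0.5604 0.1934 0.076 ]
row [-114.5  -56.    75.4] [ 0.    -0.001  0.88 ]  to [0.5504 0.1848 0.076 ]
row [-122.5  -66.5   75.4] [ 0.    -0.001  0.968]  to [0.5398 0.177  0.076 ]
row [-129.5  -77.7   75.4] [ 0.000e+00 -1.000e-03  1.056e+00]  to [0.5284 0.1703 0.076 ]
row [-135.5  -89.4   75.4] [ 0.000e+00 -1.000e-03  1.144e+00]  to [0.5166 0.1645 0.076 ]
row [-140.4 -101.7   75.3] [ 0.000e+00 -1.000e-03  1.232e+00]  to [0.5042 0.1598 0.076 ]
row [-144.2 -114.3   75.3] [ 0.00e+00 -1.00e-03  1.32e+00]  to [0.4915 0.1562 0.076 ]
```

Call:
jog_arm(moves=[[[0, 0, 40, 0, 0, 0, 40], [0, 0, 75, 0, 0, 0, 36], [0, 0, 75, 0, 0, 0, 28], [0, 0, 75, 0, 0, 0, 28], [-12, -1, 75, 0, 0, 0.09, 28], [-25, -3, 75, 0, 0, 0.18, 28], [-38, -6, 75, 0, 0, 0.26, 28], [-51, -10, 75, 0, 0, 0.35, 28], [-63, -15, 75, 0, 0, 0.44, 28], [-75, -21, 75, 0, 0, 0.53, 28], [-86, -28, 75, 0, 0, 0.62, 28], [-96, -36, 75, 0, 0, 0.7, 28], [-106, -45, 75, 0, 0, 0.79, 28], [-115, -55, 75, 0, 0, 0.88, 28], [-123, -66, 75, 0, 0, 0.97, 28], [-130, -77, 75, 0, 0, 1.06, 28], [-136, -89, 75, 0, 0, 1.14, 28], [-136, -89, 75, 0, 0, 1.14, 28]]])

```text
time_s: 69.08
position: [0.5176, 0.1639, 0.0779]
tcp_rot: [-3.075, -0.643, -0.004]
force: [-0.1, 0.3, 0.2]
width: 0.0284
```

```bash
python3 - <<'E'
from h import *
s=arm.observe();print(s["time_s"],s["position"],s["width"],s["force"],yaw_near(.4))
c=camera_model("wrist");im=pic("wrist","w45.png")
pic("side","s45.png",(230,100,350,260),3.6)
for t in(.2,.1,.05,0,-.03,-.05,-.07): go([*knob(t),.076],CY+max(t,0))
E
```

```text
69.075 [0.51759389 0.16393563 0.07794127] 0.028377506733544704 [-0.07467723  0.26001554  0.22252163] (0.4, np.float64(0.4123629490148509))
row [-12.8  -1.4   1.4] [ 0.    -0.003  0.082]  to [0.5059 0.1604 0.076 ]
row [-27.7  -3.3   1.4] [ 0.    -0.003  0.182]  to [0.4915 0.1562 0.076 ]
row [-35.   -4.9   1.4] [ 0.    -0.003  0.232]  to [0.4842 0.1547 0.076 ]
row [-42.3  -6.8   1.4] [-0.    -0.003  0.282]  to [0.4768 0.1535 0.076 ]
row [-46.6  -8.1   1.3] [-0.    -0.003  0.282]  to [0.4723 0.153  0.076 ]
row [-49.4  -9.    1.3] [-0.    -0.003  0.282]  to [0.4693 0.1527 0.076 ]
row [-52.2 -10.    1.3] [-0.    -0.003  0.282]  to [0.4663 0.1525 0.076 ]
```

View pics/w45.png

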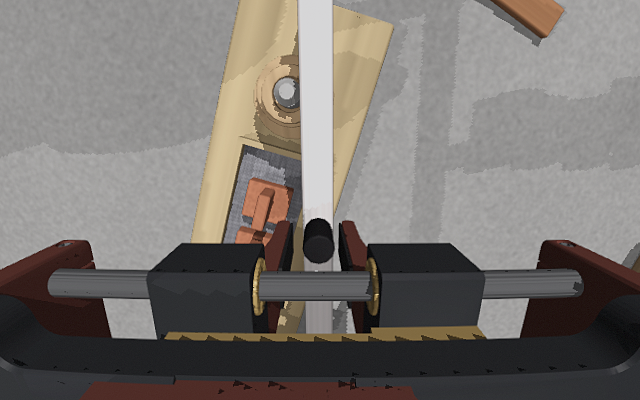

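View pics/s45.png

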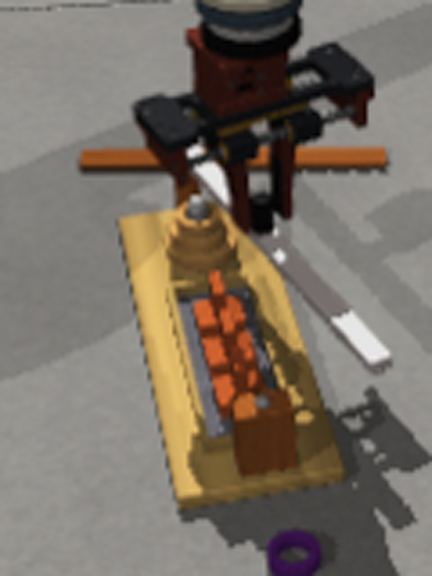

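Call:
jog_arm(moves=[[[-13, -1, 1, 0, 0, 0.08, 28], [-21, -2, 1, 0, 0, 0.13, 28], [-28, -3, 1, 0, 0, 0.18, 28], [-35, -5, 1, 0, 0, 0.23, 28], [-39, -6, 1, 0, 0, 0.25, 28], [-42, -7, 1, 0, 0, 0.28, 28], [-45, -8, 1, 0, 0, 0.28, 28], [-47, -8, 1, 0, 0, 0.28, 28], [-49, -9, 1, 0, 0, 0.28, 28], [-49, -9, 1, 0, 0, 0.28, 28]]])

```text
time_s: 70.42
position: [0.4707, 0.1527, 0.0755]
tcp_rot: [-3.134, -0.208, -0.007]
force: [7.6, -1.1, -4.6]
width: 0.0282
```

```bash
python3 - <<'E'
from h import *
s=arm.observe();print(s["time_s"],s["position"],s["width"],s["force"],yaw_near(.13))
c=camera_model("wrist");im=pic("wrist","w46.png")
pic("side","s46.png",(230,100,350,260),3.6)
for t in(0,.045):print(proj(c,[*knob(t),.13]),proj(c,[*knob(t),.098]))
E
```

```text
70.425 [0.47069337 0.15270972 0.07545155] 0.02822886395262002 [ 7.62957726 -1.07136188 -4.62852707] (0.13, np.float64(0.13223084643420355))
[[327.22029569 254.78886152]] [[324.98648807 232.87447158]]
[[339.74866338 254.50197789]] [[335.38794511 232.64094305]]
```

View pics/w46.png

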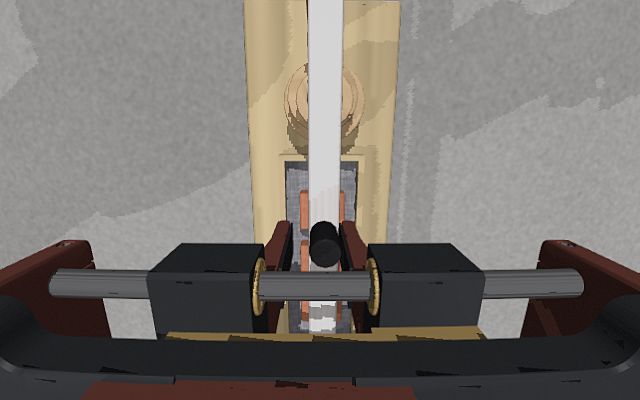

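View pics/s46.png

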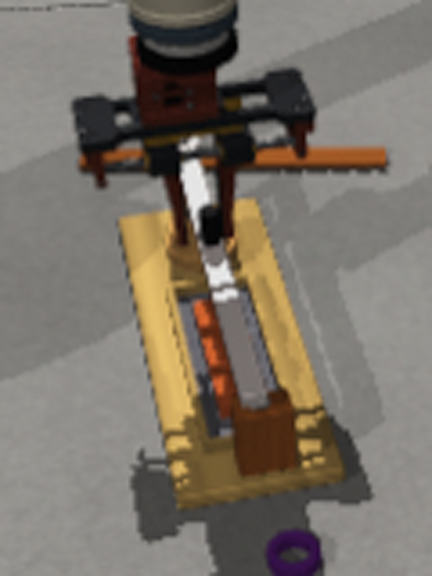

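Call:
jog_arm(moves=[[[-2, 0, 0, 0, 0, 0, 28], [-2, 0, 0, 0, 0, 0, 28], [-2, 0, 0, 0, 0, 0, 28]]])

```text
time_s: 70.9
position: [0.4707, 0.1528, 0.0756]
tcp_rot: [-3.134, -0.208, -0.013]
force: [13.4, -0.5, -9.8]
width: 0.0281
```

Call:
jog_arm(moves=[[[5, 0, 0, 0, 0, 0, 30], [5, 0, 0, 0, 0, 0, 36], [5, 0, 0, 0, 0, 0, 36], [5, 0, -40, 0, 0, 0, 40], [5, 0, -90, 0, 0, 0, 50], [5, 40, -110, 0, 0, 0, 50], [5, 100, -110, 0, 0, 0, 50], [5, 160, -110, 0, 0, 0, 50], [5, 200, -110, 0, 0, 0, 50], [5, 200, -110, 0, 0, 0, 50], [5, 200, -110, 0, 0, 0, 50]]])

```text
time_s: 72.28
position: [0.497, -0.045, 0.1849]
tcp_rot: [-3.134, -0.206, 0.001]
force: [0.6, -0.1, 0.2]
width: 0.05
```

```bash
python3 - <<'E'
from h import *
s=arm.observe();print(s["time_s"],s["position"],s["width"],s["force"],yaw_near(.13))
c=camera_model("wrist");im=pic("wrist","w47.png")
pic("side","s47.png",(230,100,350,260),3.6)
for t in(0,.045):print(proj(c,[*knob(t),.13]),proj(c,[*knob(t,.337),.098]),proj(camera_model("side"),[*knob(t,.337),.098]))
E
```

```text
72.275 [ 0.49695556 -0.04498472  0.1848663 ] 0.05000964161665866 [ 0.61840815 -0.05542771  0.1929463 ] (0.13, np.float64(0.13146016055818124))
[[323.32634278 -48.72260983]] [[321.39382071 181.68685098]] [[300.43728482 209.47071612]]
[[332.09763338 -48.91120007]] [[336.31807672 181.36552185]] [[306.13921164 208.42210294]]
```

View pics/w47.png

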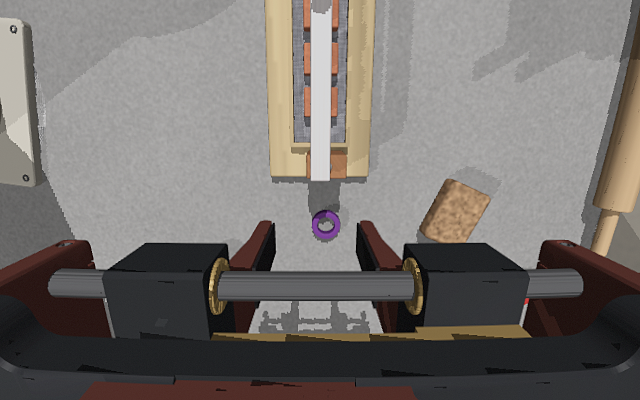

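View pics/s47.png

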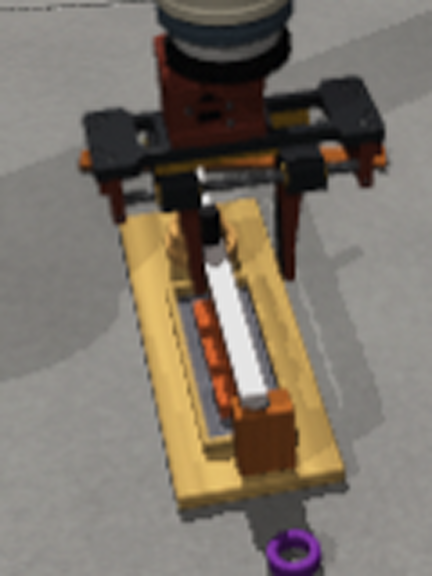

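Call:
jog_arm(moves=[[[-60, 60, -40, 0, 0, 0, 50], [-60, 320, -60, 0, 0, 0, 50], [-60, 320, -60, 0, 0, 0, 50], [-60, 320, -60, 0, 0, 0, 50], [-60, 320, -60, 0, 0, 0, 50], [-60, 320, -60, 0, 0, 0, 50], [-60, 320, -60, 0, 0, 0, 50], [-60, 320, -60, 0, 0, 0, 50]]])

```text
time_s: 73.38
position: [0.4802, -0.3688, 0.2446]
tcp_rot: [-3.133, -0.209, 0.001]
force: [0.4, -0.7, -0.1]
width: 0.05
```

```bash
python3 - <<'E'
from h import *
s=arm.observe();print(s["time_s"],s["position"],s["force"])
pic("side","s48.png",(230,100,400,280),3.3);pic("top","t48.png",(160,90,520,290),2.2)
E
```

```text
73.375 [ 0.48022472 -0.36875547  0.24458052] [ 0.36960312 -0.71268437 -0.11995596]
```

View pics/s48.png

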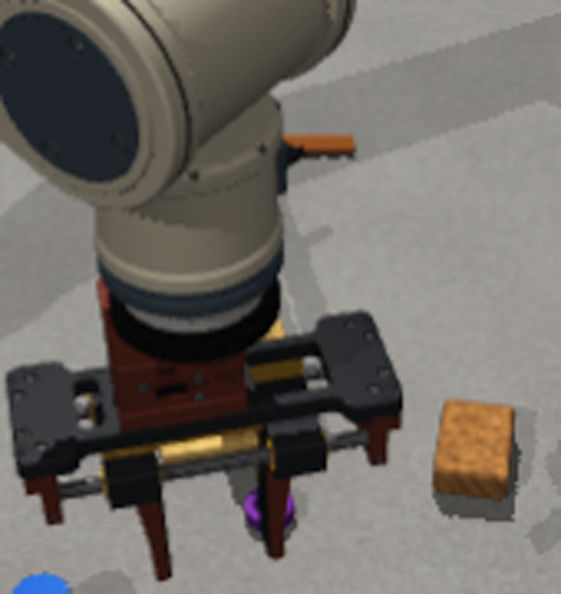

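View pics/t48.png

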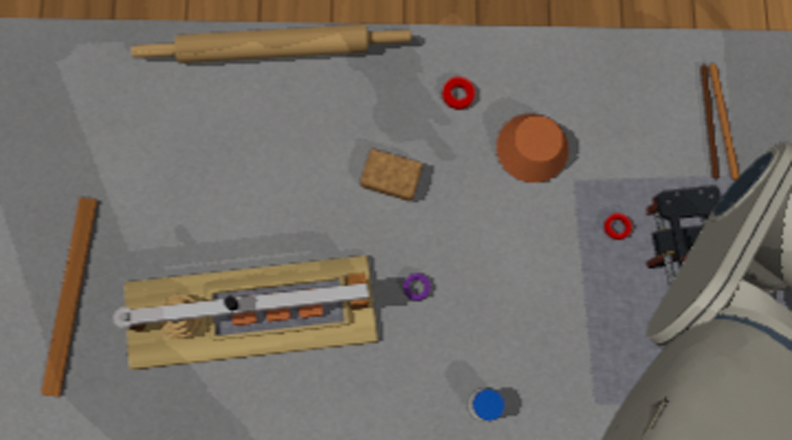

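Call:
jog_arm(moves=[[[150, 60, -80, 0, 0, 0, 50], [250, 60, -130, 0, 0, 0, 50], [250, 60, -130, 0, 0, 0, 50], [250, 60, -130, 0, 0, 0, 50], [250, 60, -130, 0, 0, 0, 50], [250, 60, -130, 0, 0, 0, 50], [250, 60, -130, 0, 0, 0, 50], [250, 60, -130, 0, 0, 0, 50]]])

```text
time_s: 74.47
position: [0.7347, -0.3967, 0.3746]
tcp_rot: [-3.134, -0.207, 0.002]
force: [0.2, -1.2, 0.8]
width: 0.05
```

```bash
python3 - <<'E'
from h import *
s=arm.observe();print(s["time_s"],s["position"],s["force"])
pic("side","s49.png",(230,100,350,260),3.6)
E
```

```text
74.475 [ 0.73468341 -0.39671758  0.37464617] [ 0.20716217 -1.22190414  0.79353323]
```

View pics/s49.png

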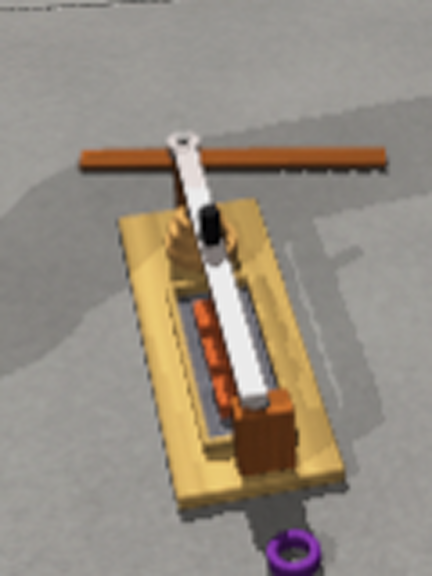

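The side view shows the bar shut over the ring stack, with three upright stamps in the bay and the arm clear. I'm handing the job in.

```bash
python3 - <<'E'
from plant import workorder
print(workorder.job_done())
E
```

```text
the job is handed in; nothing more can be done
None
```

The job is handed in: the three wooden rings are on the post (large, medium, small from below), the three stamps stand in the bay, and the keeper bar is shut. It took about 75 s of the 208 s allowed. No verdict was reported, so the points below rest on my own checks.

- **Keeper:** the free end lies where a bar angle of 0 puts it, 1–2 pixels off; the spring-back position of 0.045 rad would sit 15 pixels away. When I pushed it further it did not move and the force rose to about 13 N. It stayed shut after I let go.
- **Rings:** they looked concentric and seated in the wrist view after each placing. Now the bar partly hides the stack, and I did not measure the final ring heights.
- **Stamps:** the last overhead and side views show all three upright, in a row near the middle of the bay.
- **Bystanders:** the sponge, pot, bowl, strip and the red and purple look-alike rings appear to be where they started. I compared them by eye in the pictures and did not measure them.

One thing disagreed with the interface text. The fingertips end about 30 mm short of the reported tool point. Because of this, my first attempts at the keeper knob and the first close on the large ring missed. I measured the offset from the pictures and shadows and corrected for it. I saw no sign of a slackened grip or a knocked part.

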